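# Unload a warming cabinet into a crate, turning the nut-butter jars over

## Task

The warming cabinet is done: draw its tray right out, pack every jar from it upright into the divided wooden crate, one to a compartment, then push the empty tray fully back in. The oil has risen in the two large nut-butter jars with yellow lids, so, one jar after the other, hold each upside down for about three seconds to send the oil back through and then stand it in the crate before turning the other. The smaller honey jars with red lids (one or two) have loosened lids, so never tip those, and leave the other kitchen things where they are.

Things in the scene. Friction and masses are not known exactly. Their poses are not given: they have to be found in the camera images.
- cabinet: Fixed stainless warming cabinet, 200 mm deep, 475 wide, 200 high, open front towards the robot. Origin: centre of its underside; x axis away from the robot (front face at x = -100 mm), z up. Wall cupboards hang from 0.49 m above the worktop, beyond x = 0.58 m and right of y = 0.13 m (world): lean the tool back or stay low there; before the window, to the left, the air is free.
- tray (a joint): How far the cabinet's aluminium tray is drawn out, in m: 0 fully in, 0.15 right out to its stop. It slides along the cabinet's -x, has about 2 N of friction and stays where it is left. Up to four jars stand in one row across the cabinet on it, 104 mm apart centre to centre, in any order; they can be reached only when the tray is out.
- tray_handle (a point): Middle of the black grip of the tray's handle, a horizontal rod 15 mm thick and 110 mm long across the cabinet (along its y axis), 62 mm above the worktop; with the tray in, it stands 80 mm in front of the cabinet's face. It can be pinched from above with 30 mm or more free on both sides.
- tray_floor (a point): Centre of the tray's floor, on its upper face, 45 mm above the worktop; the floor measures 115 x 420 mm and has a rim 15 mm high all round. It moves with the tray; its axes are the cabinet's.
- nut_1: Nut-butter jar, glass with a yellow screw lid, round, 70 mm across (the lid 64 mm), 117 mm tall, the lid its top 15 mm; about 0.5 kg. The label and straight wall run from about 15 to 85 mm. Origin: centre of its underside; z axis towards the lid.
- nut_2: The other nut-butter jar, the same as nut_1.
- honey_1: Honey jar, glass with a red lid, round, 61 mm across, 86 mm tall, about 0.3 kg; lid 61 mm across, its top 10 to 20 mm. Origin: centre of its underside; z axis towards the lid. Absent in some runs.
- honey_2: Another honey jar, the same as honey_1. Absent in some runs; at least one of the two is there.
- crate: Loose wooden crate, open at the top, 235 x 235 mm outside, walls and floor 7 mm thick, 46 mm high; one divider along each middle line, as high as the walls, makes four square compartments of 107 mm, their centres 57 mm from the middle lines along both axes. Origin: centre of its underside; z up. 0.7 kg empty. A compartment's floor is 7 mm above the worktop.
- pepper: Bystander: wooden pepper mill, 58 mm across, 170 mm tall. Origin: centre of its underside.
- teatin: Bystander: white tea canister with a wooden lid, 68 mm across, 100 mm tall. Origin: centre of its underside.
- spoon: Bystander: wooden spoon lying flat, 338 mm long. Origin: centre of its underside.

How it is judged:
On the way, in this order (a step that is already met when the one before it is completed fails the run):
1. the tray is drawn right out (more than 130 mm) (value of joint tray above 0.13 m), for 0.1 s.
2. one of the nut-butter jars is held upside down (within 40 degrees) for 2 s (((angle between nut_1's own z axis and vertical above 2.44 rad and contact force between nut_1 and the fingers above 1 N) or (angle between nut_2's own z axis and vertical above 2.44 rad and contact force between nut_2 and the fingers above 1 N))), for 2 s.
3. a nut-butter jar stands upright and released in the crate (((x of nut_1 in the frame of crate between -0.09 and 0.09 m and y of nut_1 in the frame of crate between -0.09 and 0.09 m and z of nut_1 in the frame of crate between 0.002 and 0.016 m and angle between nut_1's own z axis and vertical below 0.15 rad and linear speed of nut_1 below 0.03 m/s and contact force between nut_1 and the fingers below 0.2 N) or (x of nut_2 in the frame of crate between -0.09 and 0.09 m and y of nut_2 in the frame of crate between -0.09 and 0.09 m and z of nut_2 in the frame of crate between 0.002 and 0.016 m and angle between nut_2's own z axis and vertical below 0.15 rad and linear speed of nut_2 below 0.03 m/s and contact force between nut_2 and the fingers below 0.2 N))), for 0.2 s.
4. with that jar standing in the crate, the other nut-butter jar is held upside down (within 40 degrees) for 2 s (((angle between nut_1's own z axis and vertical above 2.44 rad and contact force between nut_1 and the fingers above 1 N and x of nut_2 in the frame of crate between -0.09 and 0.09 m and y of nut_2 in the frame of crate between -0.09 and 0.09 m and z of nut_2 in the frame of crate between 0.002 and 0.016 m and angle between nut_2's own z axis and vertical below 0.15 rad) or (angle between nut_2's own z axis and vertical above 2.44 rad and contact force between nut_2 and the fingers above 1 N and x of nut_1 in the frame of crate between -0.09 and 0.09 m and y of nut_1 in the frame of crate between -0.09 and 0.09 m and z of nut_1 in the frame of crate between 0.002 and 0.016 m and angle between nut_1's own z axis and vertical below 0.15 rad))), for 2 s.
At the end, for the whole second after the job is handed in: Every jar that is there stands upright (within 0.15 rad) and at rest on the floor of the crate, within its walls; the crate is level; the tray is pushed in to within 15 mm (x of nut_1 in the frame of crate between -0.09 and 0.09 m and y of nut_1 in the frame of crate between -0.09 and 0.09 m and z of nut_1 in the frame of crate between 0.002 and 0.016 m and angle between each of nut_1, nut_2, honey_1, honey_2's own z axis and vertical below 0.15 rad and linear speed of each of nut_1, nut_2, honey_1, honey_2 below 0.03 m/s and x of nut_2 in the frame of crate between -0.09 and 0.09 m and y of nut_2 in the frame of crate between -0.09 and 0.09 m and z of nut_2 in the frame of crate between 0.002 and 0.016 m and x of honey_1 in the frame of crate between -0.09 and 0.09 m and y of honey_1 in the frame of crate between -0.09 and 0.09 m and z of honey_1 in the frame of crate between 0.002 and 0.016 m and x of honey_2 in the frame of crate between -0.09 and 0.09 m and y of honey_2 in the frame of crate between -0.09 and 0.09 m and z of honey_2 in the frame of crate between 0.002 and 0.016 m and value of joint tray below 0.015 m and angle between crate's own z axis and vertical below 0.05 rad); the robot touches nothing.
It fails at once if a honey jar is tipped more than 50 degrees (angle between any of honey_1, honey_2's own z axis and vertical above 0.87 rad).
It fails at once if the pepper mill, tea canister or wooden spoon is moved more than 40 mm (distance of any of pepper, teatin, spoon from where it was at the start of the episode above 0.04 m).
It fails at once if a jar falls off the worktop (height (world z) of any of nut_1, nut_2, honey_1, honey_2 below -0.05 m).
Of honey_1, honey_2 only 1 to 2 are there at a start; the rules pass over those that are not, and their reading is None.
At some moment in a run one of crate may be knocked a few centimetres aside while the robot is not near it.
It also fails if it takes over 200 s, if anything falls off the work surface, if the arm or the gripper's body presses on something with over 40 N, if the wrist force passes 120 N, or if a joint passes its speed limit or range.

## Robot

A 6-joint arm with a two-finger parallel gripper is mounted at the origin on a cart in front of the work surface, level with it; the furniture and walls round the work are solid. World frame = base frame: x ahead of the robot, y to its left, z up, the work surface at z = 0. Lengths are in m, angles in rad, forces in N, time in s.
With the tool pointing down it reaches from about 0.375 to 0.9 m from the base axis. Payload 3.1 kg.
Tool frame: the origin (TCP) lies between the finger pads; the fingertips stand 17 mm ahead of it and the grasp point (between the pads) lies 2 mm behind it (robot.nose_length is the distance from the TCP to the fingertips, in m); z points along the fingers, y is the line along which they close (so a half turn about z gives the same grasp; the last joint's range is limited). The gripper opens to 87 mm and grips with 3 to 60 N. Pads are 19 mm wide; open, the fingers measure 117 mm over their backs; the gripper's body (75 mm by 190 mm) begins 51 mm behind the grasp point.
Start: joints at [1.05, 0.527, 1.433, -0, 1.181, -0.178], TCP at [0.21, 0.589, 0.24] pointing down, gripper open.
Joint ranges: [-3.08, 3.08], [-0.75, 2.2], [0.22, 2.44], [-1.43, 4.57], [0, 2.65], [-2.85, 2.85]. Speed limits (rad/s): [2.79, 2.79, 3.14, 3.14, 3.14, 3.14].

## Interface

Orientations are given as a unit quaternion [x, y, z, w].
In Python, from rig import robot, cams gives the robot as it stands.
- The arm moves only by the shell command python3 -m pendant 'ROWS' [FORCE]. ROWS is JSON, a list of rows, each an object with "jaw": the opening, from 0 (shut) to 1 (fully open); "linear": the shift along the tool's x, y, z in cm, a list of three; "twist": the turn about the tool's z in degrees. A call has 1 to 12 rows; each row shifts and turns the commanded pose from where the row before left it, along the tool's axes as they then stand; what a row does not reach is not made up. A row lasts 1/12 s, in which the tool goes at most 41.7 mm and 7.16 degrees, less where a joint would pass 70% of its speed; a pose out of reach is approached as far as the arm can. A call is refused whole if a number of a shift passes 4.17 or a number of a turn 7.16, either way. A call with a gripper value outside its range is refused whole. The fingers move at their own pace and stop on an object; FORCE is the grip in N (left out, the last holds). Time passes only in rows, so rows that do not move let the fingers close. It gives the time, the measured TCP pose, the force, the opening and the grip force at its end, in the units of the state.
- robot.get_obs(): the state, without advancing time (a new reading comes with each control period).
- cams.camera(name): name is "scene" or "side" or "wrist"; returns a dict with "color" (420x560x3 uint8, blue, green, red), "depth" (420x560 float32, m along the optical axis (not along the pixel's ray), 0 where there is no reading), "fov_y" (degrees; the focal length in pixels is half the picture's height over the tangent of half this angle, whatever the lens; pixels are square), "cx", "cy" (the principal point, pixels), "k1" (the pictures are not rectified: a ray, as slopes to the right and down, at radius r is drawn at 1 + k1 r^2 times it, then the intrinsics apply), "view" (4x4, takes a point from world to camera coordinates). Camera axes: x right, y down, z forward; pixel columns grow to the right and rows downward; lengths in m; the calibration is good to about 2 mm. A picture is of the moment at which its call begins.
- robot.hand_in(): hands the job in; it is judged then, once.
The state is a dict: "time": time; "q": joint angles; "joint_velocities": joint speeds; "joint_torque": joint torques, N m; "position": TCP position; "tool_rot": TCP orientation; "ft_force": force on the tool from outside, world axes, zero at the start; "moment": the same for the moment, N m; "grip_width": finger opening in m; "grip_force": force on a finger pad.
Only numpy, scipy, OpenCV 4.12 (cv2) and the standard library are available. Lean on these libraries where they do the work, as an engineer would, in place of code of your own. Each camera call takes 0.05 s, during which the arm holds its last target. There are 200 camera calls.

## Working session

There is one attempt and no reset: what is moved stays moved. The work goes in short steps, Python scripts to look and compute and a shell command to move; the robot and the scene stay as the last step left them, time stands still between calls to the robot, and variables do not carry over. Pictures are saved under pics/ and viewed, at most 14 in all, crops included, and the job is handed in when it is done.

```bash
ls; mkdir -p pics; cat > h.py <<'E'
import numpy as np, cv2
from rig import robot, cams
from scipy.spatial.transform import Rotation as R
def intr(c):
    h=c["color"].shape[0]; return h/2/np.tan(np.radians(c["fov_y"])/2)
def ray(c,u,v):
    f=intr(c); K=np.array([[f,0,c["cx"]],[0,f,c["cy"]],[0,0,1]])
    x,y=((np.array([u,v])-[c["cx"],c["cy"]])/f)
    xu,yu=x,y
    for _ in range(20):
        s=1+c["k1"]*(xu*xu+yu*yu); xu,yu=x/s,y/s
    V=np.array(c["view"]); Ri=V[:3,:3].T
    return -Ri@V[:3,3], Ri@np.array([xu,yu,1])
def onz(c,u,v,z):
    o,d=ray(c,u,v); return o+d*(z-o[2])/d[2]
def bydepth(c,u,v):
    o,d=ray(c,u,v); return o+d*float(c["depth"][int(v),int(u)])
def st():
    o=robot.get_obs(); print("t",round(o["time"],2),"p",np.round(o["position"],4),"rpy",np.round(R.from_quat(o["tool_rot"]).as_euler("xyz",degrees=True),1),"w",round(o["grip_width"],4),"g",round(o["grip_force"],1),"F",np.round(o["ft_force"],1)); print("q",np.round(o["q"],3)); print(np.round(R.from_quat(o["tool_rot"]).as_matrix(),3)); return o
E
python3 - <<'E'
from h import *
o=st()
ims=[]
for n in ("scene","side","wrist"):
    c=cams.camera(n); np.save("/tmp/%s.npy"%n,c,allow_pickle=True); cv2.imwrite(f"pics/a_{n}.png",c["color"]); ims.append(c)
    V=np.array(c["view"]); print(n,-V[:3,:3].T@V[:3,3],V[2,:3],c["fov_y"],c["cx"],c["cy"],c["k1"])
E
```

```text
pics
t 0.0 p [0.2097 0.588  0.2386] rpy [-179.9   -0.   160.4] w 0.0869 g 0.0 F [-0.6  0.3 -0.1]
q [ 1.049  0.528  1.434 -0.     1.181 -0.178]
[[-0.942  0.336 -0.001]
 [ 0.336  0.942 -0.002]
 [ 0.    -0.002 -1.   ]]
scene [-0.16316649 -0.1565917   0.89169863] [ 0.65610575  0.16902122 -0.73549784] 57.18597827085415 278.2743198810731 208.76553684672976 -0.057382218482846165
side [-0.14635574  0.02302916  0.91850451] [ 0.62790662 -0.00888367 -0.77823798] 55.7272695350828 278.37490532171245 208.98927168580144 0.006551692241537669
wrist [0.13581587 0.6154848  0.38457648] [ 0.26747902 -0.09727676 -0.95864081] 65.21872225624992 282.55808495763796 206.0397728372204 0.01652581395784668
```

```bash
python3 - <<'E'
from h import *
s=np.load("/tmp/scene.npy",allow_pickle=True).item(); d=np.load("/tmp/side.npy",allow_pickle=True).item()
a=cv2.resize(s["color"][95:235,160:340],None,fx=4,fy=4,interpolation=cv2.INTER_CUBIC)[:,:720]
b=cv2.resize(d["color"][90:235,130:320],None,fx=4,fy=4,interpolation=cv2.INTER_CUBIC)
cv2.imwrite("pics/b1.png",b)
for n,c in (("scene",s),("side",d)):
    im=c["color"]; g=im.max(2); m=(g<45).astype(np.uint8); m[:170]=0;m[235:]=0;m[:,:190]=0;m[:,275:]=0
    P=np.array([onz(c,u,v,.062) for v,u in np.argwhere(m)]); 
    k,l,stt,ce=cv2.connectedComponentsWithStats(m); print(n,[ (list(map(int,stt[i])),) for i in range(1,k) if stt[i][4]>15])
    # crate yellow
    hsv=cv2.cvtColor(im,cv2.COLOR_BGR2HSV); m=((hsv[...,0]>12)&(hsv[...,0]<30)&(hsv[...,1]>70)&(hsv[...,2]>150)).astype(np.uint8); m[:190]=0;m[:,:340]=0
    m=cv2.morphologyEx(m,cv2.MORPH_CLOSE,np.ones((9,9)))
    cs,_=cv2.findContours(m,0,2); q=max(cs,key=cv2.contourArea); r=cv2.approxPolyDP(cv2.convexHull(q),4,True)[:,0]
    for p in r: print(p, np.round(onz(c,*p,.046),3))
    for lo,hi,nm in ((0,8,"red"),(22,33,"yel")):
        pass
E
```

```text
scene [([217, 201, 35, 10, 93],)]
[341 190] [ 0.712 -0.134  0.046]
[400 190] [ 0.753 -0.314  0.046]
[530 240] [ 0.633 -0.681  0.046]
[554 273] [ 0.529 -0.724  0.046]
[552 284] [ 0.492 -0.711  0.046]
[499 347] [ 0.288 -0.552  0.046]
[480 361] [ 0.245 -0.505  0.046]
[362 350] [ 0.215 -0.246  0.046]
[340 318] [ 0.281 -0.188  0.046]
side [([204, 202, 39, 4, 70],)]
[545 191] [ 0.641 -0.776  0.046]
[559 212] [ 0.561 -0.783  0.046]
[559 384] [ 0.097 -0.578  0.046]
[553 419] [ 0.03  -0.537  0.046]
[391 419] [ 0.027 -0.213  0.046]
[340 300] [ 0.281 -0.136  0.046]
[340 191] [ 0.629 -0.168  0.046]
```

```bash
cat >> h.py <<'E'
def cloud(c):
    h,w=c["depth"].shape; f=intr(c); K=np.array([[f,0,c["cx"]],[0,f,c["cy"]],[0,0,1]])
    uv=np.stack(np.meshgrid(np.arange(w),np.arange(h)),-1).reshape(-1,1,2).astype(float)
    n=cv2.undistortPointsIter(uv,K,np.array([c["k1"],0,0,0.]),None,None,(3,50,1e-9))[:,0] if hasattr(cv2,"undistortPointsIter") else cv2.undistortPoints(uv,K,np.array([c["k1"],0,0,0.]))[:,0]
    z=c["depth"].reshape(-1,1); P=np.hstack([n*z,z]); V=np.array(c["view"])
    W=(P-V[:3,3])@V[:3,:3]; W[z[:,0]<=0]=np.nan; return W.reshape(h,w,3)
def crate(c):
    W=cloud(c); m=(W[...,2]>.036)&(W[...,2]<.056)&(W[...,0]>.3)&(W[...,0]<.85)&(W[...,1]<-.08)&(W[...,1]>-.7)
    hsv=cv2.cvtColor(c["color"],cv2.COLOR_BGR2HSV); m&=(hsv[...,0]>10)&(hsv[...,0]<32)&(hsv[...,1]>60)&(hsv[...,2]>120)
    k,l,s,_=cv2.connectedComponentsWithStats(cv2.dilate(m.astype(np.uint8),np.ones((5,5))))
    i=1+np.argmax(s[1:,4]); m&=l==i
    return cv2.minAreaRect(W[m][:,:2].astype(np.float32)), m.sum()
E
python3 - <<'E'
from h import *
for n in("scene","side"):
    c=np.load(f"/tmp/{n}.npy",allow_pickle=True).item(); print(n,crate(c)); W=cloud(c)
    g=c["color"].max(2)
    sl=(slice(190,235),slice(190,275)); m=(W[sl][...,2]>.052)&(W[sl][...,2]<.08)&(g[sl]<60); P=W[sl][m]; print("handle",m.sum(),P.mean(0),P.min(0),P.max(0),cv2.minAreaRect(P[:,:2].astype(np.float32)))
    m=(abs(W[...,2]-.2)<.012)&(W[...,0]>.5)&(W[...,0]<1.2)&(W[...,1]>-.2)&(W[...,1]<.6); m=cv2.erode(m.astype(np.uint8),np.ones((3,3)))>0; P=W[m]; print("cabtop",m.sum(),P[:,2].mean(),cv2.minAreaRect(P[:,:2].astype(np.float32)))
E
```

```text
scene (((0.4605395793914795, -0.3311271667480469), (0.24110445380210876, 0.23970283567905426), 11.787599563598633), np.int64(1787))
handle 172 [0.56006199 0.16002962 0.06702914] [0.55132474 0.08573548 0.05335137] [0.64038767 0.24137267 0.07480344] ((0.5733563303947449, 0.15020659565925598), (0.07114484161138535, 0.16793769598007202), 24.352022171020508)
cabtop 6872 0.20002902270646897 ((0.7921479940414429, 0.19896546006202698), (0.7908004522323608, 0.30010369420051575), 89.97746276855469)
side (((0.46089160442352295, -0.3294774293899536), (0.24255402386188507, 0.23921579122543335), 12.206441879272461), np.int64(1703))
handle 182 [0.55775903 0.16819099 0.06804889] [0.55158163 0.1115173  0.05765157] [0.56560392 0.22048555 0.07465004] ((0.5587425827980042, 0.16601572930812836), (0.10901381820440292, 0.013815403915941715), 89.59021759033203)
cabtop 8736 0.20121095590907823 ((0.7909291982650757, 0.1994522213935852), (0.3014521300792694, 0.793487012386322), 0.13680855929851532)
```

```bash
python3 -m pendant '[{"jaw":1,"linear":[0,0,-4.1],"twist":0},{"jaw":1,"linear":[0,0,-4.1],"twist":0},{"jaw":1,"linear":[0,0,-4.1],"twist":0},{"jaw":1,"linear":[0,0,-4.1],"twist":0},{"jaw":1,"linear":[0,0,-4.1],"twist":0},{"jaw":1,"linear":[0,0,-4.1],"twist":0},{"jaw":1,"linear":[0,0,-4.1],"twist":0},{"jaw":1,"linear":[0,0,-4.1],"twist":0},{"jaw":1,"linear":[0,0,-4.1],"twist":0},{"jaw":1,"linear":[0,0,-4.1],"twist":0},{"jaw":1,"linear":[0,0,-4.1],"twist":0},{"jaw":1,"linear":[0,0,-4.1],"twist":0}]'; python3 -c "
from h import *
st()"
```

```text
time: 1.15
position: [0.2093, 0.5874, 0.7291]
tool_rot: [0.17, 0.985, 0.001, 0.0]
ft_force: [1.0, 1.1, 0.8]
grip_width: 0.087
grip_force: 0.0
t 1.15 p [0.2093 0.5874 0.7291] rpy [179.8   0.  160.4] w 0.087 g 0.0 F [1.  1.1 0.8]
q [ 1.049  0.477  0.239  0.     2.423 -0.179]
[[-0.942  0.336  0.001]
 [ 0.336  0.942  0.003]
 [-0.     0.003 -1.   ]]
```

```bash
python3 -m pendant '[{"jaw":1,"linear":[0,0,-4.1],"twist":0},{"jaw":1,"linear":[0,0,-4.1],"twist":0},{"jaw":1,"linear":[0,0,-4.1],"twist":0},{"jaw":1,"linear":[0,0,-4.1],"twist":0},{"jaw":1,"linear":[0,0,-4.1],"twist":0},{"jaw":1,"linear":[0,0,-4.1],"twist":0}]'; python3 -c "
from h import *
st()"
```

```text
time: 1.65
position: [0.1733, 0.4857, 0.8259]
tool_rot: [0.17, 0.984, 0.042, 0.007]
ft_force: [0.1, 0.2, -0.2]
grip_width: 0.0869
grip_force: 0.0
t 1.65 p [0.1733 0.4857 0.8259] rpy [175.1   0.  160.4] w 0.0869 g 0.0 F [ 0.1  0.2 -0.2]
q [ 1.     0.313  0.219  0.034  2.525 -0.2  ]
[[-0.942  0.335  0.029]
 [ 0.336  0.938  0.081]
 [-0.     0.086 -0.996]]
```

```bash
python3 -m pendant '[{"jaw":1,"linear":[0,4,0],"twist":0},{"jaw":1,"linear":[0,4,0],"twist":0},{"jaw":1,"linear":[0,4,0],"twist":0},{"jaw":1,"linear":[0,4,0],"twist":0},{"jaw":1,"linear":[0,4,0],"twist":0},{"jaw":1,"linear":[0,4,0],"twist":0}]'; python3 -c "
from h import *
st()"; python3 -m pendant '[{"jaw":1,"linear":[0,4,0],"twist":0},{"jaw":1,"linear":[0,4,0],"twist":0},{"jaw":1,"linear":[0,4,0],"twist":0},{"jaw":1,"linear":[0,4,0],"twist":0},{"jaw":1,"linear":[0,4,0],"twist":0},{"jaw":1,"linear":[0,4,0],"twist":0}]'; python3 -c "
from h import *
st()"
```

```text
time: 2.15
position: [0.2257, 0.6321, 0.7348]
tool_rot: [0.17, 0.982, 0.081, 0.014]
ft_force: [-0.9, -0.4, 0.6]
grip_width: 0.0872
grip_force: 0.0
t 2.15 p [0.2257 0.6321 0.7348] rpy [170.6  -0.  160.4] w 0.0872 g 0.0 F [-0.9 -0.4  0.6]
q [ 1.049  0.484  0.22   0.039  2.276 -0.152]
[[-0.942  0.332  0.055]
 [ 0.336  0.929  0.154]
 [ 0.     0.163 -0.987]]
time: 2.65
position: [0.2647, 0.7415, 0.6624]
tool_rot: [0.169, 0.976, 0.136, 0.023]
ft_force: [-0.1, -0.2, 0.4]
grip_width: 0.0869
grip_force: 0.0
t 2.65 p [0.2647 0.7415 0.6624] rpy [164.1  -0.  160.4] w 0.0869 g 0.0 F [-0.1 -0.2  0.4]
q [ 1.07   0.605  0.22   0.049  2.042 -0.129]
[[-0.942  0.323  0.092]
 [ 0.336  0.906  0.258]
 [ 0.     0.274 -0.962]]
```

```bash
for i in 1; do python3 -m pendant '[{"jaw":1,"linear":[0,3,-4],"twist":0},{"jaw":1,"linear":[0,3,-4],"twist":0},{"jaw":1,"linear":[0,3,-4],"twist":0},{"jaw":1,"linear":[0,3,-4],"twist":0},{"jaw":1,"linear":[0,3,-4],"twist":0},{"jaw":1,"linear":[0,3,-4],"twist":0},{"jaw":1,"linear":[0,3,-4],"twist":0},{"jaw":1,"linear":[0,3,-4],"twist":0},{"jaw":1,"linear":[0,3,-4],"twist":0},{"jaw":1,"linear":[0,3,-4],"twist":0},{"jaw":1,"linear":[0,3,-4],"twist":0},{"jaw":1,"linear":[0,3,-4],"twist":0}]'; done; python3 -c "
from h import *
st()"; python3 -m pendant '[{"jaw":1,"linear":[0,3,-3],"twist":0},{"jaw":1,"linear":[0,3,-3],"twist":0},{"jaw":1,"linear":[0,3,-3],"twist":0},{"jaw":1,"linear":[0,3,-3],"twist":0},{"jaw":1,"linear":[0,3,-3],"twist":0},{"jaw":1,"linear":[0,3,-3],"twist":0}]'; python3 -c "
from h import *
st()"
```

```text
time: 3.65
position: [0.2238, 0.6269, 0.8539]
tool_rot: [0.164, 0.948, 0.269, 0.047]
ft_force: [-0.6, 0.4, -0.1]
grip_width: 0.0869
grip_force: 0.0
t 3.65 p [0.2238 0.6269 0.8539] rpy [148.3   0.  160.4] w 0.0869 g 0.0 F [-0.6  0.4 -0.1]
q [ 1.01   0.342  0.218  0.127  2.036 -0.129]
[[-0.942  0.286  0.177]
 [ 0.336  0.801  0.495]
 [-0.     0.525 -0.851]]
time: 4.15
position: [0.2065, 0.5786, 0.9248]
tool_rot: [0.16, 0.926, 0.336, 0.058]
ft_force: [-0.6, -0.2, -0.4]
grip_width: 0.0868
grip_force: 0.0
t 4.15 p [0.2065 0.5786 0.9248] rpy [140.1  -0.  160.4] w 0.0868 g 0.0 F [-0.6 -0.2 -0.4]
q [ 0.966  0.239  0.219  0.183  1.998 -0.126]
[[-0.942  0.258  0.215]
 [ 0.336  0.723  0.604]
 [ 0.     0.641 -0.768]]
```

```bash
python3 -m pendant '[{"jaw":1,"linear":[0,4,0],"twist":0},{"jaw":1,"linear":[0,4,0],"twist":0},{"jaw":1,"linear":[0,4,0],"twist":0},{"jaw":1,"linear":[0,4,0],"twist":0},{"jaw":1,"linear":[0,4,0],"twist":0},{"jaw":1,"linear":[0,4,0],"twist":0},{"jaw":1,"linear":[0,4,0],"twist":0},{"jaw":1,"linear":[0,4,0],"twist":0},{"jaw":1,"linear":[0,4,0],"twist":0},{"jaw":1,"linear":[0,4,0],"twist":0},{"jaw":1,"linear":[0,4,0],"twist":0},{"jaw":1,"linear":[0,4,0],"twist":0}]';  python3 -c "
from h import *
st()"; python3 -m pendant '[{"jaw":1,"linear":[0,4,1],"twist":0},{"jaw":1,"linear":[0,4,1],"twist":0},{"jaw":1,"linear":[0,4,1],"twist":0},{"jaw":1,"linear":[0,4,1],"twist":0},{"jaw":1,"linear":[0,4,1],"twist":0},{"jaw":1,"linear":[0,4,1],"twist":0}]'; python3 -c "
from h import *
st()"
```

```text
time: 5.15
position: [0.2521, 0.7059, 0.9449]
tool_rot: [0.15, 0.867, 0.469, 0.081]
ft_force: [0.6, -0.0, 0.1]
grip_width: 0.0872
grip_force: 0.0
t 5.15 p [0.2521 0.7059 0.9449] rpy [123.2  -0.  160.4] w 0.0872 g 0.0 F [ 0.6 -0.   0.1]
q [ 1.007  0.334  0.219  0.184  1.607 -0.115]
[[-0.942  0.184  0.281]
 [ 0.336  0.515  0.788]
 [ 0.     0.837 -0.547]]
time: 5.65
position: [0.2729, 0.764, 0.9585]
tool_rot: [0.143, 0.827, 0.535, 0.092]
ft_force: [0.5, 0.1, 0.1]
grip_width: 0.0875
grip_force: 0.0
t 5.65 p [0.2729 0.764  0.9585] rpy [114.2  -0.  160.4] w 0.0875 g 0.0 F [0.5 0.1 0.1]
q [ 1.024  0.384  0.22   0.189  1.4   -0.117]
[[-0.942  0.138  0.306]
 [ 0.336  0.386  0.859]
 [ 0.     0.912 -0.41 ]]
```

```bash
cat > fk.py <<'E'
import numpy as np
from scipy.optimize import least_squares
from scipy.spatial.transform import Rotation as R
def Ry(a): return R.from_euler("y",a).as_matrix()
def Rz(a): return R.from_euler("z",a).as_matrix()
P0=[0,.24,.3,.05,.35,.2]
def fk(q,p):
    a,h,L1,o,L2,Lt=p
    M=Rz(q[0]); x=M@[a,0,h]; M=M@Ry(q[1]); x=x+M@[0,0,L1]; M=M@Ry(q[2]); x=x+M@[o,0,L2]
    M=M@Rz(q[3])@Ry(q[4])@Rz(q[5]); x=x+M@[0,0,Lt]; return x,M
E
python3 - <<'E'
from fk import *
D=[([1.049,.528,1.434,0,1.181,-.178],[.2097,.588,.2386]),([1.049,.477,.239,0,2.423,-.179],[.2093,.5874,.7291]),([1,.313,.219,.034,2.525,-.2],[.1733,.4857,.8259]),
([1.049,.484,.22,.039,2.276,-.152],[.2257,.6321,.7348]),([1.07,.605,.22,.049,2.042,-.129],[.2647,.7415,.6624]),([1.01,.342,.218,.127,2.036,-.129],[.2238,.6269,.8539]),
([.966,.239,.219,.183,1.998,-.126],[.2065,.5786,.9248]),([1.007,.334,.219,.184,1.607,-.115],[.2521,.7059,.9449]),([1.024,.384,.22,.189,1.4,-.117],[.2729,.764,.9585])]
# check sign of q4,q6 conv via orientation of last
r=least_squares(lambda p:np.concatenate([fk(q,p)[0]-x for q,x in D]),P0); print(np.round(r.x,4),np.abs(r.fun).max())
x,M=fk(D[-1][0],r.x); print(np.round(M,3))
E
```

```text
[-0.0281  0.2696  0.6477  0.0876  0.3838  0.3612] 0.10010279805644223
[[-0.138 -0.942  0.306]
 [-0.386  0.336  0.859]
 [-0.912  0.    -0.41 ]]
```

```bash
cat > fk.py <<'E'
import numpy as np
from scipy.optimize import least_squares
from scipy.spatial.transform import Rotation as R
def Ry(a): return R.from_euler("y",a).as_matrix()
def Rz(a): return R.from_euler("z",a).as_matrix()
A=np.array([[0,-1,0],[1,0,0],[0,0,1.]])  # my frame -> tool frame
P=[0,.24,.3,.05,.35,.2,.1,0,0]
def fk(q,p):
    a,h,L1,o,L2,Lt,b,c,e=p
    M=Rz(q[0]); x=M@[a,b,h]; M=M@Ry(q[1]); x=x+M@[0,0,L1]; M=M@Ry(q[2]); x=x+M@[o,0,L2]
    M=M@Rz(q[3]); M=M@Ry(q[4]);x=x+M@[e,c,0]; M=M@Rz(q[5]); x=x+M@[0,0,Lt]; return x,M@A
E
python3 - <<'E'
from fk import *
D=[([1.049,.528,1.434,0,1.181,-.178],[.2097,.588,.2386]),([1.049,.477,.239,0,2.423,-.179],[.2093,.5874,.7291]),([1,.313,.219,.034,2.525,-.2],[.1733,.4857,.8259]),
([1.049,.484,.22,.039,2.276,-.152],[.2257,.6321,.7348]),([1.07,.605,.22,.049,2.042,-.129],[.2647,.7415,.6624]),([1.01,.342,.218,.127,2.036,-.129],[.2238,.6269,.8539]),
([.966,.239,.219,.183,1.998,-.126],[.2065,.5786,.9248]),([1.007,.334,.219,.184,1.607,-.115],[.2521,.7059,.9449]),([1.024,.384,.22,.189,1.4,-.117],[.2729,.764,.9585])]
r=least_squares(lambda p:np.concatenate([fk(q,p)[0]-x for q,x in D]),P); print(list(np.round(r.x,4)),np.abs(r.fun).max())
E
```

```text
[np.float64(-0.0), np.float64(0.2741), np.float64(0.5879), np.float64(0.1142), np.float64(0.392), np.float64(0.2883), np.float64(0.1128), np.float64(-0.0016), np.float64(0.0003)] 0.00039546700957909797
```

```bash
for i in 1; do python3 -m pendant '[{"jaw":1,"linear":[0,4,1],"twist":0},{"jaw":1,"linear":[0,4,1],"twist":0},{"jaw":1,"linear":[0,4,1],"twist":0},{"jaw":1,"linear":[0,4,1],"twist":0},{"jaw":1,"linear":[0,4,1],"twist":0},{"jaw":1,"linear":[0,4,1],"twist":0},{"jaw":1,"linear":[0,4,1],"twist":0},{"jaw":1,"linear":[0,4,1],"twist":0},{"jaw":1,"linear":[0,4,1],"twist":0},{"jaw":1,"linear":[0,4,1],"twist":0},{"jaw":1,"linear":[0,4,1],"twist":0},{"jaw":1,"linear":[0,4,1],"twist":0}]'>/dev/null; done;  python3 -c "
from h import *
st()"; python3 -m pendant '[{"jaw":1,"linear":[0,4,3],"twist":0},{"jaw":1,"linear":[0,4,3],"twist":0},{"jaw":1,"linear":[0,4,3],"twist":0},{"jaw":1,"linear":[0,4,3],"twist":0},{"jaw":1,"linear":[0,4,3],"twist":0},{"jaw":1,"linear":[0,4,3],"twist":0},{"jaw":1,"linear":[0,4,3],"twist":0},{"jaw":1,"linear":[0,4,3],"twist":0},{"jaw":1,"linear":[0,4,3],"twist":0},{"jaw":1,"linear":[0,4,3],"twist":0},{"jaw":1,"linear":[0,4,3],"twist":0},{"jaw":1,"linear":[0,4,3],"twist":0}]' >/dev/null; python3 -c "
from h import *
st()"
```

```text
t 6.65 p [0.2775 0.7778 1.0497] rpy [ 96.6   0.  160.4] w 0.0872 g 0.0 F [ 0.5 -0.7 -0.3]
q [ 1.021  0.373  0.219  0.23   1.108 -0.129]
[[-0.942  0.039  0.334]
 [ 0.336  0.109  0.936]
 [-0.     0.993 -0.115]]
t 7.65 p [0.2906 0.8143 1.0995] rpy [ 81.    0.  160.4] w 0.0873 g 0.0 F [-0.6  0.2 -0.1]
q [ 1.035  0.425  0.219  0.27   0.786 -0.163]
[[-0.942 -0.052  0.332]
 [ 0.336 -0.147  0.93 ]
 [-0.     0.988  0.156]]
```

```bash
cat >> fk.py <<'E'
PP=[0,.2741,.5879,.1142,.392,.2883,.1128,-.0016,.0003]
LO=np.array([-3.08,-.75,.22,-1.43,0,-2.85]); HI=np.array([3.08,2.2,2.44,4.57,2.65,2.85])
def ik(q,xt,Mt,w):
    f=lambda v:np.concatenate([fk(v,PP)[0]-xt, w*R.from_matrix(Mt@fk(v,PP)[1].T).as_rotvec()])
    return least_squares(f,np.clip(q,LO+1e-6,HI-1e-6),bounds=(LO-1e-9,HI+1e-9)).x
def run(q,rows,w=.15):
    for l,tw in rows:
        x,M=fk(q,PP); q=ik(q,x+M@(np.array(l)/100.),M@Rz(np.radians(tw)),w)
    return q
def rep(q):
    x,M=fk(q,PP); print(np.round(q,3),np.round(x,3),"tilt",round(np.degrees(np.arccos(-M[2,2])),1),"az",round(np.degrees(np.arctan2(M[1,2],M[0,2])),1))
E
python3 - <<'E'
from fk import *
for w in (.05,.1,.2,.4,.8):
    q=np.array([.966,.239,.219,.183,1.998,-.126]); print(w)
    q=run(q,[([0,4,0],0)]*12,w); rep(q); q=run(q,[([0,4,1],0)]*6,w); rep(q); q=run(q,[([0,4,1],0)]*12,w);rep(q)
E
```

```text
0.05
[ 0.978  0.264  0.22   0.529  0.367 -0.327] [0.223 0.624 1.332] tilt 133.0 az 70.4
[ 0.902  0.147  0.22   1.539  0.123 -1.236] [0.156 0.436 1.447] tilt 157.7 az 70.5
[-0.482 -0.195  0.22   4.57   0.363 -2.841] [0.006 0.01  1.51 ] tilt 159.3 az -122.0
0.1
[ 0.966  0.24   0.22   0.417  0.569 -0.215] [0.227 0.635 1.3  ] tilt 122.4 az 70.3
[ 0.916  0.164  0.22   1.018  0.174 -0.735] [0.17  0.475 1.428] tilt 151.6 az 70.5
[-0.251 -0.21   0.22  -1.376  0.155  2.85 ] [0.022 0.065 1.525] tilt 171.0 az -89.6
0.2
[ 0.963  0.233  0.22   0.325  0.931 -0.143] [0.238 0.666 1.207] tilt 101.8 az 70.3
[ 0.94   0.194  0.22   0.477  0.501 -0.241] [0.207 0.581 1.345] tilt 129.1 az 70.4
[ 0.201 -0.136  0.22   1.228  0.35  -0.214] [0.081 0.226 1.504] tilt 157.9 az 70.5
0.4
[ 0.988  0.285  0.22   0.23   1.4   -0.117] [0.25  0.699 1.035] tilt 71.6 az 70.3
[ 0.992  0.296  0.22   0.263  1.107 -0.129] [0.258 0.721 1.11 ] tilt 87.9 az 70.3
[ 0.927  0.176  0.22   0.399  0.761 -0.166] [0.215 0.601 1.292] tilt 115.0 az 70.3
0.8
[ 1.015  0.357  0.22   0.164  1.699 -0.116] [0.252 0.705 0.906] tilt 50.1 az 70.3
[ 1.036  0.429  0.22   0.158  1.532 -0.116] [0.276 0.773 0.889] tilt 55.5 az 70.3
[ 1.047  0.479  0.22   0.172  1.289 -0.12 ] [0.298 0.834 0.907] tilt 66.6 az 70.3
```

```bash
python3 - <<'E'
from fk import *
w=.62
q=np.array([.966,.239,.219,.183,1.998,-.126])
q=run(q,[([0,4,0],0)]*12,w); rep(q); q=run(q,[([0,4,1],0)]*6,w); rep(q); q=run(q,[([0,4,1],0)]*12,w);rep(q); q=run(q,[([0,4,3],0)]*12,w);rep(q)
def world(q,d,n,tw=0):
    for _ in range(n):
        M=fk(q,PP)[1]; q=run(q,[(M.T@np.array(d,float),tw)],w)
    return q
q0=np.array([1.035,.425,.219,.27,.786,-.163])
rh=np.array([.336,.942,0]); up=np.array([0,0,1.])
print("down/in")
q=q0
for d,n in ((-4*up,12),(-4*rh,6),(-2.8*rh-2.8*up,8),(-4*rh,6),(-4*rh,6),(-4*up,4),(-4*rh,6),(-4*rh,6)):
    q=world(q,d,n); rep(q)
E
```

```text
[ 1.007  0.335  0.22   0.182  1.62  -0.115] [0.252 0.705 0.941] tilt 56.0 az 70.3
[ 1.024  0.387  0.22   0.185  1.418 -0.117] [0.273 0.764 0.951] tilt 64.6 az 70.3
[ 1.023  0.384  0.22   0.223  1.132 -0.128] [0.281 0.785 1.033] tilt 81.3 az 70.3
[ 1.039  0.441  0.22   0.27   0.769 -0.167] [0.295 0.826 1.089] tilt 98.9 az 70.3
down/in
[ 1.03   0.415  1.493  2.749  0.531 -2.767] [0.291 0.815 0.619] tilt 99.0 az 70.3
[ 0.885  0.051  2.014  2.622  0.73  -2.684] [0.21  0.589 0.619] tilt 99.0 az 70.3
[ 0.674  0.143  2.44   2.539  1.195 -2.835] [0.176 0.481 0.49 ] tilt 95.4 az 70.5
[-0.59  -0.657  2.44   1.563  1.841 -1.778] [0.154 0.367 0.558] tilt 92.8 az 71.4
[-1.628 -0.354  2.429  0.441  2.65  -2.761] [0.18  0.188 0.551] tilt 93.0 az 75.0
[-1.212  0.097  2.44   0.666  2.062 -2.787] [0.231 0.148 0.47 ] tilt 89.6 az 77.6
[-1.539  0.252  2.041  0.359  2.369 -2.85 ] [ 0.184 -0.08   0.494] tilt 89.0 az 77.6
[-1.66   0.508  1.534  0.281  2.635 -2.85 ] [ 0.123 -0.31   0.503] tilt 88.9 az 77.2
```

```bash
cat >> fk.py <<'E'
def world(q,d,n,w=.61,tw=0):
    for _ in range(n):
        M=fk(q,PP)[1]; q=run(q,[(M.T@np.array(d,float),tw)],w)
    return q
rh=np.array([.336,.942,0]); up=np.array([0,0,1.]); lf=np.array([-.942,.336,0])
E
python3 - <<'E'
from fk import *
q0=np.array([1.035,.425,.219,.27,.786,-.163])
for nl in (3,4,5):
  q=q0; print(nl)
  for d,n in ((4*lf,nl),(-2.8*rh-2.8*up,10),(-2.8*rh-2.8*up,6),(-2.8*rh-2.8*up,6),(-2.8*rh-2.8*up,6),(-2.8*rh-2.8*up,6),(-2*rh-3.5*up,6)):
    q=world(q,d,n); rep(q)
E
```

```text
3
[ 1.242  0.436  0.22  -0.02   0.755  0.012] [0.177 0.851 1.094] tilt 99.2 az 70.3
[ 1.221 -0.184  1.654  2.851  0.05  -2.85 ] [0.087 0.585 0.82 ] tilt 98.5 az 70.8
[ 1.13  -0.422  2.218  2.838  0.387 -2.845] [0.037 0.424 0.653] tilt 98.3 az 71.3
[ 1.182 -0.75   2.44   2.849  0.21  -2.85 ] [-0.023  0.292  0.568] tilt 94.7 az 71.2
[ 1.263 -0.75   2.44   2.854  0.088 -2.85 ] [-0.036  0.287  0.534] tilt 88.0 az 73.8
[ 1.339 -0.746  2.44   1.41  -0.    -1.399] [-0.05   0.281  0.507] tilt 82.9 az 76.7
[ 2.062 -0.75   2.44  -1.301  0.686  1.455] [-0.034  0.198  0.471] tilt 75.0 az 78.9
4
[ 1.309  0.445  0.22  -0.118  0.746  0.073] [0.139 0.861 1.09 ] tilt 99.3 az 70.4
[ 1.355 -0.167  1.599 -1.43   0.118  1.413] [0.05  0.593 0.832] tilt 97.0 az 70.9
[ 1.29  -0.502  2.026 -1.43   0.029  1.425] [0.011 0.415 0.708] tilt 92.5 az 72.3
[ 1.231 -0.75   2.44   2.846  0.153 -2.85 ] [-0.032  0.29   0.552] tilt 91.6 az 73.1
[ 1.317 -0.75   2.44   2.852  0.026 -2.85 ] [-0.047  0.283  0.517] tilt 84.6 az 75.9
[ 1.38  -0.738  2.44   1.44  -0.    -1.431] [-0.061  0.28   0.505] tilt 82.5 az 79.1
[ 2.072 -0.75   2.44  -1.282  0.656  1.431] [-0.045  0.199  0.469] tilt 74.5 az 81.4
5
[ 1.375  0.455  0.22  -0.214  0.739  0.134] [0.102 0.871 1.084] tilt 99.5 az 70.4
[ 1.468 -0.14   1.564 -1.43   0.228  1.399] [0.014 0.603 0.834] tilt 96.4 az 71.1
[ 1.52  -0.442  1.96  -1.43   0.251  1.418] [-0.02   0.427  0.718] tilt 90.9 az 72.8
[ 1.592 -0.75   2.321 -1.43   0.29   1.432] [-0.037  0.267  0.58 ] tilt 87.7 az 74.8
[ 2.207 -0.75   2.44  -1.412  0.842  1.557] [-0.015  0.189  0.489] tilt 78.7 az 77.7
[ 2.507 -0.75   2.44  -1.265  1.099  1.552] [0.002 0.164 0.453] tilt 71.3 az 79.9
[ 2.556 -0.75   2.44  -1.099  1.137  1.498] [-0.001  0.146  0.413] tilt 62.6 az 80.9
```

```bash
python3 - <<'E'
from fk import *
q0=np.array([1.035,.425,.219,.27,.786,-.163])
def go(q,seq):
    for d,n in seq: q=world(q,d,n); rep(q)
    return q
print("A: right & up push"); go(q0,[([2.5,-3,0],8),([2.5,-3,0],8),([2,-3.5,0],8),([2,-3.5,0],8),([3,-2.5,0],8),([3,-2.5,0],8)])
print("B: up"); go(q0,[([2.5,-3,2],8),([2.5,-3,2],8),([2,-3.5,2],8),([2,-3.5,2],8),([3,-2.5,2],8),([3,-2.5,2],8)])
print("C"); go(q0,[([1.5,-4,0],6),([1.5,-4,0],6),([1.5,-4,0],6),([1.5,-4,0],6),([2.5,-3,-1],8),([2.5,-3,-1],8)])
E
```

```text
A: right & up push
[ 0.434  0.233  0.517  1.053  0.945 -0.643] [0.491 0.575 1.099] tilt 99.0 az 70.3
[-0.079  0.439  0.22   1.457  1.279 -0.664] [0.685 0.334 1.092] tilt 99.3 az 70.1
[-0.447  0.583  0.22   1.76   1.454 -0.799] [0.777 0.064 1.016] tilt 102.5 az 67.1
[-0.672  0.751  0.22   1.907  1.54  -0.915] [ 0.822 -0.161  0.913] tilt 106.8 az 61.2
[-0.702  0.907  0.22   1.926  1.45  -1.053] [ 0.9   -0.26   0.805] tilt 111.3 az 52.2
[-0.718  1.023  0.22   1.944  1.33  -1.156] [ 0.956 -0.339  0.715] tilt 114.3 az 41.8
B: up
[ 0.404  0.274  0.22   0.961  1.049 -0.406] [0.465 0.544 1.189] tilt 101.7 az 69.7
[-0.176  0.301  0.22   1.53   1.195 -0.534] [0.59  0.282 1.204] tilt 107.4 az 66.9
[-0.583  0.393  0.22   1.893  1.278 -0.596] [0.642 0.026 1.189] tilt 114.2 az 61.8
[-0.797  0.508  0.22   2.069  1.268 -0.647] [ 0.668 -0.175  1.155] tilt 121.7 az 53.9
[-0.779  0.61   0.22   2.082  1.114 -0.746] [ 0.746 -0.259  1.114] tilt 128.4 az 43.2
[-0.764  0.68   0.22   2.098  0.956 -0.815] [ 0.8   -0.328  1.081] tilt 132.9 az 30.7
C
[ 0.551  0.074  0.716  0.961  0.854 -0.631] [0.381 0.575 1.099] tilt 99.0 az 70.3
[-0.125  0.006  0.788  1.53   1.306 -0.806] [0.471 0.335 1.099] tilt 99.0 az 70.3
[-0.587  0.225  0.528  1.855  1.62  -0.726] [0.561 0.095 1.099] tilt 99.0 az 70.3
[-0.82   0.513  0.22   2.035  1.715 -0.651] [ 0.62  -0.124  1.055] tilt 101.0 az 68.7
[-0.865  0.781  0.22   2.02   1.75  -0.88 ] [ 0.732 -0.291  0.882] tilt 105.3 az 63.7
[-0.898  0.997  0.22   1.996  1.716 -1.067] [ 0.804 -0.41   0.716] tilt 109.5 az 55.7
```

```bash
python3 - <<'E'
from fk import *
q0=np.array([1.035,.425,.219,.27,.786,-.163])
def go(q,seq):
    for d,n in seq: q=world(q,d,n); rep(q)
    return q
for tw,n in ((-7,21),):
  for d1,k in ((-4*up,12),(-2.8*up-2.8*rh,10)):
    q=run(q0,[([0,0,0],tw)]*n,.61); rep(q)
    go(q,[(d1,k),(-4*up,6),(-3.8*up-1.2*rh,6),(-3.8*up-1.2*rh,6),(-3.8*up-1.2*rh,6),(-3.8*up-1.2*rh,6),(-2.8*up-2.8*rh,6),(-4*rh,6),(-4*rh,6)])
E
```

```text
[ 1.035  0.425  0.22   0.27   0.785 -2.729] [0.291 0.815 1.099] tilt 99.0 az 70.3
[ 1.143  0.372  1.202  0.312 -0.    -2.85 ] [0.269 0.859 0.705] tilt 89.8 az 65.5
[ 1.147  0.51   1.24   0.313 -0.    -2.85 ] [0.283 0.899 0.552] tilt 79.7 az 65.7
[ 1.147  0.585  1.355  0.313 -0.    -2.85 ] [0.275 0.883 0.412] tilt 68.9 az 65.7
[ 1.149  0.72   1.403  0.314 -0.    -2.85 ] [0.27  0.873 0.262] tilt 58.4 az 65.8
[ 1.151  0.919  1.374  0.316 -0.    -2.85 ] [0.266 0.869 0.095] tilt 48.7 az 66.0
[ 1.154  1.182  1.253  0.318 -0.    -2.85 ] [ 0.262  0.866 -0.095] tilt 40.5 az 66.1
[ 1.153  1.34   1.268  0.318 -0.    -2.85 ] [ 0.231  0.794 -0.235] tilt 30.6 az 66.1
[ 1.149  1.225  1.569  0.314 -0.    -2.85 ] [ 0.176  0.663 -0.205] tilt 19.9 az 65.8
[ 1.147  1.13   1.844  0.313 -0.    -2.85 ] [ 0.117  0.531 -0.165] tilt 9.6 az 65.7
[ 1.035  0.425  0.22   0.27   0.785 -2.729] [0.291 0.815 1.099] tilt 99.0 az 70.3
[ 1.114 -0.183  1.585  0.321  0.049 -2.85 ] [0.154 0.576 0.84 ] tilt 97.0 az 64.7
[ 1.123 -0.181  1.807  0.32  -0.    -2.85 ] [0.145 0.56  0.7  ] tilt 86.8 az 64.3
[ 1.112 -0.294  2.086  0.318 -0.    -2.85 ] [0.108 0.469 0.575] tilt 77.3 az 63.7
[ 1.096 -0.423  2.361  0.314 -0.    -2.85 ] [0.062 0.364 0.459] tilt 68.9 az 62.8
[ 1.342 -0.4    2.44  -1.365  0.234 -1.056] [0.026 0.316 0.399] tilt 61.2 az 61.9
[ 2.189  0.037  2.44  -1.426  0.87  -0.283] [-0.067  0.277  0.318] tilt 54.9 az 57.7
[ 2.999  0.656  2.417 -1.08   0.98   0.469] [-0.155  0.123  0.174] tilt 54.4 az 56.1
[ 3.08   0.585  2.19  -0.762  1.119  0.155] [-0.225  0.082  0.173] tilt 50.2 az 50.5
[ 3.08   0.579  1.992 -0.577  1.242 -0.033] [-0.293  0.056  0.173] tilt 45.6 az 42.8
```

```bash
P='python3 -m pendant'; python3 -m pendant '[{"jaw":1,"linear":[0,0,0],"twist":-7},{"jaw":1,"linear":[0,0,0],"twist":-7},{"jaw":1,"linear":[0,0,0],"twist":-7},{"jaw":1,"linear":[0,0,0],"twist":-7},{"jaw":1,"linear":[0,0,0],"twist":-7},{"jaw":1,"linear":[0,0,0],"twist":-7},{"jaw":1,"linear":[0,0,0],"twist":-7},{"jaw":1,"linear":[0,0,0],"twist":-7},{"jaw":1,"linear":[0,0,0],"twist":-7},{"jaw":1,"linear":[0,0,0],"twist":-7},{"jaw":1,"linear":[0,0,0],"twist":-7},{"jaw":1,"linear":[0,0,0],"twist":-7}]'>/dev/null
python3 -m pendant '[{"jaw":1,"linear":[0,0,0],"twist":-7},{"jaw":1,"linear":[0,0,0],"twist":-7},{"jaw":1,"linear":[0,0,0],"twist":-7},{"jaw":1,"linear":[0,0,0],"twist":-7},{"jaw":1,"linear":[0,0,0],"twist":-7},{"jaw":1,"linear":[0,0,0],"twist":-7},{"jaw":1,"linear":[0,0,0],"twist":-7},{"jaw":1,"linear":[0,0,0],"twist":-7},{"jaw":1,"linear":[0,0,0],"twist":-7}]'>/dev/null
python3 -c "
from h import *
from fk import rh,up
o=st(); M=R.from_quat(o['tool_rot']).as_matrix(); print('down 4cm',M.T@(-4*up)); print('in 4',M.T@(-4*rh)); print('x',4*M[0],'y',4*M[1])"
```

```text
t 9.4 p [0.2904 0.814  1.0998] rpy [-79.4  32.2 -14. ] w 0.0872 g 0.0 F [-0.5 -0.1 -0.7]
q [ 1.035  0.425  0.219  0.27   0.787 -2.735]
[[ 0.821 -0.464  0.332]
 [-0.204  0.305  0.93 ]
 [-0.533 -0.832  0.155]]
down 4cm [ 2.13151618  3.32717869 -0.62170792]
in 4 [-0.33492793 -0.52387483 -3.95190314]
x [ 3.28489939 -1.85627792  1.32803172] y [-0.81613404  1.21824226  3.72153342]
```

```bash
cat > s.py <<'E'
from h import *
from fk import rh,up
def s():
    o=st(); M=R.from_quat(o['tool_rot']).as_matrix(); print("tilt",np.degrees(np.arccos(-M[2,2])).round(1),"az",np.degrees(np.arctan2(M[1,2],M[0,2])).round(1))
    for n,d in (("X",(4,0,0)),("Y",(0,4,0)),("Z",(0,0,4))): print(n,np.round(M.T@np.array(d,float),2))
if __name__=="__main__": s()
E
python3 -m pendant '[{"jaw":1,"linear":[2.1,3.3,-0.6],"twist":0},{"jaw":1,"linear":[2.1,3.3,-0.6],"twist":0},{"jaw":1,"linear":[2.1,3.3,-0.6],"twist":0},{"jaw":1,"linear":[2.1,3.3,-0.6],"twist":0},{"jaw":1,"linear":[2.1,3.3,-0.6],"twist":0},{"jaw":1,"linear":[2.1,3.3,-0.6],"twist":0},{"jaw":1,"linear":[2.1,3.3,-0.6],"twist":0},{"jaw":1,"linear":[2.1,3.3,-0.6],"twist":0},{"jaw":1,"linear":[2.1,3.3,-0.6],"twist":0},{"jaw":1,"linear":[2.1,3.3,-0.6],"twist":0},{"jaw":1,"linear":[2.1,3.3,-0.6],"twist":0},{"jaw":1,"linear":[2.1,3.3,-0.6],"twist":0}]'>/dev/null
python3 s.py
```

```text
t 10.4 p [0.2558 0.8468 0.7148] rpy [-89.9  34.5 -24. ] w 0.0872 g 0.0 F [ 1.  -0.6  0.3]
q [ 1.152  0.342  1.227  0.314  0.    -2.854]
[[ 0.753 -0.517  0.407]
 [-0.335  0.231  0.913]
 [-0.566 -0.824  0.001]]
tilt 90.1 az 66.0
X [ 3.01 -2.07  1.63]
Y [-1.34  0.93  3.65]
Z [-2.26 -3.3   0.  ]
```

```bash
python3 - <<'E'
from fk import *
q0=np.array([1.152,.342,1.227,.314,0,-2.85])
def go(q,seq):
    for d,n in seq: q=world(q,d,n); rep(q)
    return q
go(q0,[((0,-1,-4),8),((0,-1,-4),6),((0,-4,-1),6),((0,-4,-1),6),((1,-4,0),6),((1,-4,0),6)]); print()
go(q0,[((0,-2.8,-2.8),8),((0,-2.8,-2.8),8),((2,-3.5,-1),6),((2,-3.5,-1),6),((1,-4,0),6)])
E
```

```text
[ 1.131  0.396  1.438  0.312 -0.    -2.85 ] [0.263 0.82  0.528] tilt 74.9 az 64.8
[ 1.115  0.507  1.523  0.306 -0.    -2.85 ] [0.272 0.807 0.383] tilt 63.7 az 63.9
[ 1.015  0.231  1.91   0.257 -0.    -2.85 ] [0.246 0.607 0.383] tilt 57.4 az 58.2
[ 0.88  -0.072  2.275  0.111 -0.    -2.781] [0.194 0.409 0.366] tilt 53.8 az 50.4
[ 0.664 -0.462  2.408  0.059  0.27  -2.85 ] [0.158 0.27  0.376] tilt 53.0 az 39.2
[ 1.145 -0.664  2.436 -0.812  0.716 -1.8  ] [0.1   0.159 0.377] tilt 53.6 az 29.3

[ 1.076  0.086  1.697  0.306 -0.    -2.85 ] [0.23  0.661 0.604] tilt 77.9 az 61.7
[ 0.977 -0.179  2.136  0.276 -0.    -2.85 ] [0.177 0.462 0.49 ] tilt 67.9 az 56.0
[ 0.779 -0.373  2.324  0.2    0.038 -2.85 ] [0.184 0.341 0.453] tilt 66.1 az 45.1
[ 0.593 -0.475  2.44   0.124  0.046 -2.85 ] [0.194 0.267 0.418] tilt 64.8 az 34.3
[ 0.941 -0.664  2.44  -1.042  0.529 -1.587] [0.145 0.175 0.424] tilt 64.8 az 25.2
```

```bash
python3 - <<'E'
from fk import *
q0=np.array([1.152,.342,1.227,.314,0,-2.85])
def go(q,seq):
    for d,n in seq: q=world(q,d,n); rep(q)
    return q
go(q0,[((0,-1,-4),8),((2.5,-3.2,0),6),((1,-3.9,0),6),((-1,-3.5,-2),6),((-2,-1,-3.5),4),((-1,0,-4),6),((-2,0,-3.5),6),((-2,0,-3.5),4)]); print()
go(q0,[((1,-2,-3),8),((1.5,-3.5,-1),6),((.5,-3,-2.5),6),((0,-1,-3.8),6),((0,-1,-3.8),3)])
E
```

```text
[ 1.131  0.396  1.438  0.312 -0.    -2.85 ] [0.263 0.82  0.528] tilt 74.9 az 64.8
[ 0.935  0.212  1.592  0.261  0.088 -2.85 ] [0.352 0.675 0.556] tilt 71.8 az 54.9
[ 0.756 -0.064  1.814  0.215  0.183 -2.85 ] [0.351 0.499 0.577] tilt 69.6 az 45.7
[ 0.689 -0.324  2.274  0.133 -0.    -2.793] [0.24  0.342 0.473] tilt 68.3 az 39.5
[ 0.866 -0.428  2.44  -1.43   0.156 -1.153] [0.154 0.286 0.412] tilt 63.8 az 39.7
[ 1.586 -0.131  2.44  -1.43   0.714 -0.641] [0.07  0.282 0.344] tilt 54.8 az 38.4
[ 2.269  0.657  2.385 -1.43   0.946  0.324] [-0.082  0.283  0.168] tilt 53.6 az 36.1
[ 2.445  1.019  2.188 -1.374  0.922  0.526] [-0.163  0.283  0.028] tilt 53.6 az 36.1

[ 1.043  0.263  1.521  0.302 -0.    -2.85 ] [0.304 0.741 0.586] tilt 77.8 az 59.7
[ 0.884  0.066  1.785  0.166 -0.    -2.753] [0.333 0.582 0.562] tilt 73.9 az 50.7
[ 0.76  -0.079  2.052  0.222 -0.    -2.85 ] [0.311 0.449 0.489] tilt 67.0 az 43.5
[ 0.717 -0.039  2.192  0.202 -0.    -2.85 ] [0.29  0.401 0.392] tilt 56.6 az 41.1
[ 0.694 -0.004  2.246  0.189 -0.    -2.85 ] [0.282 0.379 0.349] tilt 51.5 az 39.8
```

```bash
python3 - <<'E'
from fk import *
q0=np.array([1.152,.342,1.227,.314,0,-2.85])
def way(q,ws):
    for t in ws:
        for k in range(30):
            x=fk(q,PP)[0]; d=np.array(t)-x; L=np.linalg.norm(d)
            if L<.02: break
            q=world(q,d/L*min(4,L*100),1)
        print(k,end=" "); rep(q)
    return q
way(q0,[(.5,.75,.55),(.7,.5,.5),(.75,.3,.45)]);print()
way(q0,[(.3,.85,.35),(.45,.7,.25),(.55,.5,.2),(.5,.3,.2),(.52,.17,.15)]);print()
way(q0,[(.26,.85,.5),(.3,.75,.25),(.35,.6,.15),(.4,.4,.12)])
E
```

```text
12 [ 0.865  0.447  1.324  0.287 -0.    -2.85 ] [0.498 0.755 0.556] tilt 78.5 az 49.5
12 [ 0.503  0.417  1.447  0.2    0.008 -2.85 ] [0.696 0.51  0.503] tilt 72.8 az 28.9
8 [ 0.258  0.38   1.579  0.117 -0.    -2.85 ] [0.749 0.313 0.456] tilt 67.8 az 14.8

15 [ 1.109  0.61   1.406  0.305 -0.    -2.85 ] [0.302 0.857 0.359] tilt 64.5 az 63.6
9 [ 0.874  0.63   1.564  0.187 -0.    -2.85 ] [0.449 0.709 0.259] tilt 54.3 az 50.1
9 [ 0.595  0.595  1.742  0.009 -0.    -2.85 ] [0.551 0.507 0.206] tilt 46.1 az 34.1
7 [ 0.37   0.416  2.038 -0.155 -0.    -2.85 ] [0.502 0.314 0.214] tilt 39.4 az 21.2
6 [ 0.127  0.477  2.089 -0.35  -0.    -2.85 ] [0.526 0.179 0.164] tilt 33.0 az 7.3

9 [ 1.149  0.46   1.378  0.314 -0.    -2.85 ] [0.261 0.855 0.51 ] tilt 74.6 az 65.9
12 [ 1.056  0.598  1.612  0.274 -0.    -2.85 ] [0.302 0.759 0.262] tilt 53.4 az 60.5
8 [ 0.89   0.615  1.815  0.162 -0.    -2.85 ] [0.352 0.611 0.164] tilt 40.7 az 51.0
8 [ 0.602  0.552  2.042 -0.069 -0.    -2.85 ] [0.403 0.412 0.134] tilt 31.4 az 34.5
```

```bash
python3 -m pendant '[{"jaw":1,"linear":[2.3,3.2,0.2],"twist":0},{"jaw":1,"linear":[2.3,3.2,0.2],"twist":0},{"jaw":1,"linear":[2.3,3.2,0.2],"twist":0},{"jaw":1,"linear":[2.3,3.2,0.4],"twist":0},{"jaw":1,"linear":[2.3,3.2,0.4],"twist":0},{"jaw":1,"linear":[2.3,3.2,0.4],"twist":0},{"jaw":1,"linear":[2.3,3.1,0.7],"twist":0},{"jaw":1,"linear":[2.3,3.1,0.7],"twist":0},{"jaw":1,"linear":[2.3,3.1,0.7],"twist":0},{"jaw":1,"linear":[2.3,3.1,0.9],"twist":0},{"jaw":1,"linear":[2.3,3.1,0.9],"twist":0},{"jaw":1,"linear":[2.3,3.1,0.9],"twist":0}]'>/dev/null
python3 s.py; python3 - <<'E'
from h import *
s=np.load("/tmp/scene.npy",allow_pickle=True).item(); W=cloud(s)
for u,v in ((50,62),(75,100),(90,138),(140,145),(170,150)): print(u,v,np.round(bydepth(s,u,v),2),np.round(onz(s,u,v,0),2))
m=(W[...,2]>.05)&(W[...,2]<.6)&(W[...,1]>.42)&(W[...,0]>.35)&(W[...,0]<.97); print(W[m].min(0),W[m].max(0))
E
```

```text
t 11.4 p [0.2878 0.9146 0.3993] rpy [-114.3   32.   -37.6] w 0.0869 g 0.0 F [-0.4  0.4  0.5]
q [ 1.150e+00  6.470e-01  1.279e+00  3.140e-01  1.000e-03 -2.854e+00]
[[ 0.672 -0.634  0.383]
 [-0.517 -0.032  0.855]
 [-0.53  -0.773 -0.349]]
tilt 69.6 az 65.9
X [ 2.69 -2.54  1.53]
Y [-2.07 -0.13  3.42]
Z [-2.12 -3.09 -1.4 ]
50 62 [0.74 0.78 0.37] [1.37 1.44 0.  ]
75 100 [0.69 0.7  0.28] [1.07 1.08 0.  ]
90 138 [0.82 0.84 0.01] [0.83 0.85 0.  ]
140 145 [0.8  0.61 0.03] [0.83 0.64 0.  ]
170 150 [0.65 0.39 0.16] [0.83 0.51 0.  ]
[0.67369839 0.42000922 0.05003872] [0.96998197 1.33930104 0.454022  ]
```

```bash
python3 -m pendant '[{"jaw":1,"linear":[3.8,0.3,-1],"twist":0},{"jaw":1,"linear":[3.8,0.3,-1],"twist":0},{"jaw":1,"linear":[3.8,0.3,-1],"twist":0},{"jaw":1,"linear":[3.8,0.3,-1],"twist":0},{"jaw":1,"linear":[3.8,0.3,-1],"twist":0},{"jaw":1,"linear":[3.8,0.3,-1],"twist":0},{"jaw":1,"linear":[3.8,0.3,-1],"twist":0},{"jaw":1,"linear":[3.8,0.3,-1],"twist":0},{"jaw":1,"linear":[3.8,0.3,-1],"twist":0}]'>/dev/null
python3 s.py
```

```text
t 12.15 p [0.4022 0.7193 0.3346] rpy [-124.6   24.4  -52.8] w 0.0867 g 0.0 F [ 0.4  0.7 -0.2]
q [ 9.260e-01  5.220e-01  1.591e+00  2.160e-01  1.000e-03 -2.854e+00]
[[ 0.55  -0.658  0.514]
 [-0.726 -0.072  0.684]
 [-0.413 -0.75  -0.517]]
tilt 58.9 az 53.1
X [ 2.2  -2.63  2.06]
Y [-2.9  -0.29  2.74]
Z [-1.65 -3.   -2.07]
```

```bash
python3 -m pendant '[{"jaw":1,"linear":[3.8,0.5,-0.7],"twist":0},{"jaw":1,"linear":[3.8,0.5,-0.7],"twist":0},{"jaw":1,"linear":[3.8,0.5,-0.7],"twist":0},{"jaw":1,"linear":[3.8,0.5,-0.7],"twist":0},{"jaw":1,"linear":[3.8,0.5,-0.7],"twist":0},{"jaw":1,"linear":[3.8,0.5,-0.7],"twist":0},{"jaw":1,"linear":[3.8,0.5,-0.7],"twist":0},{"jaw":1,"linear":[3.8,0.5,-0.7],"twist":0},{"jaw":1,"linear":[3.8,0.5,-0.7],"twist":0},{"jaw":1,"linear":[3.8,0.5,-0.7],"twist":0}]'>/dev/null
python3 s.py
```

```text
t 12.98 p [0.4676 0.471  0.293 ] rpy [-132.2   13.9  -66.7] w 0.0871 g 0.0 F [ 1.1  0.2 -0.4]
q [ 6.210e-01  3.690e-01  1.910e+00  3.500e-02  1.000e-03 -2.854e+00]
[[ 0.384 -0.687  0.617]
 [-0.892 -0.101  0.441]
 [-0.241 -0.72  -0.651]]
tilt 49.3 az 35.6
X [ 1.53 -2.75  2.47]
Y [-3.57 -0.41  1.77]
Z [-0.96 -2.88 -2.61]
```

```bash
python3 -m pendant '[{"jaw":1,"linear":[3.8,1.1,-0.2],"twist":0},{"jaw":1,"linear":[3.8,1.1,-0.2],"twist":0},{"jaw":1,"linear":[3.8,1.1,-0.2],"twist":0},{"jaw":1,"linear":[3.8,1.1,-0.2],"twist":0},{"jaw":1,"linear":[3.8,1.1,-0.2],"twist":0},{"jaw":1,"linear":[3.8,1.1,-0.2],"twist":0},{"jaw":1,"linear":[3.8,1.1,-0.2],"twist":0},{"jaw":1,"linear":[3.8,1.1,-0.2],"twist":0}]'>/dev/null
python3 s.py
```

```text
t 13.65 p [0.47   0.2726 0.2626] rpy [-137.7    4.3  -76.4] w 0.087 g 0.0 F [-0.3  0.3  0.2]
q [ 3.200e-01  2.690e-01  2.130e+00 -1.750e-01  1.000e-03 -2.854e+00]
[[ 0.234 -0.731  0.641]
 [-0.969 -0.124  0.212]
 [-0.076 -0.671 -0.737]]
tilt 42.5 az 18.3
X [ 0.94 -2.92  2.57]
Y [-3.88 -0.5   0.85]
Z [-0.3  -2.69 -2.95]
```

```bash
python3 -m pendant '[{"jaw":0.5,"linear":[2.7,1.7,1.6],"twist":7},{"jaw":0.5,"linear":[2.7,1.7,1.6],"twist":0},{"jaw":0.5,"linear":[2.7,1.7,1.6],"twist":0},{"jaw":0.5,"linear":[2.7,1.7,1.6],"twist":0},{"jaw":0.5,"linear":[2.7,1.7,1.6],"twist":0}]'>/dev/null
python3 s.py
```

```text
t 14.07 p [0.486  0.2001 0.208 ] rpy [-144.2    4.2  -85.6] w 0.0612 g 0.0 F [ 0.4  0.7 -0.7]
q [ 1.780e-01  3.570e-01  2.155e+00 -1.630e-01  1.000e-03 -2.854e+00]
[[ 0.077 -0.812  0.579]
 [-0.994 -0.02   0.104]
 [-0.073 -0.584 -0.809]]
tilt 36.0 az 10.2
X [ 0.31 -3.25  2.32]
Y [-3.98 -0.08  0.42]
Z [-0.29 -2.33 -3.23]
```

```bash
python3 -m pendant '[{"jaw":0.5,"linear":[1.5,0.9,1.7],"twist":0},{"jaw":0.5,"linear":[1.5,0.9,1.7],"twist":0},{"jaw":0.5,"linear":[1.5,0.9,1.7],"twist":0},{"jaw":0.5,"linear":[1.5,0.9,1.7],"twist":0},{"jaw":0.5,"linear":[0,0,0],"twist":0}]'>/dev/null
python3 s.py;  python3 - <<'E'
from h import *
c=cams.camera("wrist"); cv2.imwrite("pics/w1.png",c["color"])
E
```

```text
t 14.48 p [0.5148 0.1664 0.1667] rpy [-147.6    2.   -87.1] w 0.044 g 0.0 F [ 0.5 -0.7 -0. ]
q [ 1.060e-01  4.580e-01  2.116e+00 -2.210e-01  1.000e-03 -2.854e+00]
[[ 0.05  -0.844  0.534]
 [-0.998 -0.023  0.057]
 [-0.035 -0.536 -0.843]]
tilt 32.5 az 6.1
X [ 0.2  -3.38  2.14]
Y [-3.99 -0.09  0.23]
Z [-0.14 -2.14 -3.37]
```

```bash
python3 - <<'E'
from h import *
c=cams.camera("wrist"); g=c["color"].max(2); m=(g<50).astype(np.uint8); m[240:]=0; m[:,:280]=0; m[:,330:]=0
k,l,s,ce=cv2.connectedComponentsWithStats(m); i=1+np.argmax(s[1:,4]); print(s[i],ce[i]); W=cloud(c)
print("top mid",W[l==i].mean(0)); 
for u,v in ((309,135),(300,262),(303,198)): print(onz(c,u,v,.066))
# cabinet front bar line for yaw
for v in (20,120,220): print(v,bydepth(c,250,v))
E
```

```text
[303 132  14 108 648] [309.75      188.1882716]
top mid [nan nan nan]
[0.55638509 0.11417608 0.066     ]
[0.55901328 0.22280329 0.066     ]
[0.55897737 0.16441617 0.066     ]
20 [ 6.61967365e-01  2.08525997e-02 -3.23162798e-04]
120 [6.63129526e-01 1.14757375e-01 1.53099618e-05]
220 [0.66299346 0.22967598 0.0022518 ]
```

```bash
python3 -m pendant '[{"jaw":0.6,"linear":[0.1,0.5,2.7],"twist":0},{"jaw":0.6,"linear":[0.1,0.5,2.7],"twist":0},{"jaw":0.6,"linear":[0.1,0.5,2.7],"twist":0},{"jaw":0.6,"linear":[0,0,0],"twist":0}]'>/dev/null
python3 s.py
```

```text
t 14.92 p [0.5591 0.1735 0.1143] rpy [-149.9    2.   -87.1] w 0.0519 g 0.0 F [ 0.6 -0.7  0.3]
q [ 0.11   0.599  2.016 -0.219  0.    -2.854]
[[ 0.051 -0.865  0.499]
 [-0.998 -0.027  0.055]
 [-0.034 -0.501 -0.865]]
tilt 30.2 az 6.3
X [ 0.2  -3.46  2.  ]
Y [-3.99 -0.11  0.22]
Z [-0.14 -2.   -3.46]
```

```bash
python3 -m pendant '[{"jaw":0.6,"linear":[0.2,0.9,1.4],"twist":0},{"jaw":0.6,"linear":[0.2,0.9,1.4],"twist":0},{"jaw":0.6,"linear":[0.2,0.9,1.4],"twist":0},{"jaw":0.6,"linear":[0,0,0],"twist":0}]'>/dev/null
python3 s.py
```

```text
t 15.25 p [0.5668 0.1728 0.0822] rpy [-152.1    1.8  -87.2] w 0.0518 g 0.0 F [-0.2 -0.6  0.2]
q [ 1.080e-01  6.670e-01  1.986e+00 -2.210e-01  1.000e-03 -2.854e+00]
[[ 0.049 -0.883  0.466]
 [-0.998 -0.029  0.05 ]
 [-0.031 -0.468 -0.883]]
tilt 28.0 az 6.1
X [ 0.2  -3.53  1.86]
Y [-3.99 -0.12  0.2 ]
Z [-0.12 -1.87 -3.53]
```

```bash
python3 -m pendant '[{"jaw":0.6,"linear":[0.3,1.2,0.8],"twist":0},{"jaw":0.6,"linear":[0.2,1.2,0.8],"twist":0},{"jaw":0.6,"linear":[0,0,0],"twist":0}]'>/dev/null
python3 s.py | head -1; python3 -m pendant '[{"jaw":0,"linear":[0,0,0],"twist":0},{"jaw":0,"linear":[0,0,0],"twist":0},{"jaw":0,"linear":[0,0,0],"twist":0},{"jaw":0,"linear":[0,0,0],"twist":0},{"jaw":0,"linear":[0,0,0],"twist":0}]' 20 >/dev/null; python3 s.py
```

```text
t 15.5 p [0.5613 0.1707 0.0687] rpy [-153.5    1.6  -87.3] w 0.0523 g 0.0 F [-0.2  0.1 -0.1]
t 15.92 p [0.5626 0.171  0.0701] rpy [-153.3    1.6  -87.3] w 0.0267 g 0.0 F [ 0.5  0.2 -0.8]
q [ 1.050e-01  6.870e-01  1.987e+00 -2.230e-01  1.000e-03 -2.854e+00]
[[ 0.048 -0.893  0.447]
 [-0.998 -0.03   0.047]
 [-0.029 -0.449 -0.893]]
tilt 26.7 az 6.0
X [ 0.19 -3.57  1.79]
Y [-3.99 -0.12  0.19]
Z [-0.11 -1.8  -3.57]
```

```bash
python3 -m pendant '[{"jaw":0.3,"linear":[0.1,0.8,0.6],"twist":0},{"jaw":0.25,"linear":[0,0.3,0.3],"twist":0},{"jaw":0,"linear":[0,0,0],"twist":0},{"jaw":0,"linear":[0,0,0],"twist":0},{"jaw":0,"linear":[0,0,0],"twist":0},{"jaw":0,"linear":[0,0,0],"twist":0},{"jaw":0,"linear":[0,0,0],"twist":0},{"jaw":0,"linear":[0,0,0],"twist":0}]' 20 >/dev/null; python3 s.py
```

```text
t 16.58 p [0.5608 0.1713 0.0618] rpy [-154.1    1.6  -87.3] w 0.0143 g 20.0 F [ 1.6  0.1 -5.4]
q [ 1.060e-01  7.020e-01  1.984e+00 -2.220e-01  1.000e-03 -2.854e+00]
[[ 0.047 -0.899  0.436]
 [-0.998 -0.03   0.046]
 [-0.028 -0.437 -0.899]]
tilt 26.0 az 6.0
X [ 0.19 -3.6   1.74]
Y [-3.99 -0.12  0.18]
Z [-0.11 -1.75 -3.6 ]
```

```bash
cat >> fk.py <<'E'
def now():
    from rig import robot
    return np.array(robot.get_obs()["q"])
def way(q,ws,w=.61,mx=4,tol=.004,n=40):
    for t in ws:
        for k in range(n):
            x,M=fk(q,PP); d=np.array(t)-x; L=np.linalg.norm(d)
            if L<tol: break
            l=M.T@(d/L*min(mx,L*100))
            if k==0: print("first row",np.round(l,2))
            q=run(q,[(l,0)],w)
        print(k,end=" "); rep(q)
    return q
E
python3 - <<'E'
from fk import *
q=now(); rep(q)
for i in range(12):
    q=world(q,(-1.5,0,0),1); 
    if i%2: rep(q)
q=now(); print()
for i in range(16):
    q=run(q,[((-.1,1.35,-.65),0)],.61)
    if i%2: rep(q)
E
```

```text
[ 1.060e-01  7.020e-01  1.984e+00 -2.220e-01  1.000e-03 -2.854e+00] [0.561 0.171 0.061] tilt 26.0 az 6.0
[ 0.112  0.674  2.028 -0.22  -0.    -2.85 ] [0.537 0.173 0.069] tilt 25.1 az 6.4
[ 0.12   0.645  2.072 -0.214 -0.    -2.85 ] [0.513 0.174 0.077] tilt 24.3 az 6.9
[ 0.127  0.616  2.115 -0.207 -0.    -2.85 ] [0.488 0.175 0.085] tilt 23.5 az 7.3
[ 0.136  0.586  2.158 -0.199 -0.    -2.85 ] [0.464 0.176 0.093] tilt 22.8 az 7.8
[ 0.145  0.555  2.202 -0.19  -0.    -2.85 ] [0.438 0.176 0.101] tilt 22.1 az 8.3
[ 0.155  0.523  2.245 -0.181 -0.    -2.85 ] [0.413 0.177 0.108] tilt 21.4 az 8.9

[ 0.113  0.674  2.028 -0.22  -0.    -2.85 ] [0.537 0.173 0.069] tilt 25.1 az 6.5
[ 0.121  0.645  2.072 -0.212 -0.    -2.85 ] [0.512 0.174 0.077] tilt 24.3 az 7.0
[ 0.13   0.614  2.116 -0.205 -0.    -2.85 ] [0.488 0.176 0.085] tilt 23.6 az 7.4
[ 0.139  0.582  2.16  -0.196 -0.    -2.85 ] [0.463 0.177 0.094] tilt 22.9 az 8.0
[ 0.149  0.548  2.205 -0.187  0.    -2.85 ] [0.437 0.178 0.103] tilt 22.3 az 8.5
[ 0.159  0.513  2.249 -0.177 -0.    -2.85 ] [0.411 0.179 0.112] tilt 21.7 az 9.1
[ 0.171  0.477  2.294 -0.166 -0.    -2.85 ] [0.385 0.179 0.121] tilt 21.2 az 9.8
[ 0.183  0.439  2.34  -0.155 -0.    -2.85 ] [0.358 0.179 0.13 ] tilt 20.8 az 10.5
```

```bash
python3 - <<'E'
from fk import *
for dz in (-.7,-.9,-1.1):
  q=now(); print(dz)
  for i in range(14):
    q=world(q,(-1.6,-.05,dz),1)
    if i%3==1: rep(q)
E
```

```text
-0.7
[ 0.113  0.694  2.019 -0.22  -0.    -2.85 ] [0.539 0.173 0.06 ] tilt 24.6 az 6.5
[ 0.124  0.681  2.069 -0.209 -0.    -2.85 ] [0.507 0.175 0.058] tilt 22.4 az 7.1
[ 0.138  0.669  2.117 -0.196 -0.    -2.85 ] [0.474 0.178 0.058] tilt 20.3 az 7.9
[ 0.155  0.658  2.164 -0.181 -0.    -2.85 ] [0.442 0.182 0.057] tilt 18.3 az 8.9
[ 0.175  0.648  2.21  -0.161 -0.    -2.85 ] [0.41  0.185 0.058] tilt 16.3 az 10.0
-0.9
[ 0.113  0.7    2.015 -0.22  -0.    -2.85 ] [0.54  0.173 0.057] tilt 24.4 az 6.5
[ 0.125  0.698  2.059 -0.209 -0.    -2.85 ] [0.509 0.176 0.051] tilt 22.1 az 7.2
[ 0.14   0.697  2.1   -0.195 -0.    -2.85 ] [0.479 0.18  0.046] tilt 19.7 az 8.0
[ 0.158  0.698  2.14  -0.178 -0.    -2.85 ] [0.449 0.184 0.041] tilt 17.4 az 9.1
[ 0.18   0.701  2.177 -0.157 -0.    -2.85 ] [0.419 0.189 0.037] tilt 15.1 az 10.3
-1.1
[ 0.113  0.706  2.011 -0.22  -0.    -2.85 ] [0.541 0.173 0.054] tilt 24.3 az 6.5
[ 0.126  0.714  2.049 -0.208 -0.    -2.85 ] [0.512 0.177 0.044] tilt 21.7 az 7.2
[ 0.142  0.725  2.083 -0.193 -0.    -2.85 ] [0.484 0.181 0.034] tilt 19.1 az 8.1
[ 0.161  0.738  2.114 -0.175 -0.    -2.85 ] [0.456 0.187 0.024] tilt 16.6 az 9.2
[ 0.184  0.754  2.142 -0.152 -0.    -2.85 ] [0.429 0.193 0.015] tilt 14.1 az 10.5
```

```bash
python3 -m pendant '[{"jaw":0,"linear":[0.05,1.7,-0.15],"twist":0},{"jaw":0,"linear":[0.05,1.7,-0.15],"twist":0},{"jaw":0,"linear":[0.05,1.7,-0.15],"twist":0},{"jaw":0,"linear":[0.1,1.7,-0.1],"twist":0},{"jaw":0,"linear":[0.1,1.7,-0.1],"twist":0},{"jaw":0,"linear":[0.1,1.7,-0.05],"twist":0},{"jaw":0,"linear":[0,0,0],"twist":0}]' >/dev/null; python3 s.py
```

```text
t 17.17 p [0.4889 0.1717 0.0623] rpy [-158.6    1.6  -87.2] w 0.0146 g 20.0 F [-2.6  5.8 -8.4]
q [ 0.122  0.665  2.1   -0.21   0.003 -2.854]
[[ 0.05  -0.931  0.363]
 [-0.998 -0.036  0.044]
 [-0.028 -0.364 -0.931]]
tilt 21.4 az 6.9
X [ 0.2  -3.72  1.45]
Y [-3.99 -0.14  0.18]
Z [-0.11 -1.46 -3.72]
```

```bash
python3 -m pendant '[{"jaw":0,"linear":[0.1,1.7,-0.05],"twist":0},{"jaw":0,"linear":[0.1,1.7,0],"twist":0},{"jaw":0,"linear":[0.1,1.7,0],"twist":0},{"jaw":0,"linear":[0.1,1.7,0],"twist":0},{"jaw":0,"linear":[0.1,1.7,0],"twist":0},{"jaw":0,"linear":[0.1,1.7,0],"twist":0},{"jaw":0,"linear":[0,0.6,0],"twist":0},{"jaw":0,"linear":[0,0,0],"twist":0}]' >/dev/null; python3 s.py; python3 - <<'E'
from h import *
for n in ("scene","side"):
    c=cams.camera(n); np.save("/tmp/%s2.npy"%n,c,allow_pickle=True); print(crate(c)); cv2.imwrite(f"pics/c_{n}.png",c["color"])
E
```

```text
t 17.83 p [0.4179 0.1708 0.0666] rpy [-163.     1.5  -87.2] w 0.0146 g 20.0 F [ -2.4   4.5 -22.1]
q [ 0.14   0.627  2.211 -0.198  0.006 -2.848]
[[ 0.048 -0.956  0.29 ]
 [-0.998 -0.038  0.04 ]
 [-0.027 -0.292 -0.956]]
tilt 17.0 az 7.8
X [ 0.19 -3.82  1.16]
Y [-3.99 -0.15  0.16]
Z [-0.11 -1.17 -3.82]
(((0.4600602090358734, -0.331454336643219), (0.24033211171627045, 0.23998217284679413), 11.960298538208008), np.int64(1818))
(((0.46108701825141907, -0.3291481137275696), (0.24447233974933624, 0.24081626534461975), 12.491418838500977), np.int64(1888))
```

```bash
python3 -m pendant '[{"jaw":0.6,"linear":[0,0,0],"twist":0},{"jaw":0.6,"linear":[0,0,0],"twist":0},{"jaw":0.6,"linear":[0,0,0],"twist":0},{"jaw":0.6,"linear":[0,0,0],"twist":0},{"jaw":0.6,"linear":[0,0,0],"twist":0},{"jaw":0.6,"linear":[0,0,-2],"twist":0},{"jaw":0.8,"linear":[0,0,-4],"twist":0},{"jaw":1,"linear":[0,0,-4],"twist":0},{"jaw":1,"linear":[0,0,-4],"twist":0}]' >/dev/null; python3 s.py; python3 - <<'E'
from h import *
for n in ("scene2","side2"):
    c=np.load("/tmp/%s.npy"%n,allow_pickle=True).item(); hsv=cv2.cvtColor(c["color"],cv2.COLOR_BGR2HSV); W=cloud(c)
    m=((hsv[...,0]>18)&(hsv[...,0]<32)&(hsv[...,1]>120)&(hsv[...,2]>120)&(W[...,2]>.13)&(W[...,2]<.18)).astype(np.uint8)
    k,l,s,ce=cv2.connectedComponentsWithStats(m)
    for i in range(1,k):
        if s[i,4]>60: 
            P=W[(l==i)&(W[...,2]>.155)]; print(n,s[i],(P.min(0)+P.max(0))/2, onz(c,*ce[i],.16))
    m=(W[...,2]>.05)&(W[...,2]<.075)&(W[...,0]>.5)&(W[...,0]<.66)&(W[...,1]<-.01)&(W[...,1]>-.1); print("tray right rim",W[m].min(0))
E
```

```text
t 18.68 p [0.3766 0.1775 0.1987] rpy [-161.6    0.2  -88. ] w 0.0647 g 0.0 F [1.  0.6 0.2]
q [ 0.207  0.251  2.179 -0.132  0.398 -2.854]
[[ 0.034 -0.949  0.315]
 [-0.999 -0.032  0.014]
 [-0.003 -0.315 -0.949]]
tilt 18.4 az 2.5
X [ 0.14 -3.79  1.26]
Y [-4.   -0.13  0.06]
Z [-0.01 -1.26 -3.8 ]
scene2 [238 174  24  19 360] [0.56995902 0.11286434 0.16158638] [0.56560714 0.11191377 0.16      ]
scene2 [275 180  24  21 379] [0.56640199 0.0062198  0.16197502] [0.56243812 0.00586444 0.16      ]
tray right rim [ 0.50380347 -0.07454957  0.05016427]
side2 [232 168  21  22 359] [0.57060228 0.11081474 0.16175049] [0.56714038 0.1115263  0.16      ]
side2 [269 170  24  21 425] [0.56570073 0.00940456 0.16214324] [0.56261792 0.00949589 0.16      ]
tray right rim [ 0.50446619 -0.07105359  0.05005695]
```

```bash
python3 -m pendant '[{"jaw":1,"linear":[2.95,-2.5,0.1],"twist":0},{"jaw":1,"linear":[2.95,-2.5,0.1],"twist":0},{"jaw":1,"linear":[2.95,-2.5,0.1],"twist":0},{"jaw":1,"linear":[2.95,-2.5,0.1],"twist":0},{"jaw":1,"linear":[2.95,-2.5,0.1],"twist":0},{"jaw":1,"linear":[2.95,-2.5,0.1],"twist":0}]' >/dev/null; python3 -m pendant '[{"jaw":1,"linear":[0,0,0],"twist":7},{"jaw":1,"linear":[0,0,0],"twist":7},{"jaw":1,"linear":[0,0,0],"twist":7},{"jaw":1,"linear":[0,0,0],"twist":7},{"jaw":1,"linear":[0,0,0],"twist":7},{"jaw":1,"linear":[0,0,0],"twist":7},{"jaw":1,"linear":[0,0,0],"twist":7},{"jaw":1,"linear":[0,0,0],"twist":7},{"jaw":1,"linear":[0,0,0],"twist":7},{"jaw":1,"linear":[0,0,0],"twist":7},{"jaw":1,"linear":[0,0,0],"twist":7},{"jaw":1,"linear":[0,0,0],"twist":7}]' >/dev/null; python3 -m pendant '[{"jaw":1,"linear":[0,0,0],"twist":6}]'>/dev/null; python3 s.py
```

```text
t 20.27 p [0.5047 0.0735 0.2209] rpy [-172.4   21.5  178.9] w 0.0869 g 0.0 F [ 0.3 -0.3 -0.1]
q [ 0.006  0.319  1.978 -0.303  0.492 -1.278]
[[-0.93   0.068  0.36 ]
 [ 0.018  0.99  -0.139]
 [-0.366 -0.122 -0.923]]
tilt 22.7 az -21.1
X [-3.72  0.27  1.44]
Y [ 0.07  3.96 -0.55]
Z [-1.46 -0.49 -3.69]
```

```bash
python3 -m pendant '[{"jaw":1,"linear":[0,0,0],"twist":7},{"jaw":1,"linear":[0,0,0],"twist":7},{"jaw":1,"linear":[0,0,0],"twist":4},{"jaw":1,"linear":[-1.8,-2,0.5],"twist":0},{"jaw":1,"linear":[-1.8,-2,0.5],"twist":0},{"jaw":1,"linear":[0,0,0],"twist":0}]' >/dev/null; cat >> s.py <<'E'
def tgt(t):
    o=robot.get_obs(); M=R.from_quat(o['tool_rot']).as_matrix(); print("to",t,"tool cm",np.round(100*M.T@(np.array(t)-o['position']),2))
E
python3 s.py; python3 -c "
from s import *
tgt([.566,.008,.123])
c=cams.camera('wrist'); cv2.imwrite('pics/w2.png',c['color'])"
```

```text
t 20.77 p [0.5287 0.0199 0.2269] rpy [-179.6   23.   159.7] w 0.0871 g 0.0 F [1.  0.  0.9]
q [-0.12   0.323  1.946 -0.207  0.491 -1.171]
[[-0.863  0.35   0.364]
 [ 0.32   0.937 -0.141]
 [-0.39  -0.006 -0.921]]
tilt 23.0 az -21.2
X [-3.45  1.4   1.46]
Y [ 1.28  3.75 -0.57]
Z [-1.56 -0.02 -3.68]
to [0.566, 0.008, 0.123] tool cm [ 0.45  0.25 11.09]
```

```bash
python3 -m pendant '[{"jaw":0.96,"linear":[1.15,3.4,-0.4],"twist":0},{"jaw":0.96,"linear":[1.15,3.4,-0.4],"twist":0},{"jaw":0.96,"linear":[1.15,3.4,-0.4],"twist":0},{"jaw":0.96,"linear":[0,0,0],"twist":0}]' >/dev/null; python3 s.py; python3 - <<'E'
from s import *
tgt([.570,.112,.124])
c=cams.camera('wrist'); hsv=cv2.cvtColor(c["color"],cv2.COLOR_BGR2HSV); W=cloud(c)
m=((hsv[...,0]>18)&(hsv[...,0]<32)&(hsv[...,1]>120)&(hsv[...,2]>100)&(W[...,2]>.157)&(W[...,2]<.17)).astype(np.uint8)
k,l,s_,ce=cv2.connectedComponentsWithStats(m)
for i in range(1,k):
    if s_[i,4]>300: P=W[l==i]; print(s_[i],(P.min(0)+P.max(0))/2,np.ptp(P,0))
E
```

```text
t 21.15 p [0.5259 0.1371 0.2223] rpy [-179.8   22.6  160.1] w 0.0836 g 0.0 F [ 0.7 -0.9  0.3]
q [ 0.15   0.366  1.884 -0.353  0.571 -0.806]
[[-0.868  0.341  0.36 ]
 [ 0.314  0.94  -0.134]
 [-0.385 -0.004 -0.923]]
tilt 22.6 az -20.5
X [-3.47  1.37  1.44]
Y [ 1.25  3.76 -0.54]
Z [-1.54 -0.01 -3.69]
to [0.57, 0.112, 0.124] tool cm [-0.83 -0.82 11.  ]
[ 235  218   87   65 4407] [0.57338547 0.1168727  0.16121766] [0.06425905 0.06392284 0.00842409]
[ 123  250   51   33 1115] [0.55241097 0.01615131 0.16091436] [0.02898481 0.04330701 0.00781005]
```

```bash
python3 -m pendant '[{"jaw":0.96,"linear":[-0.9,-0.4,1],"twist":0},{"jaw":0.96,"linear":[0,0,3],"twist":0},{"jaw":0.96,"linear":[0,0,3],"twist":0},{"jaw":0.96,"linear":[0,0,3],"twist":0},{"jaw":0.96,"linear":[0,0,1],"twist":0},{"jaw":0.96,"linear":[0,0,0],"twist":0}]' >/dev/null; python3 s.py;python3 -c "
from s import *
tgt([.5725,.1155,.124])"
```

```text
t 21.7 p [0.5724 0.1075 0.1213] rpy [-179.5   22.4  159.7] w 0.0836 g 0.6 F [ 0.5  1.3 -1.2]
q [ 0.077  0.584  1.882 -0.491  0.361 -0.704]
[[-0.867  0.35   0.354]
 [ 0.321  0.937 -0.14 ]
 [-0.381 -0.008 -0.925]]
tilt 22.4 az -21.5
X [-3.47  1.4   1.42]
Y [ 1.28  3.75 -0.56]
Z [-1.52 -0.03 -3.7 ]
to [0.5725, 0.1155, 0.124] tool cm [ 0.14  0.75 -0.36]
```

```bash
python3 -m pendant '[{"jaw":0.96,"linear":[0.1,0.7,-0.3],"twist":0},{"jaw":0.96,"linear":[0,0,0],"twist":0},{"jaw":0.5,"linear":[0,0,0],"twist":0},{"jaw":0.5,"linear":[0,0,0],"twist":0},{"jaw":0.5,"linear":[0,0,0],"twist":0},{"jaw":0.5,"linear":[0,0,0],"twist":0},{"jaw":0.5,"linear":[0,0,0],"twist":0}]' 50 >/dev/null; python3 s.py; python3 - <<'E'
from s import *
o=robot.get_obs(); np.save("/tmp/grasp.npy",o["tool_rot"])
from fk import *
q=now()
# simulate: lift, go left, tilt
def go(q,seq):
    for d,n in seq: q=world(q,d,n); rep(q)
    return q
q=go(q,[((-1,0,3.8),4),((-1.5,3.7,0),8),((-.5,3,2.5),12),((1,2.5,3),8)])
for k in range(8):
    q=run(q,[(fk(q,PP)[1].T@(np.array([.336,.942,0])*2.8+np.array([0,0,2.8])),0)]*6); rep(q)
E
```

```text
t 22.28 p [0.5717 0.116  0.1267] rpy [-179.5   22.5  159.9] w 0.0767 g 50.0 F [-1.5 -4.7  5.1]
q [ 0.096  0.575  1.875 -0.489  0.379 -0.694]
[[-0.867  0.348  0.356]
 [ 0.318  0.938 -0.141]
 [-0.383 -0.009 -0.924]]
tilt 22.5 az -21.5
X [-3.47  1.39  1.42]
Y [ 1.27  3.75 -0.56]
Z [-1.53 -0.03 -3.7 ]
[ 0.105  0.277  1.816 -0.273  0.715 -0.936] [0.532 0.116 0.279] tilt 22.5 az -21.5
[ 0.767  0.404  1.607 -0.426  1.004 -0.242] [0.412 0.412 0.279] tilt 22.5 az -21.5
[ 1.137  0.766  0.22  -0.45   2.055 -0.319] [0.341 0.737 0.554] tilt 22.9 az -17.2
[ 1.12   0.678  0.22  -0.443  1.945 -0.365] [0.358 0.732 0.632] tilt 27.6 az 5.0
[ 1.155  0.581  0.22  -0.405  1.427 -0.374] [0.362 0.818 0.797] tilt 56.4 az 38.3
[ 1.131  0.587  0.22  -0.296  0.773 -0.431] [0.365 0.9   0.956] tilt 90.7 az 53.1
[ 1.081  0.649  0.22   0.43   0.146 -1.098] [0.343 0.918 1.063] tilt 122.5 az 66.1
[ 1.07   0.648  0.22   1.585  0.111 -2.239] [0.327 0.901 1.093] tilt 130.1 az 69.7
[ 1.068  0.636  0.22   1.695  0.115 -2.345] [0.322 0.889 1.108] tilt 131.5 az 70.0
[ 1.068  0.625  0.22   1.71   0.116 -2.358] [0.318 0.881 1.118] tilt 132.2 az 70.0
[ 1.067  0.615  0.22   1.716  0.116 -2.363] [0.315 0.873 1.127] tilt 132.8 az 70.1
[ 1.066  0.608  0.22   1.721  0.116 -2.367] [0.312 0.867 1.134] tilt 133.2 az 70.1
```

```bash
python3 -c "
from s import *
c=cams.camera('wrist'); d=cams.camera('side')
a=cv2.resize(c['color'],(400,300)); b=cv2.resize(d['color'][130:280,110:330],(400,273)); b=cv2.copyMakeBorder(b,0,27,0,0,cv2.BORDER_CONSTANT)
cv2.imwrite('pics/g1.png',np.hstack([a,b]))"
python3 -m pendant '[{"jaw":0.5,"linear":[0.3,0,-2],"twist":0},{"jaw":0.5,"linear":[0.5,0,-3.5],"twist":0},{"jaw":0.5,"linear":[0.5,0,-4],"twist":0},{"jaw":0.5,"linear":[0.5,0,-4],"twist":0},{"jaw":0.5,"linear":[0.5,0,-4],"twist":0},{"jaw":0.5,"linear":[0,0,0],"twist":0}]' >/dev/null; python3 s.py; python3 - <<'E'
from s import *
from fk import *
q=now()
def go(q,seq):
    for d,n in seq: q=world(q,d,n); rep(q)
    return q
q1=go(q,[((-1.5,3.7,0),8),((-.5,3,2.5),12)])
def tilt(q,n,back=0.,step=6):
    for k in range(n):
        for _ in range(step):
            M=fk(q,PP)[1]; z=M[:,2]; h=np.array([.336,.942,0]); s=np.array([0,0,1.])-z*z[2]; s/=np.linalg.norm(s)  # up-perp to tool
            q=world(q,4*s+back*h,1)
        print(np.round(M.T@(4*s+back*h),1),end=" "); rep(q)
tilt(q1,12)
print(); tilt(q1,12,1.5)
E
```

```text
t 22.88 p [0.4884 0.1507 0.2843] rpy [-179.9   22.8  159.8] w 0.0775 g 50.0 F [ 0.9  0.6 -4. ]
q [ 0.197  0.228  1.873 -0.314  0.72  -0.818]
[[-0.865  0.345  0.364]
 [ 0.318  0.938 -0.135]
 [-0.388 -0.001 -0.922]]
tilt 22.8 az -20.4
X [-3.46  1.38  1.45]
Y [ 1.27  3.75 -0.54]
Z [-1.55 -0.01 -3.69]
[ 0.871  0.404  1.59  -0.435  1.049 -0.147] [0.368 0.447 0.284] tilt 22.8 az -20.4
[ 1.2    0.771  0.22  -0.459  2.054 -0.263] [0.296 0.757 0.55 ] tilt 23.3 az -14.6
[-3.9  0.7 -0. ] [ 0.925  0.705  0.22  -0.407  1.97  -0.518] [0.488 0.658 0.605] tilt 24.5 az -8.5
[-3.8  1.2  0. ] [ 0.688  0.682  0.22  -0.317  1.834 -0.709] [0.644 0.561 0.63 ] tilt 28.2 az -0.1
[-3.7  1.6  0. ] [ 0.519  0.678  0.22  -0.225  1.678 -0.838] [0.755 0.486 0.649] tilt 34.4 az 6.7
[-3.6  1.8 -0. ] [ 0.41   0.67   0.22  -0.145  1.529 -0.923] [0.825 0.434 0.679] tilt 42.1 az 11.1
[-3.5  1.9 -0. ] [ 0.338  0.645  0.22  -0.077  1.402 -0.982] [0.863 0.398 0.727] tilt 50.3 az 13.7
[-3.5  2.   0. ] [ 0.289  0.602  0.22  -0.019  1.299 -1.026] [0.874 0.37  0.791] tilt 58.5 az 15.3
[-3.4  2.   0. ] [ 0.251  0.541  0.22   0.
[... 1042 characters left out ...]
 25.9
[-2.8  3.6  1. ] [ 0.615  0.702  0.22  -0.131  1.021 -0.768] [0.794 0.658 0.765] tilt 69.0 az 28.4
[-2.6  3.5  1.1] [ 0.627  0.641  0.22  -0.116  0.937 -0.779] [0.763 0.657 0.85 ] tilt 77.2 az 30.4
[-2.5  3.4  1.2] [ 0.646  0.571  0.22  -0.11   0.874 -0.786] [0.716 0.649 0.937] tilt 84.8 az 32.2
[-2.4  3.3  1.2] [ 0.67   0.496  0.22  -0.11   0.826 -0.791] [0.659 0.634 1.021] tilt 91.8 az 33.8
[-2.4  3.2  1.2] [ 0.699  0.418  0.22  -0.117  0.79  -0.796] [0.593 0.612 1.1  ] tilt 98.4 az 35.2
[-2.3  3.   1.2] [ 0.733  0.339  0.22  -0.13   0.762 -0.8  ] [0.521 0.584 1.173] tilt 104.5 az 36.7
[-2.2  2.9  1.2] [ 0.773  0.26   0.22  -0.151  0.741 -0.804] [0.445 0.549 1.237] tilt 110.3 az 38.1
```

```bash
cat > sim2.py <<'E'
from s import *
from fk import *
J=None
def jar(q): 
    M=fk(q,PP)[1]; return np.degrees(np.arccos(np.clip((M@J)[2],-1,1)))
def setJ(path="/tmp/grasp.npy"):
    global J; J=R.from_quat(np.load(path)).as_matrix().T@np.array([0,0,1.])
def tiltup(q,n,h,off=0,step=6):
    for k in range(n):
        for i in range(step):
            M=fk(q,PP)[1]; th=np.arccos(-M[2,2])+np.radians(off); d=4*(h*np.cos(th)+np.array([0,0,1])*np.sin(th))
            if i==step//2: r=M.T@d
            q=world(q,d,1)
        print(np.round(r,1),"jar",round(jar(q)),end=" "); rep(q)
    return q
E
python3 - <<'E'
import sim2; from sim2 import *
sim2.setJ(); q=now()
h=np.array([.336,.942,0])
for seq in ([((-2,3.5,.5),9),((-1,2,3.5),10)],[((-2,3.5,.5),9),((0,2.5,3.2),8)]):
    q1=q
    for d,n in seq: q1=world(q1,d,n); rep(q1)
    tiltup(q1,16,h,0); print()
tiltup(q1,16,h,-15)
E
```

```text
[ 0.982  0.343  1.552 -0.42   1.182 -0.088] [0.308 0.466 0.329] tilt 22.8 az -20.4
[ 1.267  0.604  0.22  -0.529  2.263 -0.305] [0.208 0.662 0.675] tilt 22.9 az -19.9
[-0.6  3.7 -1.3] jar 7 [ 1.237  0.659  0.22  -0.486  2.083 -0.287] [0.257 0.722 0.64 ] tilt 25.0 az -3.5
[-0.7  3.8 -1. ] jar 14 [ 1.213  0.694  0.22  -0.455  1.908 -0.281] [0.298 0.774 0.623] tilt 29.2 az 11.1
[-0.9  3.8 -0.7] jar 22 [ 1.191  0.708  0.22  -0.43   1.743 -0.287] [0.332 0.814 0.628] tilt 34.9 az 22.5
[-1.1  3.8 -0.5] jar 30 [ 1.171  0.701  0.22  -0.404  1.594 -0.303] [0.358 0.842 0.655] tilt 41.8 az 31.0
[-1.3  3.8 -0.4] jar 38 [ 1.151  0.673  0.22  -0.376  1.463 -0.33 ] [0.375 0.855 0.703] tilt 49.2 az 37.1
[-1.5  3.7 -0.3] jar 46 [ 1.13   0.627  0.22  -0.342  1.354 -0.364] [0.384 0.853 0.767] tilt 56.9 az 41.7
[-1.7  3.6 -0.2] jar 53 [ 1.107  0.565  0.22  -0.302  1.264 -0.404] [0.385 0.835 0.843] tilt 64.5 az 45.1
[-1.8  3.5 -0.1] jar 61 [ 1.081  0.491  0.22  -0.254  1.193 -0.449] [0.377 0.802 0.926] tilt 72.1 az 47.8
[-2.   3.5 -0.1] jar 68 [ 1.049  0.406  0.22  -0.196  1.138 -0.497] [0.363 0.752 1.012]
[... 3662 characters left out ...]
0.148  0.862 -0.464] [0.427 0.909 0.882] tilt 82.2 az 53.9
[-1.8  3.4  1. ] jar 77 [ 1.033  0.545  0.22  -0.091  0.833 -0.511] [0.406 0.86  0.973] tilt 88.5 az 55.3
[-1.9  3.4  1. ] jar 83 [ 1.008  0.454  0.22  -0.029  0.814 -0.556] [0.38  0.799 1.061] tilt 94.8 az 56.5
[-2.   3.3  1. ] jar 89 [ 0.974  0.358  0.22   0.039  0.803 -0.599] [0.35  0.728 1.145] tilt 100.9 az 57.5
[-2.1  3.2  1. ] jar 94 [ 0.927  0.26   0.22   0.119  0.798 -0.638] [0.317 0.648 1.221] tilt 106.9 az 58.2
[-2.2  3.2  1. ] jar 100 [ 0.853  0.159  0.22   0.222  0.8   -0.672] [0.281 0.56  1.288] tilt 112.9 az 58.7
[-2.3  3.1  1. ] jar 105 [ 0.723  0.054  0.22   0.377  0.81  -0.7  ] [0.242 0.464 1.346] tilt 118.8 az 59.1
```

```bash
python3 -m pendant '[{"jaw":0.5,"linear":[2.6,2.6,-1.6],"twist":0},{"jaw":0.5,"linear":[2.6,2.6,-1.6],"twist":0},{"jaw":0.5,"linear":[2.6,2.6,-1.6],"twist":0},{"jaw":0.5,"linear":[2.6,2.6,-1.6],"twist":0},{"jaw":0.5,"linear":[2.6,2.6,-1.6],"twist":0},{"jaw":0.5,"linear":[2.6,2.6,-1.6],"twist":0},{"jaw":0.5,"linear":[2.6,2.6,-1.6],"twist":0},{"jaw":0.5,"linear":[2.6,2.6,-1.6],"twist":0},{"jaw":0.5,"linear":[2.6,2.6,-1.6],"twist":0}]' >/dev/null
python3 -m pendant '[{"jaw":0.5,"linear":[-0.4,2.3,-3.3],"twist":0},{"jaw":0.5,"linear":[-0.4,2.3,-3.3],"twist":0},{"jaw":0.5,"linear":[-0.4,2.3,-3.3],"twist":0},{"jaw":0.5,"linear":[-0.4,2.3,-3.3],"twist":0},{"jaw":0.5,"linear":[-0.4,2.3,-3.3],"twist":0},{"jaw":0.5,"linear":[-0.4,2.3,-3.3],"twist":0},{"jaw":0.5,"linear":[-0.4,2.3,-3.3],"twist":0},{"jaw":0.5,"linear":[-0.4,2.3,-3.3],"twist":0}]' >/dev/null
python3 -m pendant '[{"jaw":0.5,"linear":[-0.2,4,-0.4],"twist":0},{"jaw":0.5,"linear":[-0.2,4,-0.4],"twist":0},{"jaw":0.5,"linear":[-0.2,4,-0.4],"twist":0},{"jaw":0.5,"linear":[-0.2,4,-0.4],"twist":0},{"jaw":0.5,"linear":[-0.2,4,-0.4],"twist":0},{"jaw":0.5,"linear":[-0.2,4,-0.4],"twist":0},{"jaw":0.5,"linear":[-0.3,4,-0.2],"twist":0},{"jaw":0.5,"linear":[-0.3,4,-0.2],"twist":0},{"jaw":0.5,"linear":[-0.3,4,-0.2],"twist":0},{"jaw":0.5,"linear":[-0.3,4,-0.2],"twist":0},{"jaw":0.5,"linear":[-0.3,4,-0.2],"twist":0},{"jaw":0.5,"linear":[-0.3,4,-0.2],"twist":0}]' >/dev/null
python3 -m pendant '[{"jaw":0.5,"linear":[-0.4,4,0],"twist":0},{"jaw":0.5,"linear":[-0.4,4,0],"twist":0},{"jaw":0.5,"linear":[-0.4,4,0],"twist":0},{"jaw":0.5,"linear":[-0.4,4,0],"twist":0},{"jaw":0.5,"linear":[-0.4,4,0],"twist":0},{"jaw":0.5,"linear":[-0.4,4,0],"twist":0},{"jaw":0.5,"linear":[-0.6,3.9,0],"twist":0},{"jaw":0.5,"linear":[-0.6,3.9,0],"twist":0},{"jaw":0.5,"linear":[-0.6,3.9,0],"twist":0},{"jaw":0.5,"linear":[-0.6,3.9,0],"twist":0},{"jaw":0.5,"linear":[-0.6,3.9,0],"twist":0},{"jaw":0.5,"linear":[-0.6,3.9,0],"twist":0}]' >/dev/null
python3 s.py
```

```text
t 26.3 p [0.4224 0.9262 0.4865] rpy [149.2  27.5 158.6] w 0.0766 g 49.9 F [ 1.1  0.  -4.9]
q [ 1.137  0.901  0.221 -0.378  1.418 -0.253]
[[-0.826  0.093  0.556]
 [ 0.324  0.886  0.333]
 [-0.462  0.455 -0.762]]
tilt 40.4 az 30.9
X [-3.3   0.37  2.22]
Y [1.3  3.54 1.33]
Z [-1.85  1.82 -3.05]
```

```bash
python3 -m pendant '[{"jaw":0.5,"linear":[-0.8,3.9,0.4],"twist":0},{"jaw":0.5,"linear":[-0.8,3.9,0.4],"twist":0},{"jaw":0.5,"linear":[-0.8,3.9,0.4],"twist":0},{"jaw":0.5,"linear":[-0.8,3.9,0.4],"twist":0},{"jaw":0.5,"linear":[-0.8,3.9,0.4],"twist":0},{"jaw":0.5,"linear":[-0.8,3.9,0.4],"twist":0},{"jaw":0.5,"linear":[-1,3.8,0.5],"twist":0},{"jaw":0.5,"linear":[-1,3.8,0.5],"twist":0},{"jaw":0.5,"linear":[-1,3.8,0.5],"twist":0},{"jaw":0.5,"linear":[-1,3.8,0.5],"twist":0},{"jaw":0.5,"linear":[-1,3.8,0.5],"twist":0},{"jaw":0.5,"linear":[-1,3.8,0.5],"twist":0}]' >/dev/null
python3 -m pendant '[{"jaw":0.5,"linear":[-1.2,3.7,0.6],"twist":0},{"jaw":0.5,"linear":[-1.2,3.7,0.6],"twist":0},{"jaw":0.5,"linear":[-1.2,3.7,0.6],"twist":0},{"jaw":0.5,"linear":[-1.2,3.7,0.6],"twist":0},{"jaw":0.5,"linear":[-1.2,3.7,0.6],"twist":0},{"jaw":0.5,"linear":[-1.2,3.7,0.6],"twist":0},{"jaw":0.5,"linear":[-1.4,3.7,0.7],"twist":0},{"jaw":0.5,"linear":[-1.4,3.7,0.7],"twist":0},{"jaw":0.5,"linear":[-1.4,3.7,0.7],"twist":0},{"jaw":0.5,"linear":[-1.4,3.7,0.7],"twist":0},{"jaw":0.5,"linear":[-1.4,3.7,0.7],"twist":0},{"jaw":0.5,"linear":[-1.4,3.7,0.7],"twist":0}]' >/dev/null
python3 -m pendant '[{"jaw":0.5,"linear":[-1.5,3.6,0.9],"twist":0},{"jaw":0.5,"linear":[-1.5,3.6,0.9],"twist":0},{"jaw":0.5,"linear":[-1.5,3.6,0.9],"twist":0},{"jaw":0.5,"linear":[-1.5,3.6,0.9],"twist":0},{"jaw":0.5,"linear":[-1.5,3.6,0.9],"twist":0},{"jaw":0.5,"linear":[-1.5,3.6,0.9],"twist":0},{"jaw":0.5,"linear":[-1.7,3.5,1],"twist":0},{"jaw":0.5,"linear":[-1.7,3.5,1],"twist":0},{"jaw":0.5,"linear":[-1.7,3.5,1],"twist":0},{"jaw":0.5,"linear":[-1.7,3.5,1],"twist":0},{"jaw":0.5,"linear":[-1.7,3.5,1],"twist":0},{"jaw":0.5,"linear":[-1.7,3.5,1],"twist":0}]' >/dev/null
python3 s.py; python3 - <<'E'
import sim2; from sim2 import *
sim2.setJ(); q=now(); h=np.array([.5,.86,0])
print(jar(q)); q1=tiltup(q,9,h,-25)
for t in (-120,-90,-60,60,90,120,150,180):
    print(t,round(q1[5]+np.radians(t),2),jar(np.r_[q1[:5],q1[5]+np.radians(t)]))
E
```

```text
t 29.3 p [0.4133 0.892  0.913 ] rpy [ 97.5  32.6 148.3] w 0.0764 g 49.9 F [ 0.1  0.1 -4. ]
q [ 1.056  0.598  0.219 -0.143  0.87  -0.468]
[[-0.717 -0.385  0.581]
 [ 0.443  0.392  0.806]
 [-0.539  0.835 -0.111]]
tilt 83.7 az 54.2
X [-2.87 -1.54  2.32]
Y [1.77 1.57 3.22]
Z [-2.16  3.34 -0.44]
72.48074337058651
[-1.8  3.1  1.7] jar 79 [ 1.013  0.548  0.22  -0.058  0.798 -0.531] [0.418 0.858 0.98 ] tilt 90.3 az 55.7
[-1.9  3.1  1.7] jar 85 [ 0.976  0.486  0.22   0.021  0.75  -0.586] [0.41  0.812 1.051] tilt 96.6 az 56.8
[-1.9  3.1  1.7] jar 90 [ 0.941  0.414  0.22   0.095  0.718 -0.632] [0.392 0.756 1.123] tilt 102.6 az 57.6
[-2.   3.1  1.7] jar 96 [ 0.903  0.336  0.22   0.165  0.699 -0.669] [0.365 0.692 1.192] tilt 108.4 az 58.2
[-2.   3.   1.7] jar 101 [ 0.859  0.252  0.22   0.236  0.688 -0.697] [0.332 0.621 1.257] tilt 114.0 az 58.6
[-2.   3.   1.7] jar 106 [ 0.8    0.165  0.22   0.317  0.685 -0.718] [0.293 0.543 1.316] tilt 119.5 az 58.9
[-2.   3.   1.7] jar 111 [ 0.71   0.072  0.22   0.423  0.688 -0.73 ] [0.25  0.461 1.368] tilt 124.9 az 59.2
[-2.   3.   1.7] jar 116 [ 0.537 -0.027  0.22   0.601  0.703 -0.731] [0.203 0.373 1.411] tilt 130.3 az 59.4
[-2.   3.   1.7] jar 121 [-0.08  -0.163  0.22   1.174  0.751 -0.665] [0.153 0.283 1.445] tilt 135.6 az 59.6
-120 -2.76 122.46015553798532
-90 -2.24 115.7570941229525
-60 -1.71 113.13490995190337
60 0.38 141.62418955463943
90 0.91 152.38865468285522
120 1.43 158.08999565308795
150 1.95 153.8665946793146
180 2.48 143.52822493785914
```

```bash
python3 -m pendant '[{"jaw":0.5,"linear":[-1.8,3.1,1.7],"twist":0},{"jaw":0.5,"linear":[-1.8,3.1,1.7],"twist":0},{"jaw":0.5,"linear":[-1.8,3.1,1.7],"twist":0},{"jaw":0.5,"linear":[-1.8,3.1,1.7],"twist":0},{"jaw":0.5,"linear":[-1.8,3.1,1.7],"twist":0},{"jaw":0.5,"linear":[-1.8,3.1,1.7],"twist":0},{"jaw":0.5,"linear":[-1.9,3.1,1.7],"twist":0},{"jaw":0.5,"linear":[-1.9,3.1,1.7],"twist":0},{"jaw":0.5,"linear":[-1.9,3.1,1.7],"twist":0},{"jaw":0.5,"linear":[-1.9,3.1,1.7],"twist":0},{"jaw":0.5,"linear":[-1.9,3.1,1.7],"twist":0},{"jaw":0.5,"linear":[-1.9,3.1,1.7],"twist":0}]' >/dev/null
python3 -m pendant '[{"jaw":0.5,"linear":[-1.9,3.1,1.7],"twist":0},{"jaw":0.5,"linear":[-1.9,3.1,1.7],"twist":0},{"jaw":0.5,"linear":[-1.9,3.1,1.7],"twist":0},{"jaw":0.5,"linear":[-1.9,3.1,1.7],"twist":0},{"jaw":0.5,"linear":[-1.9,3.1,1.7],"twist":0},{"jaw":0.5,"linear":[-1.9,3.1,1.7],"twist":0},{"jaw":0.5,"linear":[-2,3.1,1.7],"twist":0},{"jaw":0.5,"linear":[-2,3.1,1.7],"twist":0},{"jaw":0.5,"linear":[-2,3.1,1.7],"twist":0},{"jaw":0.5,"linear":[-2,3.1,1.7],"twist":0},{"jaw":0.5,"linear":[-2,3.1,1.7],"twist":0},{"jaw":0.5,"linear":[-2,3.1,1.7],"twist":0}]' >/dev/null
python3 -m pendant '[{"jaw":0.5,"linear":[-2,3,1.7],"twist":0},{"jaw":0.5,"linear":[-2,3,1.7],"twist":0},{"jaw":0.5,"linear":[-2,3,1.7],"twist":0},{"jaw":0.5,"linear":[-2,3,1.7],"twist":0},{"jaw":0.5,"linear":[-2,3,1.7],"twist":0},{"jaw":0.5,"linear":[-2,3,1.7],"twist":0},{"jaw":0.5,"linear":[-2,3,1.7],"twist":0},{"jaw":0.5,"linear":[-2,3,1.7],"twist":0},{"jaw":0.5,"linear":[-2,3,1.7],"twist":0},{"jaw":0.5,"linear":[-2,3,1.7],"twist":0},{"jaw":0.5,"linear":[-2,3,1.7],"twist":0},{"jaw":0.5,"linear":[-2,3,1.7],"twist":0}]' >/dev/null
python3 -m pendant '[{"jaw":0.5,"linear":[-2,3,1.7],"twist":0},{"jaw":0.5,"linear":[-2,3,1.7],"twist":0},{"jaw":0.5,"linear":[-2,3,1.7],"twist":0},{"jaw":0.5,"linear":[-2,3,1.7],"twist":0},{"jaw":0.5,"linear":[-2,3,1.7],"twist":0},{"jaw":0.5,"linear":[-2,3,1.7],"twist":0}]' >/dev/null
python3 s.py; python3 - <<'E'
import sim2; from sim2 import *
sim2.setJ(); q=now(); 
for t in (90,105,120,135): print(t,round(q[5]+np.radians(t),2),jar(np.r_[q[:5],q[5]+np.radians(t)]))
E
```

```text
t 32.8 p [0.249  0.4555 1.3718] rpy [ 49.3  26.7 128.1] w 0.0763 g 49.9 F [ 0.2 -0.8 -5.8]
q [ 0.7    0.071  0.219  0.437  0.68  -0.735]
[[-0.551 -0.724  0.415]
 [ 0.703 -0.135  0.698]
 [-0.449  0.677  0.583]]
tilt 125.7 az 59.2
X [-2.2  -2.89  1.66]
Y [ 2.81 -0.54  2.79]
Z [-1.8   2.71  2.33]
90 0.84 143.28215216808852
105 1.1 146.6774305648088
120 1.36 148.14149923945175
135 1.62 147.34566084196516
```

```bash
python3 -m pendant '[{"jaw":0.5,"linear":[-2,3,1.7],"twist":0},{"jaw":0.5,"linear":[-2,3,1.7],"twist":0},{"jaw":0.5,"linear":[-2,3,1.7],"twist":0},{"jaw":0.5,"linear":[-2,3,1.7],"twist":0},{"jaw":0.5,"linear":[-2,3,1.7],"twist":0},{"jaw":0.5,"linear":[0,0,0],"twist":7},{"jaw":0.5,"linear":[0,0,0],"twist":7},{"jaw":0.5,"linear":[0,0,0],"twist":7},{"jaw":0.5,"linear":[0,0,0],"twist":7},{"jaw":0.5,"linear":[0,0,0],"twist":7},{"jaw":0.5,"linear":[0,0,0],"twist":7},{"jaw":0.5,"linear":[0,0,0],"twist":7}]' >/dev/null
python3 -m pendant '[{"jaw":0.5,"linear":[0,0,0],"twist":7},{"jaw":0.5,"linear":[0,0,0],"twist":7},{"jaw":0.5,"linear":[0,0,0],"twist":7},{"jaw":0.5,"linear":[0,0,0],"twist":7},{"jaw":0.5,"linear":[0,0,0],"twist":7},{"jaw":0.5,"linear":[0,0,0],"twist":7},{"jaw":0.5,"linear":[0,0,0],"twist":7},{"jaw":0.5,"linear":[0,0,0],"twist":7},{"jaw":0.5,"linear":[0,0,0],"twist":7},{"jaw":0.5,"linear":[0,0,0],"twist":7}]' >/dev/null
python3 s.py; python3 - <<'E'
import sim2; from sim2 import *
sim2.setJ(); q=now(); print("jar",jar(q)); c=cams.camera("wrist"); cv2.imwrite("pics/w3.png",c["color"])
E
```

```text
t 34.63 p [0.2092 0.383  1.4081] rpy [   5.1  -49.6 -127.3] w 0.0765 g 49.9 F [ 0.4 -0.1 -5.6]
q [ 0.566 -0.011  0.218  0.576  0.69   1.348]
[[-0.392  0.834  0.389]
 [-0.515 -0.549  0.658]
 [ 0.762  0.058  0.645]]
tilt 130.2 az 59.4
X [-1.57  3.33  1.56]
Y [-2.06 -2.2   2.63]
Z [3.05 0.23 2.58]
jar 152.61593284949524
```

```bash
H='[{"jaw":0.5,"linear":[0,0,0],"twist":0},{"jaw":0.5,"linear":[0,0,0],"twist":0},{"jaw":0.5,"linear":[0,0,0],"twist":0},{"jaw":0.5,"linear":[0,0,0],"twist":0}]' ; unset H
python3 -m pendant '[{"jaw":0.5,"linear":[0,0,0],"twist":0},{"jaw":0.5,"linear":[0,0,0],"twist":0},{"jaw":0.5,"linear":[0,0,0],"twist":0},{"jaw":0.5,"linear":[0,0,0],"twist":0},{"jaw":0.5,"linear":[0,0,0],"twist":0},{"jaw":0.5,"linear":[0,0,0],"twist":0},{"jaw":0.5,"linear":[0,0,0],"twist":0},{"jaw":0.5,"linear":[0,0,0],"twist":0},{"jaw":0.5,"linear":[0,0,0],"twist":0},{"jaw":0.5,"linear":[0,0,0],"twist":0},{"jaw":0.5,"linear":[0,0,0],"twist":0},{"jaw":0.5,"linear":[0,0,0],"twist":0}]' >/dev/null
python3 -m pendant '[{"jaw":0.5,"linear":[0,0,0],"twist":0},{"jaw":0.5,"linear":[0,0,0],"twist":0},{"jaw":0.5,"linear":[0,0,0],"twist":0},{"jaw":0.5,"linear":[0,0,0],"twist":0},{"jaw":0.5,"linear":[0,0,0],"twist":0},{"jaw":0.5,"linear":[0,0,0],"twist":0},{"jaw":0.5,"linear":[0,0,0],"twist":0},{"jaw":0.5,"linear":[0,0,0],"twist":0},{"jaw":0.5,"linear":[0,0,0],"twist":0},{"jaw":0.5,"linear":[0,0,0],"twist":0},{"jaw":0.5,"linear":[0,0,0],"twist":0},{"jaw":0.5,"linear":[0,0,0],"twist":0}]' >/dev/null
python3 -m pendant '[{"jaw":0.5,"linear":[0,0,0],"twist":0},{"jaw":0.5,"linear":[0,0,0],"twist":0},{"jaw":0.5,"linear":[0,0,0],"twist":0},{"jaw":0.5,"linear":[0,0,0],"twist":-7},{"jaw":0.5,"linear":[0,0,0],"twist":-7},{"jaw":0.5,"linear":[0,0,0],"twist":-7},{"jaw":0.5,"linear":[0,0,0],"twist":-7},{"jaw":0.5,"linear":[0,0,0],"twist":-7},{"jaw":0.5,"linear":[0,0,0],"twist":-7},{"jaw":0.5,"linear":[0,0,0],"twist":-7},{"jaw":0.5,"linear":[0,0,0],"twist":-7},{"jaw":0.5,"linear":[0,0,0],"twist":-7}]' >/dev/null
python3 -m pendant '[{"jaw":0.5,"linear":[0,0,0],"twist":-7},{"jaw":0.5,"linear":[0,0,0],"twist":-7},{"jaw":0.5,"linear":[0,0,0],"twist":-7},{"jaw":0.5,"linear":[0,0,0],"twist":-7},{"jaw":0.5,"linear":[0,0,0],"twist":-7},{"jaw":0.5,"linear":[0,0,0],"twist":-7},{"jaw":0.5,"linear":[0,0,0],"twist":-7},{"jaw":0.5,"linear":[0,0,0],"twist":-7},{"jaw":0.5,"linear":[0,0,0],"twist":-7},{"jaw":0.5,"linear":[0,0,0],"twist":-7},{"jaw":0.5,"linear":[0,0,0],"twist":-7},{"jaw":0.5,"linear":[0,0,0],"twist":-7}]' >/dev/null
python3 -m pendant '[{"jaw":0.5,"linear":[0,0,0],"twist":-7},{"jaw":0.5,"linear":[0,0,0],"twist":-7},{"jaw":0.5,"linear":[0,0,0],"twist":-7},{"jaw":0.5,"linear":[0,0,0],"twist":-7},{"jaw":0.5,"linear":[0,0,0],"twist":-7},{"jaw":0.5,"linear":[0,0,0],"twist":-7},{"jaw":0.5,"linear":[0,0,0],"twist":-7},{"jaw":0.5,"linear":[0,0,0],"twist":-7},{"jaw":0.5,"linear":[0,0,0],"twist":-7},{"jaw":0.5,"linear":[0,0,0],"twist":-7},{"jaw":0.5,"linear":[0,0,0],"twist":-7},{"jaw":0.5,"linear":[0,0,0],"twist":-7}]' >/dev/null
python3 s.py; python3 - <<'E'
from sim2 import *
q0=now()
def wy(q,ws,mx=4):
    for t in ws:
        for k in range(30):
            x,M=fk(q,PP); d=np.array(t)-x; L=np.linalg.norm(d)
            if L<.02: break
            l=M.T@(d/L*min(mx,L*100))
            if k%4==0: print(np.round(l,1),end=" ")
            q=world(q,d/L*min(mx,L*100),1)
        print("\n",k,end=" "); rep(q)
    return q
wy(q0,[(.35,.75,1.1),(.4,.8,.7),(.42,.75,.4),(.5,.55,.27),(.48,.3,.24),(.45,.1,.2),(.42,0,.15)])
E
```

```text
t 39.68 p [0.2104 0.3842 1.4072] rpy [-44.6  25.4  -7.1] w 0.0765 g 49.9 F [-1.2 -0.9 -4.7]
q [ 0.568 -0.01   0.219  0.574  0.69  -2.696]
[[ 0.897 -0.21   0.39 ]
 [-0.112  0.744  0.659]
 [-0.428 -0.635  0.643]]
tilt 130.0 az 59.4
X [ 3.59 -0.84  1.56]
Y [-0.45  2.98  2.64]
Z [-1.71 -2.54  2.57]
[1.7 3.5 0.8] [1.8 3.5 0.7] [1.9 3.4 0.7] [ 2.   3.3 -1.2] 
 14 [ 1.     0.339  0.64   0.332 -0.    -2.85 ] [0.352 0.754 1.112] tilt 123.9 az 57.3
[ 2.2  2.9 -1.7] [ 2.3  2.9 -1.6] [ 2.3  2.9 -1.6] [ 2.3  2.8 -1.6] [ 2.4  2.8 -1.5] 
 19 [ 0.984  0.368  1.194  0.337 -0.    -2.85 ] [0.402 0.805 0.713] tilt 90.5 az 56.4
[ 2.8  2.8 -0.5] [ 2.8  2.9 -0.2] [ 2.8  2.9 -0.1] [ 2.8  2.9 -0.2] 
 13 [ 0.934  0.499  1.475  0.328 -0.    -2.85 ] [0.423 0.759 0.417] tilt 66.9 az 53.5
[ 3.9  0.6 -0.8] [ 3.9  0.9 -0.2] [3.8 1.3 0.4] 
 11 [ 0.689  0.494  1.746  0.205 -0.    -2.85 ] [0.501 0.557 0.28 ] tilt 51.7 az 39.5
[ 3.5  0.6 -1.8] [ 3.8  0.7 -0.8] [3.8 1.1 0.7] 
 10 [ 0.374  0.325  2.08  -0.009 -0.    -2.85 ] [0.481 0.308 0.25 ] tilt 42.2 az 21.4
[ 3.8  1.  -0.6] [3.8 1.1 0.5] [2.4 1.6 1.4] 
 9 [-0.004  0.28   2.26  -0.304 -0.    -2.85 ] [0.454 0.11  0.214] tilt 34.5 az -0.2
[3.3 2.  1. ] [2.3 2.5 2.1] 
 7 [-0.26   0.367  2.315 -0.523 -0.    -2.85 ] [0.426 0.002 0.163] tilt 26.4 az -14.9
```

```bash
python3 -m pendant '[{"jaw":0.5,"linear":[1.7,3.5,0.8],"twist":0},{"jaw":0.5,"linear":[1.7,3.5,0.8],"twist":0},{"jaw":0.5,"linear":[1.7,3.5,0.8],"twist":0},{"jaw":0.5,"linear":[1.7,3.5,0.8],"twist":0},{"jaw":0.5,"linear":[1.8,3.5,0.7],"twist":0},{"jaw":0.5,"linear":[1.8,3.5,0.7],"twist":0},{"jaw":0.5,"linear":[1.8,3.5,0.7],"twist":0},{"jaw":0.5,"linear":[1.8,3.5,0.7],"twist":0},{"jaw":0.5,"linear":[1.9,3.4,0.7],"twist":0},{"jaw":0.5,"linear":[1.9,3.4,0.7],"twist":0},{"jaw":0.5,"linear":[1.9,3.4,0.7],"twist":0},{"jaw":0.5,"linear":[1.9,3.4,0.3],"twist":0}]' >/dev/null
python3 -m pendant '[{"jaw":0.5,"linear":[2,3.3,-1.2],"twist":0},{"jaw":0.5,"linear":[2,3.3,-1.2],"twist":0},{"jaw":0.5,"linear":[2.2,2.9,-1.7],"twist":0},{"jaw":0.5,"linear":[2.2,2.9,-1.7],"twist":0},{"jaw":0.5,"linear":[2.2,2.9,-1.7],"twist":0},{"jaw":0.5,"linear":[2.2,2.9,-1.7],"twist":0},{"jaw":0.5,"linear":[2.3,2.9,-1.6],"twist":0},{"jaw":0.5,"linear":[2.3,2.9,-1.6],"twist":0},{"jaw":0.5,"linear":[2.3,2.9,-1.6],"twist":0},{"jaw":0.5,"linear":[2.3,2.9,-1.6],"twist":0},{"jaw":0.5,"linear":[2.3,2.9,-1.6],"twist":0},{"jaw":0.5,"linear":[2.3,2.9,-1.6],"twist":0}]' >/dev/null
python3 s.py;python3 -m pendant '[{"jaw":0.5,"linear":[2.3,2.9,-1.6],"twist":0},{"jaw":0.5,"linear":[2.3,2.9,-1.6],"twist":0},{"jaw":0.5,"linear":[2.4,2.8,-1.6],"twist":0},{"jaw":0.5,"linear":[2.4,2.8,-1.6],"twist":0},{"jaw":0.5,"linear":[2.4,2.8,-1.6],"twist":0},{"jaw":0.5,"linear":[2.4,2.8,-1.5],"twist":0},{"jaw":0.5,"linear":[2.4,2.8,-1.5],"twist":0},{"jaw":0.5,"linear":[2.4,2.8,-1.5],"twist":0},{"jaw":0.5,"linear":[2.4,2.8,-1.5],"twist":0}]' >/dev/null
python3 s.py;
```

```text
t 41.68 p [0.4149 0.8621 0.8841] rpy [-69.8  34.1 -20.7] w 0.0765 g 49.9 F [ 0.3 -0.5 -5.1]
q [ 1.006e+00  4.690e-01  8.110e-01  3.370e-01  1.000e-03 -2.854e+00]
[[ 0.775 -0.37   0.513]
 [-0.293  0.508  0.81 ]
 [-0.56  -0.778  0.286]]
tilt 106.6 az 57.7
X [ 3.1  -1.48  2.05]
Y [-1.17  2.03  3.24]
Z [-2.24 -3.11  1.14]
t 42.43 p [0.4207 0.8495 0.6858] rpy [-90.2  35.9 -33.1] w 0.0767 g 49.9 F [ 0.2  0.6 -4.5]
q [ 9.940e-01  4.610e-01  1.111e+00  3.380e-01  2.000e-03 -2.854e+00]
[[ 0.679 -0.492  0.545]
 [-0.443  0.318  0.838]
 [-0.586 -0.811 -0.002]]
tilt 89.9 az 57.0
X [ 2.71 -1.97  2.18]
Y [-1.77  1.27  3.35]
Z [-2.34 -3.24 -0.01]
```

```bash
python3 -m pendant '[{"jaw":0.5,"linear":[2.9,2.8,-0.7],"twist":0},{"jaw":0.5,"linear":[2.9,2.8,-0.7],"twist":0},{"jaw":0.5,"linear":[2.9,2.8,-0.6],"twist":0},{"jaw":0.5,"linear":[2.9,2.8,-0.6],"twist":0},{"jaw":0.5,"linear":[2.9,2.8,-0.5],"twist":0},{"jaw":0.5,"linear":[2.9,2.8,-0.5],"twist":0},{"jaw":0.5,"linear":[2.9,2.8,-0.4],"twist":0},{"jaw":0.5,"linear":[2.9,2.8,-0.4],"twist":0},{"jaw":0.5,"linear":[2.9,2.8,-0.4],"twist":0},{"jaw":0.5,"linear":[2.9,2.8,-0.4],"twist":0},{"jaw":0.5,"linear":[2.9,2.8,-0.4],"twist":0},{"jaw":0.5,"linear":[2.9,2.8,-0.4],"twist":0}]' >/dev/null
python3 s.py; python3 - <<'E'
from sim2 import *
q=now()
for t in [(.5,.55,.27),(.48,.3,.24),(.45,.1,.2),(.42,0,.15)]:
        for k in range(30):
            x,M=fk(q,PP); d=np.array(t)-x; L=np.linalg.norm(d)
            if L<.02: break
            l=M.T@(d/L*min(4,L*100))
            if k%3==0: print(np.round(l,1),end=" ")
            q=world(q,d/L*min(4,L*100),1)
        print("\n",k,end=" "); rep(q)
E
```

```text
t 43.43 p [0.4417 0.7858 0.4099] rpy [-116.8   32.2  -51.5] w 0.0766 g 49.9 F [ 0.3 -0.  -4.5]
q [ 9.350e-01  5.530e-01  1.408e+00  3.270e-01  1.000e-03 -2.854e+00]
[[ 0.527 -0.649  0.549]
 [-0.662  0.091  0.744]
 [-0.533 -0.755 -0.381]]
tilt 67.6 az 53.6
X [ 2.11 -2.6   2.19]
Y [-2.65  0.37  2.98]
Z [-2.13 -3.02 -1.53]
[ 3.7  0.6 -1.3] [ 3.8  0.8 -0.8] [ 3.8  1.1 -0.3] [3.7 1.5 0.3] 
 11 [ 0.692  0.492  1.742  0.202 -0.    -2.85 ] [0.501 0.56  0.283] tilt 52.0 az 39.7
[ 3.5  0.6 -1.8] [ 3.8  0.7 -1.1] [ 3.9  0.9 -0.1] [2.7 1.1 0.9] 
 10 [ 0.376  0.324  2.079 -0.012 -0.    -2.85 ] [0.48  0.309 0.252] tilt 42.3 az 21.6
[ 3.8  1.1 -0.6] [3.8 1.1 0.2] [3.6 1.4 1. ] 
 9 [-2.00e-03  2.79e-01  2.26e+00 -3.07e-01 -0.00e+00 -2.85e+00] [0.454 0.11  0.214] tilt 34.5 az -0.1
[3.3 2.  1. ] [2.7 2.3 1.8] [0.4 1.6 1.4] 
 7 [-0.26   0.366  2.315 -0.527 -0.    -2.85 ] [0.426 0.002 0.163] tilt 26.4 az -14.9
```

```bash
python3 -m pendant '[{"jaw":0.5,"linear":[3.7,0.6,-1.3],"twist":0},{"jaw":0.5,"linear":[3.7,0.6,-1.3],"twist":0},{"jaw":0.5,"linear":[3.7,0.6,-1.3],"twist":0},{"jaw":0.5,"linear":[3.8,0.8,-0.8],"twist":0},{"jaw":0.5,"linear":[3.8,0.8,-0.8],"twist":0},{"jaw":0.5,"linear":[3.8,0.8,-0.8],"twist":0},{"jaw":0.5,"linear":[3.8,1.1,-0.3],"twist":0},{"jaw":0.5,"linear":[3.8,1.1,-0.3],"twist":0},{"jaw":0.5,"linear":[3.8,1.1,-0.3],"twist":0},{"jaw":0.5,"linear":[3.7,1.5,0.3],"twist":0},{"jaw":0.5,"linear":[3.7,1.5,0.3],"twist":0}]' >/dev/null
python3 -m pendant '[{"jaw":0.5,"linear":[3.5,0.6,-1.8],"twist":0},{"jaw":0.5,"linear":[3.5,0.6,-1.8],"twist":0},{"jaw":0.5,"linear":[3.6,0.7,-1.5],"twist":0},{"jaw":0.5,"linear":[3.8,0.7,-1.1],"twist":0},{"jaw":0.5,"linear":[3.8,0.7,-1.1],"twist":0},{"jaw":0.5,"linear":[3.8,0.8,-0.7],"twist":0},{"jaw":0.5,"linear":[3.9,0.9,-0.3],"twist":0},{"jaw":0.5,"linear":[3.9,0.9,0],"twist":0},{"jaw":0.5,"linear":[3.9,0.9,0],"twist":0}]' >/dev/null
python3 s.py; python3 - <<'E'
from sim2 import *
q=now()
for t in [(.45,.1,.2),(.42,0,.15),(.42,-.1,.15)]:
        for k in range(30):
            x,M=fk(q,PP); d=np.array(t)-x; L=np.linalg.norm(d)
            if L<.02: break
            l=M.T@(d/L*min(4,L*100))
            if k%3==0: print(np.round(l,1),end=" ")
            q=world(q,d/L*min(4,L*100),1)
        print("\n",k,end=" "); rep(q)
c=cams.camera("side"); print(crate(c))
E
```

```text
t 45.1 p [0.451  0.3018 0.2833] rpy [-136.5   11.6  -80. ] w 0.0764 g 49.9 F [ 0.6  0.  -5. ]
q [ 0.384  0.229  2.132  0.003  0.    -2.854]
[[ 0.17  -0.738  0.652]
 [-0.965  0.011  0.263]
 [-0.201 -0.674 -0.711]]
tilt 44.7 az 22.0
X [ 0.68 -2.95  2.61]
Y [-3.86  0.04  1.05]
Z [-0.81 -2.7  -2.84]
[3.9 1.  0.1] [3.8 1.1 0.8] [3.5 1.3 1.4] [1.9 1.8 1.6] 
 10 [-0.008  0.277  2.26  -0.299 -0.    -2.85 ] [0.454 0.108 0.215] tilt 34.6 az -0.4
[3.3 2.  1.1] [2.7 2.3 1.9] [0.4 1.6 1.4] 
 7 [-0.26   0.366  2.315 -0.515 -0.    -2.85 ] [0.426 0.002 0.163] tilt 26.4 az -14.9
[3.9 0.4 0.8] 
 3 [-0.456  0.399  2.294 -0.69  -0.    -2.85 ] [ 0.427 -0.085  0.154] tilt 25.7 az -26.1
(((0.49442505836486816, -0.308925986289978), (0.2420845627784729, 0.2392200231552124), 12.08526611328125), np.int64(1782))
```

```bash
python3 -m pendant '[{"jaw":0.5,"linear":[3.9,1,0.1],"twist":0},{"jaw":0.5,"linear":[3.9,1,0.1],"twist":0},{"jaw":0.5,"linear":[3.9,1,0.3],"twist":0},{"jaw":0.5,"linear":[3.8,1.1,0.8],"twist":0},{"jaw":0.5,"linear":[3.8,1.1,0.8],"twist":0},{"jaw":0.5,"linear":[3.7,1.2,1],"twist":0},{"jaw":0.5,"linear":[3.5,1.3,1.4],"twist":0},{"jaw":0.5,"linear":[3.5,1.3,1.4],"twist":0},{"jaw":0.5,"linear":[3.4,1.4,1.5],"twist":0},{"jaw":0.5,"linear":[1.9,1.8,1.6],"twist":0}]' >/dev/null
python3 -m pendant '[{"jaw":0.5,"linear":[3.3,2,1.1],"twist":0},{"jaw":0.5,"linear":[3.2,2.1,1.3],"twist":0},{"jaw":0.5,"linear":[3,2.2,1.6],"twist":0},{"jaw":0.5,"linear":[2.7,2.3,1.9],"twist":0},{"jaw":0.5,"linear":[2.7,2.3,1.9],"twist":0},{"jaw":0.5,"linear":[1,2,1.7],"twist":0}]' >/dev/null
python3 s.py; python3 - <<'E'
import sim2; from sim2 import *
sim2.setJ(); q=now(); M=fk(q,PP)[1]; best=min((np.degrees(np.arccos((M@Rz(np.radians(t))@sim2.J)[2])),t) for t in range(0,300,5)); print("jar tilt,twist",best, "q6",q[5]+np.radians(best[1]))
for n in("scene","side"): print(crate(cams.camera(n)))
E
```

```text
t 46.48 p [ 0.424  -0.0063  0.1785] rpy [-152.4   -6.4  -94.1] w 0.0763 g 49.9 F [ 0.8  0.3 -4.4]
q [-0.28   0.324  2.324 -0.523 -0.    -2.854]
[[-0.071 -0.887  0.455]
 [-0.991  0.012 -0.131]
 [ 0.111 -0.461 -0.881]]
tilt 28.3 az -16.0
X [-0.28 -3.55  1.82]
Y [-3.97  0.05 -0.52]
Z [ 0.44 -1.84 -3.52]
jar tilt,twist (np.float64(5.856953949775597), 100) q6 -1.108677664705424
(((0.4939018785953522, -0.3108226954936981), (0.2408497929573059, 0.2392260730266571), 11.716629028320312), np.int64(1447))
(((0.5250920653343201, -0.3021032214164734), (0.30693864822387695, 0.24007157981395721), 11.791825294494629), np.int64(1888))
```

```bash
python3 -m pendant '[{"jaw":0.5,"linear":[0,0,-1],"twist":7},{"jaw":0.5,"linear":[0,0,-1],"twist":7},{"jaw":0.5,"linear":[0,0,-1],"twist":7},{"jaw":0.5,"linear":[0,0,-1],"twist":7},{"jaw":0.5,"linear":[0,0,-1],"twist":7},{"jaw":0.5,"linear":[0,0,0],"twist":7},{"jaw":0.5,"linear":[0,0,0],"twist":7},{"jaw":0.5,"linear":[0,0,0],"twist":7},{"jaw":0.5,"linear":[0,0,0],"twist":7},{"jaw":0.5,"linear":[0,0,0],"twist":7},{"jaw":0.5,"linear":[0,0,0],"twist":7},{"jaw":0.5,"linear":[0,0,0],"twist":7}]' >/dev/null
python3 -m pendant '[{"jaw":0.5,"linear":[0,0,0],"twist":7},{"jaw":0.5,"linear":[0,0,0],"twist":7}]' >/dev/null
python3 s.py; python3 - <<'E'
import sim2; from sim2 import *
sim2.setJ(); q=now(); print("jar",jar(q))
way(q,[(.50,-.25,.25),(.562,-.354,.21),(.562,-.354,.091)]); tgt([.50,-.25,.25])
E
```

```text
t 47.75 p [0.3999 0.0057 0.2204] rpy [-176.9   28.3  170. ] w 0.0767 g 49.9 F [ 0.7  0.  -4.7]
q [-0.256  0.169  2.315 -0.093  0.161 -1.551]
[[-0.867  0.198  0.457]
 [ 0.153  0.979 -0.135]
 [-0.474 -0.047 -0.879]]
tilt 28.5 az -16.5
X [-3.47  0.79  1.83]
Y [ 0.61  3.92 -0.54]
Z [-1.9  -0.19 -3.52]
jar 6.244597973613476
first row [-2.03 -3.36  0.78]
7 [-0.786  0.298  1.939  0.485  0.511 -2.548] [ 0.5  -0.25  0.25] tilt 28.5 az -16.5
first row [-1.59 -2.75  2.43]
4 [-0.843  0.494  1.725  0.503  0.548 -2.609] [ 0.562 -0.354  0.21 ] tilt 28.5 az -16.5
first row [1.9  0.19 3.52]
5 [-0.83   0.69   1.777  0.725  0.345 -2.85 ] [ 0.563 -0.354  0.092] tilt 26.8 az -17.6
to [0.5, -0.25, 0.25] tool cm [-13.99 -23.18   5.42]
```

```bash
python3 -m pendant '[{"jaw":0.5,"linear":[-2,-3.3,0.8],"twist":0},{"jaw":0.5,"linear":[-2,-3.3,0.8],"twist":0},{"jaw":0.5,"linear":[-2,-3.3,0.8],"twist":0},{"jaw":0.5,"linear":[-2,-3.3,0.8],"twist":0},{"jaw":0.5,"linear":[-2,-3.3,0.8],"twist":0},{"jaw":0.5,"linear":[-2,-3.3,0.8],"twist":0},{"jaw":0.5,"linear":[-2,-3.3,0.8],"twist":0},{"jaw":0.5,"linear":[0,0,0],"twist":0}]' >/dev/null
python3 - <<'E'
import sim2; from sim2 import *
d=np.load("/tmp/side2.npy",allow_pickle=True).item()
for u,v in ((386,193),(342,186)): print("base",onz(d,u,v,0))
ims=[]
for n in("scene","side"):
    c=cams.camera(n); print(crate(c)); ims.append(cv2.resize(c["color"],(400,300)))
cv2.imwrite("pics/p1.png",np.hstack(ims)); tgt([.562,-.354,.19]); s()
E
```

```text
base [ 0.66425033 -0.31935136  0.        ]
base [ 0.69073546 -0.18589059  0.        ]
(((0.49323153495788574, -0.31096214056015015), (0.24023833870887756, 0.2389971762895584), 11.841632843017578), np.int64(1566))
(((0.4944302439689636, -0.3089272379875183), (0.24204887449741364, 0.23980192840099335), 11.933478355407715), np.int64(1626))
to [0.562, -0.354, 0.19] tool cm [ -6.59 -12.59  10.24]
t 48.52 p [ 0.4837 -0.2064  0.2425] rpy [-176.4   27.9  170.2] w 0.0764 g 49.9 F [-0.1  0.9 -5.5]
q [-0.725  0.268  2.023  0.468  0.439 -2.493]
[[-0.871  0.199  0.449]
 [ 0.151  0.978 -0.142]
 [-0.467 -0.056 -0.882]]
tilt 28.1 az -17.5
X [-3.48  0.8   1.8 ]
Y [ 0.6   3.91 -0.57]
Z [-1.87 -0.22 -3.53]
```

```bash
python3 -m pendant '[{"jaw":0.5,"linear":[-1.3,-2.5,2],"twist":0},{"jaw":0.5,"linear":[-1.3,-2.5,2],"twist":0},{"jaw":0.5,"linear":[-1.3,-2.5,2],"twist":0},{"jaw":0.5,"linear":[-1.3,-2.5,2],"twist":0},{"jaw":0.5,"linear":[-1.3,-2.5,2],"twist":0},{"jaw":0.5,"linear":[0,0,0],"twist":0}]' >/dev/null
python3 - <<'E'
import sim2; from sim2 import *
sim2.setJ(); s(); tgt([.562,-.354,.095]); q=now(); print("jar",jar(q)); M=fk(q,PP)[1]; print("jar axis",M@sim2.J); way(q,[(.562,-.354,.095)],tol=.002,mx=2.5)
E
```

```text
t 49.02 p [ 0.5621 -0.3557  0.1893] rpy [-176.1   27.9  170.2] w 0.0766 g 49.9 F [ 0.7 -0.7 -3.7]
q [-0.837  0.527  1.741  0.518  0.496 -2.632]
[[-0.871  0.2    0.449]
 [ 0.15   0.978 -0.146]
 [-0.468 -0.06  -0.882]]
tilt 28.2 az -18.0
X [-3.48  0.8   1.8 ]
Y [ 0.6   3.91 -0.58]
Z [-1.87 -0.24 -3.53]
to [0.562, -0.354, 0.095] tool cm [4.46 0.72 8.29]
jar 6.211073611174509
jar axis [-0.08346392  0.06884165  0.99413007]
first row [1.17 0.17 2.2 ]
6 [-0.827  0.683  1.782  0.721  0.335 -2.85 ] [ 0.563 -0.354  0.096] tilt 27.0 az -18.9
```

```bash
python3 -m pendant '[{"jaw":0.5,"linear":[1.3,0.3,2],"twist":0},{"jaw":0.5,"linear":[1.3,0.3,2],"twist":0},{"jaw":0.5,"linear":[1.3,0.3,2],"twist":0},{"jaw":0.5,"linear":[1.3,0.3,2],"twist":0},{"jaw":0.5,"linear":[0,0,0],"twist":0},{"jaw":0.5,"linear":[0,0,0],"twist":0}]' >/dev/null
python3 - <<'E'
import sim2; from sim2 import *
sim2.setJ(); s(); tgt([.555,-.348,.091]); q=now(); print("jar",jar(q))
E
```

```text
t 49.52 p [ 0.5587 -0.3399  0.1003] rpy [-176.5   26.6  170. ] w 0.0762 g 49.9 F [-0.3  0.1 -5. ]
q [-0.816  0.667  1.807  0.731  0.333 -2.854]
[[-0.881  0.2    0.429]
 [ 0.155  0.978 -0.137]
 [-0.447 -0.054 -0.893]]
tilt 26.8 az -17.8
X [-3.52  0.8   1.72]
Y [ 0.62  3.91 -0.55]
Z [-1.79 -0.22 -3.57]
to [0.555, -0.348, 0.091] tool cm [ 0.62 -0.81  0.78]
jar 4.860832544171867
```

```bash
python3 -m pendant '[{"jaw":0.5,"linear":[0.5,-0.8,0.9],"twist":0},{"jaw":0.5,"linear":[0.2,0,0.3],"twist":0},{"jaw":0.5,"linear":[0,0,0],"twist":0}]' >/dev/null; python3 s.py |head -1
python3 -m pendant '[{"jaw":0.5,"linear":[0.2,0,0.3],"twist":0},{"jaw":0.5,"linear":[0,0,0],"twist":0}]' >/dev/null; python3 s.py |head -1
```

```text
t 49.77 p [ 0.5602 -0.3521  0.0916] rpy [-176.3   26.3  169.8] w 0.0765 g 49.9 F [ 0.1  0.7 -4.7]
t 49.93 p [ 0.5614 -0.3522  0.0903] rpy [-176.3   26.4  169.7] w 0.0765 g 49.9 F [-0.3  1.5  3.5]
```

```bash
python3 -m pendant '[{"jaw":0.98,"linear":[0,0,0],"twist":0},{"jaw":0.98,"linear":[0,0,0],"twist":0},{"jaw":0.98,"linear":[0,0,0],"twist":0},{"jaw":0.98,"linear":[0,0,0],"twist":0},{"jaw":0.98,"linear":[0,0,0],"twist":0},{"jaw":1,"linear":[0,0,-2],"twist":0},{"jaw":1,"linear":[0,0,-4],"twist":0},{"jaw":1,"linear":[0,0,-4],"twist":0},{"jaw":1,"linear":[0,0,-4],"twist":0},{"jaw":1,"linear":[0,0,0],"twist":0}]' 30 >/dev/null; python3 - <<'E'
import sim2; from sim2 import *
s(); tgt([.5255,.0235,.225])
c=cams.camera("wrist"); hsv=cv2.cvtColor(c["color"],cv2.COLOR_BGR2HSV); W=cloud(c)
m=((hsv[...,0]>18)&(hsv[...,0]<32)&(hsv[...,1]>120)&(hsv[...,2]>100)&(W[...,2]>.1)&(W[...,2]<.14)); P=W[m]; P=P[P[:,2]>np.median(P[:,2])-.004]; print(len(P),(P.min(0)+P.max(0))/2,np.ptp(P,0))
ims=[cv2.resize(c["color"],(400,300)),cv2.resize(cams.camera("scene")["color"],(400,300))]; cv2.imwrite("pics/p2.png",np.hstack(ims))
q=now(); way(q,[(.46,-.2,.27),(.5255,.0235,.23)],tol=.01)
E
```

```text
t 50.77 p [ 0.5007 -0.3317  0.2195] rpy [-176.1   26.5  169.9] w 0.0869 g 0.0 F [ 0.4 -1.1 -0.4]
q [-0.889  0.407  1.852  0.49   0.532 -2.648]
[[-0.881  0.206  0.426]
 [ 0.158  0.977 -0.146]
 [-0.446 -0.061 -0.893]]
tilt 26.7 az -18.9
X [-3.52  0.82  1.7 ]
Y [ 0.63  3.91 -0.58]
Z [-1.78 -0.25 -3.57]
to [0.5255, 0.0235, 0.225] tool cm [ 3.17 35.17 -4.62]
3148 [ 0.63618275 -0.41449339  0.12970214] [0.20591282 0.1759496  0.01673158]
first row [ 0.87  3.14 -2.32]
4 [-0.742  0.185  2.017  0.359  0.542 -2.391] [ 0.46 -0.2   0.27] tilt 26.5 az -18.6
first row [-0.08  3.96  0.54]
6 [-0.117  0.307  1.994 -0.239  0.397 -1.294] [0.525 0.023 0.23 ] tilt 26.5 az -18.6
```

```bash
cat >> sim2.py <<'E'
def lids(zt,lo,hi,wrap=False,zw=.006):
    c=cams.camera('wrist'); hsv=cv2.cvtColor(c["color"],cv2.COLOR_BGR2HSV); W=cloud(c); H=hsv[...,0]
    col=((H>lo)|(H<hi)) if wrap else ((H>lo)&(H<hi))
    m=(col&(hsv[...,1]>120)&(hsv[...,2]>90)&(abs(W[...,2]-zt)<zw)).astype(np.uint8)
    k,l,s_,ce=cv2.connectedComponentsWithStats(m)
    for i in range(1,k):
        if s_[i,4]>250: P=W[l==i]; print("lid",s_[i],np.round((P.min(0)+P.max(0))/2,4),np.round(np.ptp(P,0),3))
E
python3 -m pendant '[{"jaw":1,"linear":[0.9,3.1,-2.3],"twist":0},{"jaw":1,"linear":[0.9,3.1,-2.3],"twist":0},{"jaw":1,"linear":[0.9,3.1,-2.3],"twist":0},{"jaw":1,"linear":[0.9,3.1,-2.3],"twist":0},{"jaw":1,"linear":[-0.1,4,0.5],"twist":0},{"jaw":1,"linear":[-0.1,4,0.5],"twist":0},{"jaw":1,"linear":[-0.1,4,0.5],"twist":0},{"jaw":1,"linear":[-0.1,4,0.5],"twist":0},{"jaw":1,"linear":[-0.1,4,0.5],"twist":0},{"jaw":1,"linear":[-0.1,2.8,0.5],"twist":0},{"jaw":1,"linear":[0,0,0],"twist":7},{"jaw":1,"linear":[0,0,0],"twist":0}]' >/dev/null; python3 - <<'E'
import sim2; from sim2 import *
s(); tgt([.569,.012,.125]); lids(.162,18,32)
E
```

```text
t 51.87 p [0.517  0.0165 0.2352] rpy [-179.8   26.   162. ] w 0.087 g 0.0 F [-0.6  0.5 -0.3]
q [-0.14   0.286  2.004 -0.196  0.412 -1.234]
[[-0.855  0.309  0.416]
 [ 0.277  0.951 -0.137]
 [-0.438 -0.002 -0.899]]
tilt 26.0 az -18.3
X [-3.42  1.24  1.66]
Y [ 1.11  3.8  -0.55]
Z [-1.75 -0.01 -3.6 ]
to [0.569, 0.012, 0.125] tool cm [ 0.25  1.21 12.13]
lid [ 254  201   84   62 4125] [0.5707 0.01   0.1607] [0.064 0.064 0.009]
```

```bash
python3 -m pendant '[{"jaw":0.97,"linear":[0.1,1,1],"twist":0},{"jaw":0.97,"linear":[0,0,3],"twist":0},{"jaw":0.97,"linear":[0,0,3],"twist":0},{"jaw":0.97,"linear":[0,0,3],"twist":0},{"jaw":0.97,"linear":[0,0,2],"twist":0},{"jaw":0.97,"linear":[0,0,0],"twist":0}]' >/dev/null; python3 - <<'E'
import sim2; from sim2 import *
s(); tgt([.570,.010,.126])
E
```

```text
t 52.42 p [0.5696 0.0051 0.1253] rpy [-179.7   25.9  161.9] w 0.0845 g 0.0 F [-0.5  0.3 -0.3]
q [-0.147  0.559  1.982 -0.474  0.173 -0.95 ]
[[-0.855  0.312  0.413]
 [ 0.279  0.95  -0.141]
 [-0.436 -0.005 -0.9  ]]
tilt 25.9 az -18.8
X [-3.42  1.25  1.65]
Y [ 1.12  3.8  -0.56]
Z [-1.75 -0.02 -3.6 ]
to [0.57, 0.01, 0.126] tool cm [ 0.07  0.47 -0.12]
```

```bash
python3 -m pendant '[{"jaw":0.97,"linear":[0,0.45,0],"twist":0},{"jaw":0.5,"linear":[0,0,0],"twist":0},{"jaw":0.5,"linear":[0,0,0],"twist":0},{"jaw":0.5,"linear":[0,0,0],"twist":0},{"jaw":0.5,"linear":[0,0,0],"twist":0},{"jaw":0.5,"linear":[0,0,0],"twist":0},{"jaw":0.5,"linear":[0,0,0],"twist":0}]' 50 >/dev/null; python3 -c "
from s import *
s(); np.save('/tmp/grasp2.npy',robot.get_obs()['tool_rot'])"
python3 -m pendant '[{"jaw":0.5,"linear":[0.3,0,-2],"twist":0},{"jaw":0.5,"linear":[0.5,0,-3.5],"twist":0},{"jaw":0.5,"linear":[0.5,0,-4],"twist":0},{"jaw":0.5,"linear":[0.5,0,-4],"twist":0},{"jaw":0.5,"linear":[0.5,0,-4],"twist":0},{"jaw":0.5,"linear":[0,0,0],"twist":0}]' >/dev/null; python3 s.py | head -1; python3 - <<'E'
import sim2; from sim2 import *
sim2.setJ("/tmp/grasp2.npy"); q=now()
for d,n in (((-1.3,3.6,.9),12),((0,2.5,3.2),10)): print(np.round(fk(q,PP)[1].T@np.array(d),2)); q=world(q,d,n); rep(q)
h=np.array([.336,.942,0]); q=tiltup(q,10,h,-13); h=np.array([.5,.86,0]); q=tiltup(q,9,h,-25)
for t in (90,105,120,135,150): print(t,round(q[5]+np.radians(t),2),jar(np.r_[q[:5],q[5]+np.radians(t)]))
E
```

```text
t 53.0 p [0.572  0.0107 0.1311] rpy [-179.8   26.4  161.9] w 0.0662 g 50.0 F [-2.2 -3.8  6.3]
q [-0.134  0.55   1.978 -0.486  0.18  -0.928]
[[-0.851  0.312  0.421]
 [ 0.278  0.95  -0.141]
 [-0.444 -0.003 -0.896]]
tilt 26.4 az -18.5
X [-3.41  1.25  1.69]
Y [ 1.11  3.8  -0.56]
Z [-1.78 -0.01 -3.58]
t 53.5 p [0.4753 0.0438 0.2807] rpy [-180.    26.5  161.9] w 0.0665 g 50.0 F [ 0.7  0.2 -5.8]
[ 1.7   3.02 -1.86]
[ 1.003  0.309  1.457 -0.467  1.285 -0.138] [0.319 0.476 0.389] tilt 26.5 az -18.2
[-0.73  2.37 -3.21]
[ 1.171  0.635  0.22  -0.56   2.121 -0.432] [0.306 0.676 0.663] tilt 27.4 az -13.0
[-0.6  3.9 -0.5] jar 9 [ 1.167  0.717  0.22  -0.523  1.924 -0.382] [0.347 0.752 0.61 ] tilt 30.7 az 0.3
[-0.8  3.9 -0.2] jar 16 [ 1.16   0.771  0.22  -0.499  1.732 -0.356] [0.381 0.813 0.581] tilt 35.6 az 12.2
[-0.9  3.9  0. ] jar 24 [ 1.149  0.799  0.22  -0.478  1.555 -0.349] [0.409 0.86  0.577] tilt 41.6 az 22.0
[-1.2  3.8  0.2] jar 32 [ 1.137  0.803  0.22  -0.456  1.396 -0.359] [0.43  0.894 0.598] tilt 48.4 az 29.6
[-1.4  3.7  0.4] jar 39 [ 1.122  0.784  0.22  -0.429  1.259 -0.382] [0.443 0.914
[... 959 characters left out ...]
281] tilt 115.3 az 55.1
[-2.5  2.6  1.7] jar 102 [ 0.761  0.124  0.22   0.281  0.697 -0.859] [0.289 0.5   1.336] tilt 120.9 az 55.6
[-2.5  2.6  1.7] jar 107 [ 0.644  0.033  0.22   0.421  0.699 -0.881] [0.246 0.419 1.384] tilt 126.5 az 56.0
[-2.5  2.6  1.7] jar 112 [ 0.393 -0.07   0.22   0.68   0.718 -0.884] [0.198 0.332 1.423] tilt 131.9 az 56.3
[-2.5  2.6  1.7] jar 118 [-0.448 -0.206  0.22   1.445  0.732 -0.778] [0.157 0.262 1.454] tilt 138.0 az 56.3
[-2.6  2.6  1.7] jar 125 [-0.345 -0.206  0.22   1.327  0.595 -0.765] [0.132 0.239 1.478] tilt 145.7 az 55.1
90 0.81 157.792983930851
105 1.07 164.35703696236328
120 1.33 170.02938487501606
135 1.59 171.94642746984223
150 1.85 168.04925424255262
```

```bash
python3 -m pendant '[{"jaw":0.5,"linear":[1.7,3,-1.9],"twist":0},{"jaw":0.5,"linear":[1.7,3,-1.9],"twist":0},{"jaw":0.5,"linear":[1.7,3,-1.9],"twist":0},{"jaw":0.5,"linear":[1.7,3,-1.9],"twist":0},{"jaw":0.5,"linear":[1.7,3,-1.9],"twist":0},{"jaw":0.5,"linear":[1.7,3,-1.9],"twist":0},{"jaw":0.5,"linear":[1.7,3,-1.9],"twist":0},{"jaw":0.5,"linear":[1.7,3,-1.9],"twist":0},{"jaw":0.5,"linear":[1.7,3,-1.9],"twist":0},{"jaw":0.5,"linear":[1.7,3,-1.9],"twist":0},{"jaw":0.5,"linear":[1.7,3,-1.9],"twist":0},{"jaw":0.5,"linear":[1.7,3,-1.9],"twist":0}]' >/dev/null
python3 -m pendant '[{"jaw":0.5,"linear":[-0.7,2.4,-3.2],"twist":0},{"jaw":0.5,"linear":[-0.7,2.4,-3.2],"twist":0},{"jaw":0.5,"linear":[-0.7,2.4,-3.2],"twist":0},{"jaw":0.5,"linear":[-0.7,2.4,-3.2],"twist":0},{"jaw":0.5,"linear":[-0.7,2.4,-3.2],"twist":0},{"jaw":0.5,"linear":[-0.7,2.4,-3.2],"twist":0},{"jaw":0.5,"linear":[-0.7,2.4,-3.2],"twist":0},{"jaw":0.5,"linear":[-0.7,2.4,-3.2],"twist":0},{"jaw":0.5,"linear":[-0.7,2.4,-3.2],"twist":0},{"jaw":0.5,"linear":[-0.7,2.4,-3.2],"twist":0}]' >/dev/null; python3 s.py | head -2
python3 -m pendant '[{"jaw":0.5,"linear":[-0.6,3.9,-0.5],"twist":0},{"jaw":0.5,"linear":[-0.6,3.9,-0.5],"twist":0},{"jaw":0.5,"linear":[-0.6,3.9,-0.5],"twist":0},{"jaw":0.5,"linear":[-0.6,3.9,-0.5],"twist":0},{"jaw":0.5,"linear":[-0.6,3.9,-0.5],"twist":0},{"jaw":0.5,"linear":[-0.6,3.9,-0.5],"twist":0},{"jaw":0.5,"linear":[-0.8,3.9,-0.2],"twist":0},{"jaw":0.5,"linear":[-0.8,3.9,-0.2],"twist":0},{"jaw":0.5,"linear":[-0.8,3.9,-0.2],"twist":0},{"jaw":0.5,"linear":[-0.8,3.9,-0.2],"twist":0},{"jaw":0.5,"linear":[-0.8,3.9,-0.2],"twist":0},{"jaw":0.5,"linear":[-0.8,3.9,-0.2],"twist":0}]' >/dev/null
python3 -m pendant '[{"jaw":0.5,"linear":[-0.9,3.9,0],"twist":0},{"jaw":0.5,"linear":[-0.9,3.9,0],"twist":0},{"jaw":0.5,"linear":[-0.9,3.9,0],"twist":0},{"jaw":0.5,"linear":[-0.9,3.9,0],"twist":0},{"jaw":0.5,"linear":[-0.9,3.9,0],"twist":0},{"jaw":0.5,"linear":[-0.9,3.9,0],"twist":0},{"jaw":0.5,"linear":[-1.2,3.8,0.2],"twist":0},{"jaw":0.5,"linear":[-1.2,3.8,0.2],"twist":0},{"jaw":0.5,"linear":[-1.2,3.8,0.2],"twist":0},{"jaw":0.5,"linear":[-1.2,3.8,0.2],"twist":0},{"jaw":0.5,"linear":[-1.2,3.8,0.2],"twist":0},{"jaw":0.5,"linear":[-1.2,3.8,0.2],"twist":0}]' >/dev/null
python3 -m pendant '[{"jaw":0.5,"linear":[-1.4,3.7,0.4],"twist":0},{"jaw":0.5,"linear":[-1.4,3.7,0.4],"twist":0},{"jaw":0.5,"linear":[-1.4,3.7,0.4],"twist":0},{"jaw":0.5,"linear":[-1.4,3.7,0.4],"twist":0},{"jaw":0.5,"linear":[-1.4,3.7,0.4],"twist":0},{"jaw":0.5,"linear":[-1.4,3.7,0.4],"twist":0},{"jaw":0.5,"linear":[-1.6,3.6,0.5],"twist":0},{"jaw":0.5,"linear":[-1.6,3.6,0.5],"twist":0},{"jaw":0.5,"linear":[-1.6,3.6,0.5],"twist":0},{"jaw":0.5,"linear":[-1.6,3.6,0.5],"twist":0},{"jaw":0.5,"linear":[-1.6,3.6,0.5],"twist":0},{"jaw":0.5,"linear":[-1.6,3.6,0.5],"twist":0}]' >/dev/null
python3 s.py
```

```text
t 55.33 p [0.3115 0.6786 0.6486] rpy [179.2  26.9 162.5] w 0.0666 g 50.0 F [ 0.3  0.6 -7.5]
q [ 1.165  0.649  0.226 -0.555  2.125 -0.435]
t 58.33 p [0.4574 0.9169 0.7048] rpy [125.3  38.9 154.3] w 0.0662 g 50.0 F [ 1.1  0.7 -5.9]
q [ 1.096  0.747  0.219 -0.387  1.134 -0.425]
[[-0.701 -0.211  0.681]
 [ 0.338  0.743  0.578]
 [-0.628  0.635 -0.45 ]]
tilt 63.3 az 40.3
X [-2.8  -0.84  2.72]
Y [1.35 2.97 2.31]
Z [-2.51  2.54 -1.8 ]
```

```bash
python3 -m pendant '[{"jaw":0.5,"linear":[-1.8,3.5,0.6],"twist":0},{"jaw":0.5,"linear":[-1.8,3.5,0.6],"twist":0},{"jaw":0.5,"linear":[-1.8,3.5,0.6],"twist":0},{"jaw":0.5,"linear":[-1.8,3.5,0.6],"twist":0},{"jaw":0.5,"linear":[-1.8,3.5,0.6],"twist":0},{"jaw":0.5,"linear":[-1.8,3.5,0.6],"twist":0},{"jaw":0.5,"linear":[-2,3.4,0.7],"twist":0},{"jaw":0.5,"linear":[-2,3.4,0.7],"twist":0},{"jaw":0.5,"linear":[-2,3.4,0.7],"twist":0},{"jaw":0.5,"linear":[-2,3.4,0.7],"twist":0},{"jaw":0.5,"linear":[-2,3.4,0.7],"twist":0},{"jaw":0.5,"linear":[-2,3.4,0.7],"twist":0}]' >/dev/null
python3 -m pendant '[{"jaw":0.5,"linear":[-2.2,3.3,0.8],"twist":0},{"jaw":0.5,"linear":[-2.2,3.3,0.8],"twist":0},{"jaw":0.5,"linear":[-2.2,3.3,0.8],"twist":0},{"jaw":0.5,"linear":[-2.2,3.3,0.8],"twist":0},{"jaw":0.5,"linear":[-2.2,3.3,0.8],"twist":0},{"jaw":0.5,"linear":[-2.2,3.3,0.8],"twist":0},{"jaw":0.5,"linear":[-2.3,3.2,0.8],"twist":0},{"jaw":0.5,"linear":[-2.3,3.2,0.8],"twist":0},{"jaw":0.5,"linear":[-2.3,3.2,0.8],"twist":0},{"jaw":0.5,"linear":[-2.3,3.2,0.8],"twist":0},{"jaw":0.5,"linear":[-2.3,3.2,0.8],"twist":0},{"jaw":0.5,"linear":[-2.3,3.2,0.8],"twist":0}]' >/dev/null
python3 -m pendant '[{"jaw":0.5,"linear":[-2.3,2.8,1.7],"twist":0},{"jaw":0.5,"linear":[-2.3,2.8,1.7],"twist":0},{"jaw":0.5,"linear":[-2.3,2.8,1.7],"twist":0},{"jaw":0.5,"linear":[-2.3,2.8,1.7],"twist":0},{"jaw":0.5,"linear":[-2.3,2.8,1.7],"twist":0},{"jaw":0.5,"linear":[-2.3,2.8,1.7],"twist":0},{"jaw":0.5,"linear":[-2.3,2.8,1.7],"twist":0},{"jaw":0.5,"linear":[-2.3,2.8,1.7],"twist":0},{"jaw":0.5,"linear":[-2.3,2.8,1.7],"twist":0},{"jaw":0.5,"linear":[-2.3,2.8,1.7],"twist":0},{"jaw":0.5,"linear":[-2.3,2.8,1.7],"twist":0},{"jaw":0.5,"linear":[-2.3,2.8,1.7],"twist":0}]' >/dev/null
python3 -m pendant '[{"jaw":0.5,"linear":[-2.4,2.7,1.7],"twist":0},{"jaw":0.5,"linear":[-2.4,2.7,1.7],"twist":0},{"jaw":0.5,"linear":[-2.4,2.7,1.7],"twist":0},{"jaw":0.5,"linear":[-2.4,2.7,1.7],"twist":0},{"jaw":0.5,"linear":[-2.4,2.7,1.7],"twist":0},{"jaw":0.5,"linear":[-2.4,2.7,1.7],"twist":0},{"jaw":0.5,"linear":[-2.4,2.7,1.7],"twist":0},{"jaw":0.5,"linear":[-2.4,2.7,1.7],"twist":0},{"jaw":0.5,"linear":[-2.4,2.7,1.7],"twist":0},{"jaw":0.5,"linear":[-2.4,2.7,1.7],"twist":0},{"jaw":0.5,"linear":[-2.4,2.7,1.7],"twist":0},{"jaw":0.5,"linear":[-2.4,2.7,1.7],"twist":0}]' >/dev/null
python3 -m pendant '[{"jaw":0.5,"linear":[-2.5,2.6,1.7],"twist":0},{"jaw":0.5,"linear":[-2.5,2.6,1.7],"twist":0},{"jaw":0.5,"linear":[-2.5,2.6,1.7],"twist":0},{"jaw":0.5,"linear":[-2.5,2.6,1.7],"twist":0},{"jaw":0.5,"linear":[-2.5,2.6,1.7],"twist":0},{"jaw":0.5,"linear":[-2.5,2.6,1.7],"twist":0},{"jaw":0.5,"linear":[-2.5,2.6,1.7],"twist":0},{"jaw":0.5,"linear":[-2.5,2.6,1.7],"twist":0},{"jaw":0.5,"linear":[-2.5,2.6,1.7],"twist":0},{"jaw":0.5,"linear":[-2.5,2.6,1.7],"twist":0},{"jaw":0.5,"linear":[-2.5,2.6,1.7],"twist":0}]' >/dev/null
python3 s.py;  python3 - <<'E'
import sim2; from sim2 import *
sim2.setJ("/tmp/grasp2.npy"); q=now(); print("jar",jar(q))
for t in (105,119,126,133,140): print(t,round(q[5]+np.radians(t),2),jar(np.r_[q[:5],q[5]+np.radians(t)]))
E
```

```text
t 63.25 p [0.2421 0.4182 1.3863] rpy [ 43.9  33.3 116.4] w 0.0664 g 50.0 F [ 1.6  0.1 -5. ]
q [ 0.655  0.034  0.219  0.412  0.688 -0.884]
[[-0.372 -0.815  0.445]
 [ 0.749  0.021  0.663]
 [-0.549  0.58   0.602]]
tilt 127.0 az 56.1
X [-1.49 -3.26  1.78]
Y [3.   0.08 2.65]
Z [-2.2   2.32  2.41]
jar 107.28332025022499
105 0.95 148.48887690554247
119 1.19 152.08408266327046
126 1.32 153.0730469583219
133 1.44 153.41658321377767
140 1.56 153.08675994563768
```

```bash
python3 -m pendant '[{"jaw":0.5,"linear":[0,0,0],"twist":7},{"jaw":0.5,"linear":[0,0,0],"twist":7},{"jaw":0.5,"linear":[0,0,0],"twist":7},{"jaw":0.5,"linear":[0,0,0],"twist":7},{"jaw":0.5,"linear":[0,0,0],"twist":7},{"jaw":0.5,"linear":[0,0,0],"twist":7},{"jaw":0.5,"linear":[0,0,0],"twist":7},{"jaw":0.5,"linear":[0,0,0],"twist":7},{"jaw":0.5,"linear":[0,0,0],"twist":7}]' >/dev/null
python3 -m pendant '[{"jaw":0.5,"linear":[0,0,0],"twist":7},{"jaw":0.5,"linear":[0,0,0],"twist":7},{"jaw":0.5,"linear":[0,0,0],"twist":7},{"jaw":0.5,"linear":[0,0,0],"twist":7},{"jaw":0.5,"linear":[0,0,0],"twist":7},{"jaw":0.5,"linear":[0,0,0],"twist":7},{"jaw":0.5,"linear":[0,0,0],"twist":7},{"jaw":0.5,"linear":[0,0,0],"twist":7},{"jaw":0.5,"linear":[0,0,0],"twist":0},{"jaw":0.5,"linear":[0,0,0],"twist":0},{"jaw":0.5,"linear":[0,0,0],"twist":0},{"jaw":0.5,"linear":[0,0,0],"twist":0}]' >/dev/null
python3 -m pendant '[{"jaw":0.5,"linear":[0,0,0],"twist":0},{"jaw":0.5,"linear":[0,0,0],"twist":0},{"jaw":0.5,"linear":[0,0,0],"twist":0},{"jaw":0.5,"linear":[0,0,0],"twist":0},{"jaw":0.5,"linear":[0,0,0],"twist":0},{"jaw":0.5,"linear":[0,0,0],"twist":0},{"jaw":0.5,"linear":[0,0,0],"twist":0},{"jaw":0.5,"linear":[0,0,0],"twist":0},{"jaw":0.5,"linear":[0,0,0],"twist":0},{"jaw":0.5,"linear":[0,0,0],"twist":0},{"jaw":0.5,"linear":[0,0,0],"twist":0},{"jaw":0.5,"linear":[0,0,0],"twist":0}]' >/dev/null
python3 -m pendant '[{"jaw":0.5,"linear":[0,0,0],"twist":0},{"jaw":0.5,"linear":[0,0,0],"twist":0},{"jaw":0.5,"linear":[0,0,0],"twist":0},{"jaw":0.5,"linear":[0,0,0],"twist":0},{"jaw":0.5,"linear":[0,0,0],"twist":0},{"jaw":0.5,"linear":[0,0,0],"twist":0},{"jaw":0.5,"linear":[0,0,0],"twist":0},{"jaw":0.5,"linear":[0,0,0],"twist":0},{"jaw":0.5,"linear":[0,0,0],"twist":0},{"jaw":0.5,"linear":[0,0,0],"twist":0},{"jaw":0.5,"linear":[0,0,0],"twist":0},{"jaw":0.5,"linear":[0,0,0],"twist":0}]' >/dev/null
python3 - <<'E'
import sim2; from sim2 import *
sim2.setJ("/tmp/grasp2.npy"); q=now(); print("jar",jar(q)); c=cams.camera("wrist"); cv2.imwrite("pics/w4.png",c["color"]); s()
E
```

```text
jar 151.95866583858768
t 67.05 p [0.2433 0.4198 1.3853] rpy [  18.3  -50.8 -147.1] w 0.0663 g 50.0 F [ 0.2  0.2 -5.2]
q [0.657 0.036 0.219 0.409 0.689 1.194]
[[-0.531  0.72   0.446]
 [-0.344 -0.665  0.664]
 [ 0.775  0.199  0.6  ]]
tilt 126.9 az 56.1
X [-2.12  2.88  1.79]
Y [-1.37 -2.66  2.65]
Z [3.1 0.8 2.4]
```

```bash
python3 -m pendant '[{"jaw":0.5,"linear":[0,0,0],"twist":-7},{"jaw":0.5,"linear":[0,0,0],"twist":-7},{"jaw":0.5,"linear":[0,0,0],"twist":-7},{"jaw":0.5,"linear":[0,0,0],"twist":-7},{"jaw":0.5,"linear":[0,0,0],"twist":-7},{"jaw":0.5,"linear":[0,0,0],"twist":-7},{"jaw":0.5,"linear":[0,0,0],"twist":-7},{"jaw":0.5,"linear":[0,0,0],"twist":-7},{"jaw":0.5,"linear":[0,0,0],"twist":-7},{"jaw":0.5,"linear":[0,0,0],"twist":-7},{"jaw":0.5,"linear":[0,0,0],"twist":-7},{"jaw":0.5,"linear":[0,0,0],"twist":-7}]' >/dev/null
python3 -m pendant '[{"jaw":0.5,"linear":[0,0,0],"twist":-7},{"jaw":0.5,"linear":[0,0,0],"twist":-7},{"jaw":0.5,"linear":[0,0,0],"twist":-7},{"jaw":0.5,"linear":[0,0,0],"twist":-7},{"jaw":0.5,"linear":[0,0,0],"twist":-7},{"jaw":0.5,"linear":[0,0,0],"twist":-7},{"jaw":0.5,"linear":[0,0,0],"twist":-7},{"jaw":0.5,"linear":[0,0,0],"twist":-7},{"jaw":0.5,"linear":[0,0,0],"twist":-7},{"jaw":0.5,"linear":[0,0,0],"twist":-7},{"jaw":0.5,"linear":[0,0,0],"twist":-7},{"jaw":0.5,"linear":[0,0,0],"twist":-7}]' >/dev/null
python3 -m pendant '[{"jaw":0.5,"linear":[0,0,0],"twist":-7},{"jaw":0.5,"linear":[0,0,0],"twist":-7},{"jaw":0.5,"linear":[0,0,0],"twist":-7},{"jaw":0.5,"linear":[0,0,0],"twist":-7},{"jaw":0.5,"linear":[0,0,0],"twist":-7},{"jaw":0.5,"linear":[0,0,0],"twist":-7},{"jaw":0.5,"linear":[0,0,0],"twist":-7},{"jaw":0.5,"linear":[0,0,0],"twist":-7}]' >/dev/null
cat >> sim2.py <<'E'
def wy(q,ws,every=4):
    for t in ws:
        for k in range(30):
            x,M=fk(q,PP); d=np.array(t)-x; L=np.linalg.norm(d)
            if L<.02: break
            l=M.T@(d/L*min(4,L*100))
            if k%every==0: print(np.round(l,1),end=" ")
            q=world(q,d/L*min(4,L*100),1)
        print("\n",k,end=" "); rep(q)
    return q
E
python3 - <<'E'
import sim2; from sim2 import *
s(); q=now(); q=wy(q,[(.37,.75,1.08),(.42,.8,.7),(.43,.76,.41),(.5,.55,.28),(.46,.3,.27),(.45,.1,.2),(.42,0,.165)],3); print(crate(cams.camera("scene")))
E
```

```text
t 69.72 p [0.2434 0.42   1.3851] rpy [-48.7  24.5 -13.9] w 0.0663 g 50.0 F [ 0.1  0.5 -4.8]
q [ 0.657  0.036  0.219  0.409  0.689 -2.722]
[[ 0.883 -0.144  0.447]
 [-0.219  0.715  0.664]
 [-0.415 -0.684  0.6  ]]
tilt 126.9 az 56.1
X [ 3.53 -0.58  1.79]
Y [-0.88  2.86  2.65]
Z [-1.66 -2.74  2.4 ]
[1.4 3.7 0.8] [1.4 3.7 0.8] [1.5 3.6 0.8] [1.6 3.6 0.6] [ 0.6  1.4 -1.5] 
 13 [ 0.979  0.338  0.675  0.257 -0.    -2.85 ] [0.372 0.753 1.091] tilt 122.0 az 56.1
[ 2.   3.1 -1.5] [ 2.1  3.1 -1.5] [ 2.1  3.1 -1.5] [ 2.1  3.1 -1.5] [ 2.1  3.  -1.5] [ 2.1  3.  -1.6] 
 18 [ 0.965  0.384  1.177  0.261 -0.    -2.85 ] [0.422 0.804 0.712] tilt 90.6 az 55.3
[ 2.4  3.1 -0.5] [ 2.4  3.2 -0.3] [ 2.5  3.1 -0.2] [ 2.5  3.1 -0.2] [ 1.7  2.2 -0.3] 
 13 [ 0.93   0.511  1.452  0.255 -0.    -2.85 ] [0.432 0.766 0.421] tilt 67.5 az 53.3
[ 3.8  0.9 -1. ] [ 3.8  1.1 -0.5] [ 3.8  1.3 -0. ] [3.6 1.8 0.4] 
 11 [ 0.689  0.48   1.747  0.136 -0.    -2.85 ] [0.501 0.557 0.289] tilt 52.4 az 39.5
[ 3.3  0.8 -2.2] [ 3.6  0.9 -1.5] [ 3.9  1.  -0.4] 
 9 [ 0.401  0.246  2.109 -0.055 -0.    -2.85 ] [0.457 0.315 0.282] tilt 45.0 az 23.0
[ 3.8  1.3 -0.1] [3.7 1.3 0.6] [3.5 1.5 1.3] [2.6 2.2 1.9] 
 11 [-0.015  0.283  2.262 -0.371 -0.    -2.85 ] [0.453 0.105 0.212] tilt 34.1 az -0.8
[3.4 2.  0.7] [2.7 2.4 1.7] 
 6 [-0.258  0.328  2.322 -0.578 -0.    -2.85 ] [0.425 0.003 0.177] tilt 28.1 az -14.8
(((0.4950920045375824, -0.31045201420783997), (0.24089708924293518, 0.23940038681030273), 12.02978801727295), np.int64(1521))
```

```bash
python3 -m pendant '[{"jaw":0.5,"linear":[1.4,3.7,0.8],"twist":0},{"jaw":0.5,"linear":[1.4,3.7,0.8],"twist":0},{"jaw":0.5,"linear":[1.4,3.7,0.8],"twist":0},{"jaw":0.5,"linear":[1.4,3.7,0.8],"twist":0},{"jaw":0.5,"linear":[1.4,3.7,0.8],"twist":0},{"jaw":0.5,"linear":[1.4,3.7,0.8],"twist":0},{"jaw":0.5,"linear":[1.5,3.6,0.8],"twist":0},{"jaw":0.5,"linear":[1.5,3.6,0.8],"twist":0},{"jaw":0.5,"linear":[1.5,3.6,0.8],"twist":0},{"jaw":0.5,"linear":[1.6,3.6,0.6],"twist":0},{"jaw":0.5,"linear":[1.6,3.6,0.6],"twist":0},{"jaw":0.5,"linear":[1.6,3.6,0],"twist":0}]' >/dev/null
python3 -m pendant '[{"jaw":0.5,"linear":[2,3.1,-1.5],"twist":0},{"jaw":0.5,"linear":[2,3.1,-1.5],"twist":0},{"jaw":0.5,"linear":[2,3.1,-1.5],"twist":0},{"jaw":0.5,"linear":[2.1,3.1,-1.5],"twist":0},{"jaw":0.5,"linear":[2.1,3.1,-1.5],"twist":0},{"jaw":0.5,"linear":[2.1,3.1,-1.5],"twist":0},{"jaw":0.5,"linear":[2.1,3.1,-1.6],"twist":0},{"jaw":0.5,"linear":[2.1,3.1,-1.6],"twist":0},{"jaw":0.5,"linear":[2.1,3.1,-1.6],"twist":0},{"jaw":0.5,"linear":[2.1,3.1,-1.6],"twist":0},{"jaw":0.5,"linear":[2.1,3.1,-1.6],"twist":0},{"jaw":0.5,"linear":[2.1,3.1,-1.6],"twist":0}]' >/dev/null
python3 -m pendant '[{"jaw":0.5,"linear":[2.1,3,-1.6],"twist":0},{"jaw":0.5,"linear":[2.1,3,-1.6],"twist":0},{"jaw":0.5,"linear":[2.1,3,-1.6],"twist":0},{"jaw":0.5,"linear":[2.1,3,-1.6],"twist":0},{"jaw":0.5,"linear":[2.1,3,-1.6],"twist":0},{"jaw":0.5,"linear":[2.1,3,-1.6],"twist":0},{"jaw":0.5,"linear":[2.4,3.1,-0.6],"twist":0},{"jaw":0.5,"linear":[2.4,3.1,-0.6],"twist":0},{"jaw":0.5,"linear":[2.4,3.1,-0.6],"twist":0},{"jaw":0.5,"linear":[2.4,3.1,-0.5],"twist":0},{"jaw":0.5,"linear":[2.4,3.1,-0.5],"twist":0},{"jaw":0.5,"linear":[2.4,3.1,-0.5],"twist":0}]' >/dev/null
python3 -m pendant '[{"jaw":0.5,"linear":[2.5,3.1,-0.4],"twist":0},{"jaw":0.5,"linear":[2.5,3.1,-0.4],"twist":0},{"jaw":0.5,"linear":[2.5,3.1,-0.4],"twist":0},{"jaw":0.5,"linear":[2.5,3.1,-0.4],"twist":0},{"jaw":0.5,"linear":[2.5,3.1,-0.4],"twist":0}]' >/dev/null
python3 - <<'E'
import sim2; from sim2 import *
s(); q=now(); q=wy(q,[(.5,.55,.28),(.46,.3,.27),(.45,.1,.2),(.42,0,.165)],3)
E
```

```text
t 73.18 p [0.4566 0.8158 0.4451] rpy [-111.3   29.7  -47. ] w 0.0664 g 50.0 F [ 1.3  0.  -5.8]
q [ 9.410e-01  5.730e-01  1.319e+00  2.610e-01  1.000e-03 -2.854e+00]
[[ 0.593 -0.581  0.558]
 [-0.635  0.089  0.767]
 [-0.495 -0.809 -0.316]]
tilt 71.6 az 54.0
X [ 2.37 -2.32  2.23]
Y [-2.54  0.36  3.07]
Z [-1.98 -3.24 -1.27]
[ 3.5  1.1 -1.6] [ 3.6  1.3 -1.1] [ 3.7  1.5 -0.6] [ 3.6  1.7 -0. ] [2.2 1.6 0.4] 
 13 [ 0.689  0.48   1.746  0.141 -0.    -2.85 ] [0.501 0.557 0.29 ] tilt 52.5 az 39.5
[ 3.3  0.8 -2.2] [ 3.6  0.9 -1.5] [ 3.9  1.  -0.4] [1.7 0.8 0.7] 
 10 [ 0.385  0.252  2.114 -0.06  -0.    -2.85 ] [0.46  0.306 0.278] tilt 44.4 az 22.1
[ 3.8  1.3 -0.1] [3.7 1.3 0.6] [3.4 1.6 1.3] [1.8 1.8 1.5] 
 10 [-0.008  0.278  2.261 -0.361 -0.    -2.85 ] [0.454 0.108 0.215] tilt 34.6 az -0.5
[3.4 2.  0.7] [2.8 2.4 1.6] 
 6 [-0.257  0.326  2.322 -0.572 -0.    -2.85 ] [0.425 0.003 0.178] tilt 28.3 az -14.7
```

```bash
python3 -m pendant '[{"jaw":0.5,"linear":[3.5,1.1,-1.6],"twist":0},{"jaw":0.5,"linear":[3.5,1.1,-1.6],"twist":0},{"jaw":0.5,"linear":[3.5,1.1,-1.6],"twist":0},{"jaw":0.5,"linear":[3.6,1.3,-1.1],"twist":0},{"jaw":0.5,"linear":[3.6,1.3,-1.1],"twist":0},{"jaw":0.5,"linear":[3.6,1.3,-1.1],"twist":0},{"jaw":0.5,"linear":[3.7,1.5,-0.6],"twist":0},{"jaw":0.5,"linear":[3.7,1.5,-0.6],"twist":0},{"jaw":0.5,"linear":[3.7,1.5,-0.6],"twist":0},{"jaw":0.5,"linear":[3.6,1.7,0],"twist":0},{"jaw":0.5,"linear":[3.6,1.7,0],"twist":0},{"jaw":0.5,"linear":[3.6,1.7,0],"twist":0}]' >/dev/null
python3 -m pendant '[{"jaw":0.5,"linear":[3.3,0.8,-2.2],"twist":0},{"jaw":0.5,"linear":[3.3,0.8,-2.2],"twist":0},{"jaw":0.5,"linear":[3.3,0.8,-2.2],"twist":0},{"jaw":0.5,"linear":[3.6,0.9,-1.5],"twist":0},{"jaw":0.5,"linear":[3.6,0.9,-1.5],"twist":0},{"jaw":0.5,"linear":[3.6,0.9,-1.5],"twist":0},{"jaw":0.5,"linear":[3.9,1,-0.4],"twist":0},{"jaw":0.5,"linear":[3.9,1,-0.4],"twist":0},{"jaw":0.5,"linear":[3.9,1,-0.4],"twist":0}]' >/dev/null; python3 s.py | head -1
python3 -m pendant '[{"jaw":0.5,"linear":[3.8,1.3,-0.1],"twist":0},{"jaw":0.5,"linear":[3.8,1.3,-0.1],"twist":0},{"jaw":0.5,"linear":[3.8,1.3,0.1],"twist":0},{"jaw":0.5,"linear":[3.7,1.3,0.6],"twist":0},{"jaw":0.5,"linear":[3.7,1.3,0.6],"twist":0},{"jaw":0.5,"linear":[3.6,1.4,0.9],"twist":0},{"jaw":0.5,"linear":[3.4,1.6,1.3],"twist":0},{"jaw":0.5,"linear":[3.4,1.6,1.3],"twist":0},{"jaw":0.5,"linear":[3.4,1.6,1.3],"twist":0},{"jaw":0.5,"linear":[1.8,1.8,1.5],"twist":0}]' >/dev/null; python3 s.py | head -1
python3 -m pendant '[{"jaw":0.5,"linear":[3.4,2,0.8],"twist":0},{"jaw":0.5,"linear":[3.3,2.1,1.1],"twist":0},{"jaw":0.5,"linear":[3,2.3,1.4],"twist":0},{"jaw":0.5,"linear":[2.8,2.4,1.6],"twist":0},{"jaw":0.5,"linear":[2.8,2.4,1.6],"twist":0}]' >/dev/null
python3 - <<'E'
import sim2; from sim2 import *
sim2.setJ("/tmp/grasp2.npy"); s(); q=now(); M=fk(q,PP)[1]; print(min((np.degrees(np.arccos((M@Rz(np.radians(t))@sim2.J)[2])),t) for t in range(0,300,5)))
for n in("scene","side"): print(crate(cams.camera(n)))
E
```

```text
t 74.93 p [0.4205 0.3016 0.3143] rpy [-133.3   10.6  -76.6] w 0.0664 g 50.0 F [ 0.5 -0.  -4.8]
t 75.77 p [0.3951 0.118  0.2566] rpy [-141.3   -1.   -87.7] w 0.0661 g 50.0 F [-0.1  0.3 -5.2]
t 76.18 p [0.3634 0.0366 0.229 ] rpy [-147.    -6.7  -91.7] w 0.0662 g 50.0 F [-0.1  0.8 -5.5]
q [-0.208  0.113  2.442 -0.5    0.    -2.854]
[[-0.03  -0.84   0.542]
 [-0.993 -0.038 -0.115]
 [ 0.117 -0.541 -0.833]]
tilt 33.6 az -11.9
X [-0.12 -3.36  2.17]
Y [-3.97 -0.15 -0.46]
Z [ 0.47 -2.17 -3.33]
(np.float64(7.297516545161764), 100)
(((0.4944688379764557, -0.3111702799797058), (0.24078379571437836, 0.23951029777526855), 11.745737075805664), np.int64(1452))
(((0.5264958143234253, -0.3024404048919678), (0.31025761365890503, 0.2410520613193512), 12.014437675476074), np.int64(1875))
```

```bash
python3 -m pendant '[{"jaw":0.5,"linear":[0.8,-0.6,2.6],"twist":0},{"jaw":0.5,"linear":[0.8,-0.6,2.6],"twist":0},{"jaw":0.5,"linear":[0.8,-0.6,2.6],"twist":0}]' >/dev/null; python3 s.py | head -1
python3 -m pendant '[{"jaw":0.5,"linear":[0,0,0],"twist":7},{"jaw":0.5,"linear":[0,0,0],"twist":7},{"jaw":0.5,"linear":[0,0,0],"twist":7},{"jaw":0.5,"linear":[0,0,0],"twist":7},{"jaw":0.5,"linear":[0,0,0],"twist":7},{"jaw":0.5,"linear":[0,0,0],"twist":7},{"jaw":0.5,"linear":[0,0,0],"twist":7},{"jaw":0.5,"linear":[0,0,0],"twist":7},{"jaw":0.5,"linear":[0,0,0],"twist":7},{"jaw":0.5,"linear":[0,0,0],"twist":7},{"jaw":0.5,"linear":[0,0,0],"twist":7},{"jaw":0.5,"linear":[0,0,0],"twist":7}]' >/dev/null
python3 -m pendant '[{"jaw":0.5,"linear":[0,0,0],"twist":7},{"jaw":0.5,"linear":[0,0,0],"twist":7}]' >/dev/null
python3 - <<'E'
import sim2; from sim2 import *
sim2.setJ("/tmp/grasp2.npy"); s(); q=now(); print("jar",jar(q), (fk(q,PP)[1]@sim2.J)); q=way(q,[(.47,-.15,.24),(.534,-.24,.19),(.534,-.24,.105)],tol=.003); print(fk(q,PP)[1]@sim2.J); tgt([.47,-.15,.24])
E
```

```text
t 76.53 p [0.4287 0.0125 0.2045] rpy [-148.8   -7.   -91.9] w 0.0664 g 50.0 F [ 1.4  0.1 -5. ]
t 77.7 p [0.4279 0.0129 0.2046] rpy [-176.9   31.7  172.6] w 0.0665 g 50.0 F [-0.2 -0.4 -5.3]
q [-0.232  0.26   2.325 -0.521 -0.    -1.138]
[[-0.843  0.157  0.514]
 [ 0.109  0.987 -0.121]
 [-0.526 -0.046 -0.849]]
tilt 31.9 az -13.3
X [-3.37  0.63  2.06]
Y [ 0.44  3.95 -0.49]
Z [-2.1  -0.18 -3.4 ]
jar 5.929001473995979 [-0.08588655  0.0573896   0.99465066]
first row [-1.67 -3.63  0.26]
5 [-0.676  0.229  2.144  0.74   0.343 -2.753] [ 0.47 -0.15  0.24] tilt 31.9 az -13.3
first row [-1.24 -2.52  2.85]
4 [-0.736  0.437  1.966  0.786  0.35  -2.85 ] [ 0.535 -0.24   0.192] tilt 30.9 az -14.0
first row [2.1  0.17 3.4 ]
6 [-0.694  0.603  1.965  0.806  0.222 -2.85 ] [ 0.535 -0.24   0.106] tilt 25.5 az -18.1
[0.02918573 0.05390976 0.9981192 ]
to [0.47, -0.15, 0.24] tool cm [ -7.19 -15.57   1.13]
```

```bash
python3 -m pendant '[{"jaw":0.5,"linear":[-1.5,-3.1,0.2],"twist":0},{"jaw":0.5,"linear":[-1.5,-3.1,0.2],"twist":0},{"jaw":0.5,"linear":[-1.5,-3.1,0.2],"twist":0},{"jaw":0.5,"linear":[-1.5,-3.1,0.2],"twist":0},{"jaw":0.5,"linear":[-1.5,-3.1,0.2],"twist":0},{"jaw":0.5,"linear":[-1.2,-2.5,2.5],"twist":0},{"jaw":0.5,"linear":[-1.2,-2.5,2.5],"twist":0},{"jaw":0.5,"linear":[-1.2,-2.5,2.5],"twist":0},{"jaw":0.5,"linear":[0,0,0],"twist":0}]' >/dev/null
python3 - <<'E'
import sim2; from sim2 import *
sim2.setJ("/tmp/grasp2.npy"); s(); q=now(); print("jar",jar(q), (fk(q,PP)[1]@sim2.J)); q=way(q,[(.536,-.24,.103)],tol=.003,mx=2.5);  print(fk(q,PP)[1]@sim2.J); tgt([.536,-.24,.103])
E
```

```text
t 78.45 p [ 0.4736 -0.0956  0.2044] rpy [-171.3   31.8  172.8] w 0.0663 g 50.0 F [ 0.8  0.4 -4.6]
q [-0.442  0.315  2.218  0.492  0.039 -2.33 ]
[[-0.843  0.203  0.498]
 [ 0.107  0.971 -0.216]
 [-0.528 -0.129 -0.84 ]]
tilt 32.9 az -23.4
X [-3.37  0.81  1.99]
Y [ 0.43  3.88 -0.86]
Z [-2.11 -0.51 -3.36]
jar 9.232046480711325 [-0.0724957   0.14311957  0.98704669]
first row [-0.21 -1.54  1.96]
11 [-0.644  0.613  1.989  0.84   0.087 -2.85 ] [ 0.537 -0.24   0.104] tilt 27.8 az -28.9
[0.02783023 0.13996021 0.98976594]
to [0.536, -0.24, 0.103] tool cm [ -1.45 -11.45  14.74]
```

```bash
python3 -m pendant '[{"jaw":0.5,"linear":[-1,-2.1,1.2],"twist":0},{"jaw":0.5,"linear":[-1,-2.1,1.2],"twist":0},{"jaw":0.5,"linear":[-1,-2.1,1.2],"twist":0},{"jaw":0.5,"linear":[-1,-2.1,1.2],"twist":0},{"jaw":0.5,"linear":[-1,-2.1,1.2],"twist":0},{"jaw":0.5,"linear":[-1,-2.1,1.2],"twist":0},{"jaw":0.5,"linear":[0,0,0],"twist":0}]' >/dev/null
python3 - <<'E'
import sim2; from sim2 import *
sim2.setJ("/tmp/grasp2.npy"); s(); q=now(); M=fk(q,PP)[1]; print("jar",jar(q), M@sim2.J); print(min((np.degrees(np.arccos((M@Rz(np.radians(t))@sim2.J)[2])),t) for t in range(-60,60,3))); q=way(q,[(.536,-.24,.103)],tol=.003,mx=2.5);  print(fk(q,PP)[1]@sim2.J); tgt([.536,-.24,.103])
E
```

```text
t 79.03 p [ 0.5293 -0.231   0.1925] rpy [-170.8   31.7  172.8] w 0.066 g 50.0 F [ 0.9 -2.1 -4.4]
q [-0.674  0.428  2.022  0.804  0.187 -2.83 ]
[[-0.844  0.207  0.495]
 [ 0.106  0.969 -0.224]
 [-0.526 -0.136 -0.839]]
tilt 32.9 az -24.3
X [-3.37  0.83  1.98]
Y [ 0.43  3.88 -0.9 ]
Z [-2.1  -0.54 -3.36]
jar 9.538255890776686 [-0.06926318  0.15053612  0.98617518]
(np.float64(6.547646990178372), 15)
first row [1.11 0.1  2.24]
7 [-0.64   0.613  1.99   0.845  0.078 -2.85 ] [ 0.538 -0.24   0.105] tilt 28.1 az -29.6
[0.02631189 0.14577128 0.98896836]
to [0.536, -0.24, 0.103] tool cm [4.05 0.48 8.05]
```

```bash
python3 -m pendant '[{"jaw":0.5,"linear":[0,0,0],"twist":7},{"jaw":0.5,"linear":[0,0,0],"twist":7},{"jaw":0.5,"linear":[0.8,0.4,2],"twist":0},{"jaw":0.5,"linear":[0.8,0.4,2],"twist":0},{"jaw":0.5,"linear":[0.8,0.4,2],"twist":0},{"jaw":0.5,"linear":[0,0,0],"twist":0}]' >/dev/null
python3 - <<'E'
import sim2; from sim2 import *
sim2.setJ("/tmp/grasp2.npy"); s(); q=now(); M=fk(q,PP)[1]; print("jar",jar(q), M@sim2.J,"base",fk(q,PP)[0]-.086*(M@sim2.J)); q=way(q,[(.536,-.24,.097)],tol=.002,mx=2);  print(fk(q,PP)[1]@sim2.J); tgt([.536,-.24,.097])
E
```

```text
t 79.53 p [ 0.5486 -0.2173  0.1415] rpy [-179.9   31.2  156.4] w 0.0664 g 50.0 F [ 0.8 -0.7 -4.7]
q [-0.619  0.544  2.01   1.104  0.117 -2.849]
[[-0.784  0.402  0.474]
 [ 0.343  0.916 -0.209]
 [-0.518 -0.001 -0.855]]
tilt 31.2 az -23.8
X [-3.13  1.61  1.9 ]
Y [ 1.37  3.66 -0.84]
Z [-2.07 -0.   -3.42]
jar 4.803977342641624 [-0.07731643  0.03218281  0.99648705] base [ 0.55489664 -0.21821567  0.05457885]
first row [ 0.92 -1.07  1.42]
7 [-0.661  0.626  1.991  1.066  0.11  -2.85 ] [ 0.537 -0.24   0.098] tilt 27.5 az -25.9
[-0.01357325  0.01801984  0.99974549]
to [0.536, -0.24, 0.097] tool cm [ 2.51 -2.58  3.68]
```

```bash
python3 -m pendant '[{"jaw":0.5,"linear":[0.1,-1.4,-0.1],"twist":0},{"jaw":0.5,"linear":[0.1,-1.4,-0.1],"twist":0},{"jaw":0.5,"linear":[0,0,0],"twist":0},{"jaw":0.5,"linear":[1,0,1.7],"twist":0},{"jaw":0.5,"linear":[1,0,1.7],"twist":0},{"jaw":0.5,"linear":[0,0,0],"twist":0}]' >/dev/null
python3 - <<'E'
import sim2; from sim2 import *
sim2.setJ("/tmp/grasp2.npy"); s(); q=now(); M=fk(q,PP)[1]; print("jar",jar(q), M@sim2.J,"base",fk(q,PP)[0]-.086*(M@sim2.J));  tgt([.536,-.24,.094])
E
```

```text
t 80.03 p [ 0.5461 -0.2435  0.1191] rpy [-179.6   29.5  156.2] w 0.0664 g 50.0 F [ 0.6 -0.1 -5.2]
q [-0.662  0.593  1.983  1.07   0.129 -2.852]
[[-0.796  0.408  0.448]
 [ 0.352  0.913 -0.206]
 [-0.493 -0.006 -0.87 ]]
tilt 29.5 az -24.7
X [-3.18  1.63  1.79]
Y [ 1.41  3.65 -0.82]
Z [-1.97 -0.03 -3.48]
jar 3.1283630849924426 [-0.04826304  0.02547359  0.99850978] base [ 0.54991627 -0.2437961   0.03207197]
to [0.536, -0.24, 0.094] tool cm [ 2.16 -0.08  1.66]
```

Base within the cell; lower the rest, touching down gently, then release and retreat.

```bash
python3 -m pendant '[{"jaw":0.5,"linear":[1.1,0,0.9],"twist":0},{"jaw":0.5,"linear":[0.8,0,0.7],"twist":0},{"jaw":0.5,"linear":[0.4,0,0.5],"twist":0},{"jaw":0.5,"linear":[0,0,0],"twist":0}]' >/dev/null; python3 s.py | head -1
python3 -m pendant '[{"jaw":0.5,"linear":[0.2,0,0.4],"twist":0},{"jaw":0.5,"linear":[0,0,0],"twist":0}]' >/dev/null
python3 - <<'E'
import sim2; from sim2 import *
sim2.setJ("/tmp/grasp2.npy"); s(); q=now(); M=fk(q,PP)[1]; print("jar",jar(q), "base",fk(q,PP)[0]-.086*(M@sim2.J))
E
```

```text
t 80.37 p [ 0.5454 -0.2404  0.1009] rpy [-179.4   28.1  156. ] w 0.0661 g 50.0 F [ 0.6 -0.5 -5.7]
t 80.53 p [ 0.547  -0.2413  0.0981] rpy [-179.3   28.1  156. ] w 0.0665 g 50.0 F [-0.2 -0.6 -5.6]
q [-0.649  0.634  1.976  1.082  0.108 -2.854]
[[-0.806  0.412  0.425]
 [ 0.359  0.911 -0.203]
 [-0.471 -0.011 -0.882]]
tilt 28.1 az -25.5
X [-3.22  1.65  1.7 ]
Y [ 1.44  3.64 -0.81]
Z [-1.88 -0.04 -3.53]
jar 1.739873965534157 base [ 0.54867276 -0.24103565  0.0110682 ]
```

```bash
python3 -m pendant '[{"jaw":0.5,"linear":[0.2,0,0.5],"twist":0},{"jaw":0.5,"linear":[0,0,0],"twist":0},{"jaw":0.97,"linear":[0,0,0],"twist":0},{"jaw":0.97,"linear":[0,0,0],"twist":0},{"jaw":0.97,"linear":[0,0,0],"twist":0},{"jaw":0.97,"linear":[0,0,0],"twist":0},{"jaw":0.97,"linear":[0,0,0],"twist":0},{"jaw":1,"linear":[0,0,-2],"twist":0},{"jaw":1,"linear":[0,0,-4],"twist":0},{"jaw":1,"linear":[0,0,-4],"twist":0},{"jaw":1,"linear":[0,0,-4],"twist":0},{"jaw":1,"linear":[0,0,0],"twist":0}]' 30 >/dev/null; python3 - <<'E'
import sim2; from sim2 import *
s(); c=cams.camera("scene"); w=cams.camera("wrist"); cv2.imwrite("pics/p3.png",np.hstack([cv2.resize(w["color"],(400,300)),cv2.resize(c["color"][180:345,300:520],(400,300))]))
q=now(); z=fk(q,PP)[1][:,2]; T=np.array([.576,.218,.095])-.14*z; print(T); way(q,[(.44,-.1,.26),T],tol=.01); print(crate(c))
E
```

```text
t 81.53 p [ 0.498  -0.2164  0.2075] rpy [-179.3   28.5  156.1] w 0.0869 g 0.0 F [0.7 0.2 0.7]
q [-0.677  0.357  2.032  0.401  0.289 -2.186]
[[-0.804  0.41   0.431]
 [ 0.356  0.912 -0.204]
 [-0.477 -0.01  -0.879]]
tilt 28.5 az -25.3
X [-3.22  1.64  1.72]
Y [ 1.42  3.65 -0.81]
Z [-1.91 -0.04 -3.52]
[0.51594414 0.24622161 0.21827544]
first row [ 1.74  2.29 -2.78]
4 [-0.488  0.132  2.151  0.064  0.365 -1.692] [ 0.44 -0.1   0.26] tilt 28.3 az -25.2
first row [ 0.93  3.89 -0.01]
9 [ 0.434  0.439  1.81  -0.633  0.661 -0.254] [0.516 0.246 0.218] tilt 28.3 az -25.2
(((0.4932246208190918, -0.3116639256477356), (0.23948730528354645, 0.2395545095205307), 11.158479690551758), np.int64(1464))
```

```bash
python3 -m pendant '[{"jaw":1,"linear":[1.7,2.3,-2.8],"twist":0},{"jaw":1,"linear":[1.7,2.3,-2.8],"twist":0},{"jaw":1,"linear":[1.7,2.3,-2.8],"twist":0},{"jaw":1,"linear":[1.7,2.3,-2.8],"twist":0},{"jaw":1,"linear":[0.9,3.7,-0.2],"twist":0},{"jaw":1,"linear":[0.9,3.7,-0.2],"twist":0},{"jaw":1,"linear":[0.9,3.7,-0.2],"twist":0},{"jaw":1,"linear":[0.9,3.7,-0.2],"twist":0},{"jaw":1,"linear":[0.9,3.7,-0.2],"twist":0},{"jaw":1,"linear":[0.9,3.7,-0.2],"twist":0},{"jaw":1,"linear":[0.9,3.7,-0.2],"twist":0},{"jaw":1,"linear":[0.9,3.7,-0.2],"twist":0}]' >/dev/null
python3 -m pendant '[{"jaw":1,"linear":[0.9,3.7,-0.2],"twist":0},{"jaw":1,"linear":[0.9,3.7,-0.2],"twist":0},{"jaw":1,"linear":[0.9,3.7,-0.2],"twist":0},{"jaw":1,"linear":[0.9,3.7,-0.2],"twist":0},{"jaw":1,"linear":[0,0,0],"twist":0}]' >/dev/null
cat >> sim2.py <<'E'
def plan(q,ws,mx):
    for t in ws:
        x,M=fk(q,PP); d=(np.array(t)-x)*100; n=max(1,int(np.ceil(np.linalg.norm(d)/mx))); l=np.round(M.T@d/n,1); q=run(q,[(l,0)]*n,.61); print("->",t,n,"x",l,end=" "); rep(q)
    return q
E
python3 - <<'E'
import sim2; from sim2 import *
s(); lids(.131,172,8,True,.008); tgt([.579,.322,.103])
for n in("scene","side"):
    c=cams.camera(n); hsv=cv2.cvtColor(c["color"],cv2.COLOR_BGR2HSV); W=cloud(c); m=((hsv[...,0]>172)|(hsv[...,0]<8))&(hsv[...,1]>120)&(abs(W[...,2]-.131)<.008)&(W[...,0]>.5)&(W[...,0]<.66); P=W[m]
    for a,b in((.16,.27),(.27,.4)):
        Q=P[(P[:,1]>a)&(P[:,1]<b)]; 
        if len(Q)>20: print(n,len(Q),(Q.min(0)+Q.max(0))/2)
q=now(); g=np.array([.579,.322,.103]); plan(q,[tuple(g),(.53,.322,.24),(.44,.1,.25),(.42,-.1,.24),(.44,-.25,.2),(.45,-.374,.16),(.45,-.374,.075)],3)
E
```

```text
t 83.05 p [0.5152 0.3387 0.2348] rpy [-179.8   27.7  156.2] w 0.0869 g 0.0 F [1.5 0.2 0.4]
q [ 0.585  0.484  1.647 -0.566  0.822 -0.219]
[[-0.81   0.404  0.424]
 [ 0.357  0.915 -0.19 ]
 [-0.465 -0.003 -0.885]]
tilt 27.7 az -24.1
X [-3.24  1.62  1.7 ]
Y [ 1.43  3.66 -0.76]
Z [-1.86 -0.01 -3.54]
lid [ 258  180   71   57 3185] [0.5757 0.3222 0.1286] [0.06  0.06  0.011]
lid [ 160  213   67   49 2097] [0.5726 0.222  0.1286] [0.061 0.061 0.011]
to [0.579, 0.322, 0.103] tool cm [ 0.35  1.55 14.65]
scene 270 [0.574592   0.21752468 0.12956515]
scene 257 [0.5771244  0.31867639 0.12977804]
side 334 [0.57317004 0.22022292 0.13021345]
side 185 [0.57517235 0.31466354 0.13021598]
-> (np.float64(0.579), np.float64(0.322), np.float64(0.103)) 5 x [0.1 0.4 2.9] [ 0.506  0.718  1.638 -0.713  0.614 -0.089] [0.577 0.323 0.104] tilt 27.6 az -25.4
-> (0.53, 0.322, 0.24) 5 x [-0.5 -0.4 -2.8] [ 0.548  0.481  1.634 -0.554  0.829 -0.264] [0.531 0.323 0.24 ] tilt 27.6 az -25.4
-> (0.44, 0.1, 0.25) 9 x [-0.1 -2.7 -0. ] [ 0.136  0.208  2.097 -0.568  0.491 -0.557] [0.439 0.099 0.247] tilt 27.6 az -25.4
-> (0.42, -0.1, 0.24) 7 x [-0.8 -2.7  0.5] [-0.519  0.143  2.205  0.114  0.315 -1.77 ] [ 0.421 -0.101  0.244] tilt 27.6 az -25.4
-> (0.44, -0.25, 0.2) 6 x [-0.8 -2.1  1.3] [-0.842  0.336  2.111  0.646  0.303 -2.576] [ 0.441 -0.249  0.199] tilt 27.6 az -25.4
-> (0.45, -0.374, 0.16) 5 x [-0.7 -2.2  1.3] [-1.01   0.503  1.947  0.755  0.372 -2.828] [ 0.452 -0.374  0.158] tilt 27.6 az -25.4
-> (0.45, -0.374, 0.075) 3 x [1.3 0.  2.4] [-0.967  0.634  1.92   0.804  0.283 -2.85 ] [ 0.467 -0.378  0.096] tilt 25.0 az -27.0
```

```bash
python3 -m pendant '[{"jaw":1,"linear":[0.15,0.35,2.8],"twist":0},{"jaw":1,"linear":[0.15,0.35,2.8],"twist":0},{"jaw":1,"linear":[0.15,0.35,2.8],"twist":0},{"jaw":1,"linear":[0.15,0.35,2.8],"twist":0},{"jaw":1,"linear":[0.15,0.35,2.8],"twist":0},{"jaw":1,"linear":[0,0,0],"twist":0}]' 30 >/dev/null; python3 s.py | head -1
python3 -m pendant '[{"jaw":0.3,"linear":[0,0,0],"twist":0},{"jaw":0.3,"linear":[0,0,0],"twist":0},{"jaw":0.3,"linear":[0,0,0],"twist":0},{"jaw":0.3,"linear":[0,0,0],"twist":0},{"jaw":0.3,"linear":[0,0,0],"twist":0},{"jaw":0.3,"linear":[0,0,0],"twist":0},{"jaw":0.3,"linear":[0,0,0],"twist":0},{"jaw":0.3,"linear":[0,0,0],"twist":0}]' 30 >/dev/null; python3 -c "
from s import *
s(); np.save('/tmp/grasp3.npy',robot.get_obs()['tool_rot'])" | head -1
python3 -m pendant '[{"jaw":0.3,"linear":[-0.5,-0.4,-1.5],"twist":0},{"jaw":0.3,"linear":[-0.5,-0.4,-2.8],"twist":0},{"jaw":0.3,"linear":[-0.5,-0.4,-2.8],"twist":0},{"jaw":0.3,"linear":[-0.5,-0.4,-2.8],"twist":0},{"jaw":0.3,"linear":[-0.5,-0.4,-2.8],"twist":0},{"jaw":0.3,"linear":[0,0,-1.3],"twist":0}]' >/dev/null
python3 -m pendant '[{"jaw":0.3,"linear":[-0.1,-2.7,0],"twist":0},{"jaw":0.3,"linear":[-0.1,-2.7,0],"twist":0},{"jaw":0.3,"linear":[-0.1,-2.7,0],"twist":0},{"jaw":0.3,"linear":[-0.1,-2.7,0],"twist":0},{"jaw":0.3,"linear":[-0.1,-2.7,0],"twist":0},{"jaw":0.3,"linear":[-0.1,-2.7,0],"twist":0},{"jaw":0.3,"linear":[-0.1,-2.7,0],"twist":0},{"jaw":0.3,"linear":[-0.1,-2.7,0],"twist":0},{"jaw":0.3,"linear":[-0.1,-2.7,0],"twist":0}]' >/dev/null; python3 s.py | head -1
python3 -m pendant '[{"jaw":0.3,"linear":[-0.8,-2.7,0.5],"twist":0},{"jaw":0.3,"linear":[-0.8,-2.7,0.5],"twist":0},{"jaw":0.3,"linear":[-0.8,-2.7,0.5],"twist":0},{"jaw":0.3,"linear":[-0.8,-2.7,0.5],"twist":0},{"jaw":0.3,"linear":[-0.8,-2.7,0.5],"twist":0},{"jaw":0.3,"linear":[-0.8,-2.7,0.5],"twist":0},{"jaw":0.3,"linear":[-0.8,-2.7,0.5],"twist":0}]' >/dev/null
python3 -m pendant '[{"jaw":0.3,"linear":[-0.8,-2.1,1],"twist":0},{"jaw":0.3,"linear":[-0.8,-2.1,1],"twist":0},{"jaw":0.3,"linear":[-0.8,-2.1,1],"twist":0},{"jaw":0.3,"linear":[-0.8,-2.1,1],"twist":0},{"jaw":0.3,"linear":[-0.8,-2.1,1],"twist":0},{"jaw":0.3,"linear":[-0.8,-2.1,1],"twist":0},{"jaw":0.3,"linear":[-0.7,-2.2,1],"twist":0},{"jaw":0.3,"linear":[-0.7,-2.2,1],"twist":0},{"jaw":0.3,"linear":[-0.7,-2.2,1],"twist":0},{"jaw":0.3,"linear":[-0.7,-2.2,1],"twist":0},{"jaw":0.3,"linear":[-0.7,-2.2,1],"twist":0},{"jaw":0.3,"linear":[0,0,0],"twist":0}]' >/dev/null
python3 - <<'E'
import sim2; from sim2 import *
sim2.setJ("/tmp/grasp3.npy"); s(); q=now(); print("jar",jar(q),fk(q,PP)[1]@sim2.J,crate(cams.camera("scene"))[0])
tgt([.448,-.376,.15]); q=plan(q,[(.448,-.376,.15),(.448,-.376,.11),(.448,-.376,.085),(.448,-.376,.070)],1.5); print(jar(q)); q=plan(q,[(.42,-.34,.22),(.42,-.1,.25),(.5,.235,.23)],3)
E
```

```text
t 83.7 p [0.5724 0.318  0.1039] rpy [-179.    27.4  156. ] w 0.0869 g 0.0 F [ 0.5 -0.9 -0.3]
t 84.37 p [0.5739 0.3227 0.1116] rpy [-179.6   27.9  156. ] w 0.0613 g 29.8 F [-0.8  0.3  6.8]
t 85.62 p [0.4321 0.0967 0.2505] rpy [-179.4   27.6  156. ] w 0.0613 g 29.6 F [ 1.  -1.2 -3.9]
t 87.2 p [ 0.4345 -0.3604  0.1899] rpy [-179.2   27.8  155.9] w 0.0615 g 29.6 F [ 0.8 -0.7 -2.3]
q [-1.025  0.421  1.978  0.685  0.412 -2.76 ]
[[-0.808  0.414  0.42 ]
 [ 0.362  0.91  -0.202]
 [-0.466 -0.012 -0.885]]
tilt 27.8 az -25.7
X [-3.23  1.66  1.68]
Y [ 1.45  3.64 -0.81]
Z [-1.86 -0.05 -3.54]
jar 0.3670313692987265 [0.00447311 0.00458545 0.99997948] ((0.4931619465351105, -0.3119470775127411), (0.23988476395606995, 0.23965974152088165), 11.2455472946167)
to [0.448, -0.376, 0.15] tool cm [ 0.03 -1.11  4.47]
-> (0.448, -0.376, 0.15) 3 x [ 0.  -0.3  1.4] [-1.014  0.512  1.951  0.777  0.36  -2.85 ] [ 0.45  -0.376  0.153] tilt 27.6 az -25.9
-> (0.448, -0.376, 0.11) 3 x [ 0.7 -0.   1.3] [-0.988  0.582  1.935  0.794  0.312 -2.85 ] [ 0.459 -0.378  0.121] tilt 26.1 az -26.8
-> (0.448, -0.376, 0.085) 3 x [ 0.8 -0.1  0.9] [-0.98   0.629  1.93   0.797  0.281 -2.85 ] [ 0.458 -0.38   0.097] tilt 24.6 az -27.7
-> (0.448, -0.376, 0.07) 2 x [ 1.1 -0.   1. ] [-0.972  0.662  1.932  0.801  0.256 -2.85 ] [ 0.456 -0.378  0.078] tilt 23.4 az -28.5
4.596633795218832
-> (0.42, -0.34, 0.22) 6 x [-0.2  0.3 -2.5] [-0.986  0.335  1.953  0.384  0.52  -2.416] [ 0.422 -0.338  0.22 ] tilt 23.4 az -28.5
-> (0.42, -0.1, 0.25) 8 x [ 1.   2.7 -0.9] [-0.482  0.141  2.137 -0.014  0.455 -1.597] [ 0.423 -0.098  0.25 ] tilt 23.4 az -28.5
-> (0.5, 0.235, 0.23) 12 x [ 0.6  2.8 -0.2] [ 0.404  0.393  1.783 -0.469  0.76  -0.413] [0.501 0.237 0.236] tilt 23.4 az -28.5
```

```bash
python3 -m pendant '[{"jaw":0.3,"linear":[0,-0.3,1.4],"twist":0},{"jaw":0.3,"linear":[0,-0.3,1.4],"twist":0},{"jaw":0.3,"linear":[0,-0.3,1.4],"twist":0},{"jaw":0.3,"linear":[0.7,0,1.3],"twist":0},{"jaw":0.3,"linear":[0.7,0,1.3],"twist":0},{"jaw":0.3,"linear":[0.7,0,1.3],"twist":0},{"jaw":0.3,"linear":[0.8,-0.1,0.9],"twist":0},{"jaw":0.3,"linear":[0.8,-0.1,0.9],"twist":0},{"jaw":0.3,"linear":[0.8,-0.1,0.9],"twist":0},{"jaw":0.3,"linear":[1.1,0,1],"twist":0},{"jaw":0.3,"linear":[1,0,0.9],"twist":0},{"jaw":0.3,"linear":[0,0,0],"twist":0}]' >/dev/null; python3 s.py | head -1
python3 -m pendant '[{"jaw":0.3,"linear":[0.3,0,0.4],"twist":0},{"jaw":0.3,"linear":[0,0,0],"twist":0},{"jaw":0.84,"linear":[0,0,0],"twist":0},{"jaw":0.84,"linear":[0,0,0],"twist":0},{"jaw":0.84,"linear":[0,0,0],"twist":0},{"jaw":0.84,"linear":[0,0,0],"twist":0},{"jaw":0.84,"linear":[0,0,0],"twist":0}]' >/dev/null; python3 s.py | head -1
python3 -m pendant '[{"jaw":0.84,"linear":[0,0,-1.5],"twist":0},{"jaw":0.84,"linear":[0,0,-2.5],"twist":0},{"jaw":0.9,"linear":[0,0,-2.5],"twist":0},{"jaw":1,"linear":[-0.2,0.3,-2.5],"twist":0},{"jaw":1,"linear":[-0.2,0.3,-2.5],"twist":0},{"jaw":1,"linear":[-0.2,0.3,-2.5],"twist":0},{"jaw":1,"linear":[-0.2,0.3,-2.5],"twist":0},{"jaw":1,"linear":[0,0,0],"twist":0}]' >/dev/null
python3 -m pendant '[{"jaw":1,"linear":[1,2.7,-0.9],"twist":0},{"jaw":1,"linear":[1,2.7,-0.9],"twist":0},{"jaw":1,"linear":[1,2.7,-0.9],"twist":0},{"jaw":1,"linear":[1,2.7,-0.9],"twist":0},{"jaw":1,"linear":[1,2.7,-0.9],"twist":0},{"jaw":1,"linear":[1,2.7,-0.9],"twist":0},{"jaw":1,"linear":[1,2.7,-0.9],"twist":0},{"jaw":1,"linear":[1,2.7,-0.9],"twist":0}]' >/dev/null; python3 s.py | head -1
python3 -m pendant '[{"jaw":1,"linear":[0.6,2.8,-0.2],"twist":0},{"jaw":1,"linear":[0.6,2.8,-0.2],"twist":0},{"jaw":1,"linear":[0.6,2.8,-0.2],"twist":0},{"jaw":1,"linear":[0.6,2.8,-0.2],"twist":0},{"jaw":1,"linear":[0.6,2.8,-0.2],"twist":0},{"jaw":1,"linear":[0.6,2.8,-0.2],"twist":0},{"jaw":1,"linear":[0.6,2.8,-0.2],"twist":0},{"jaw":1,"linear":[0.6,2.8,-0.2],"twist":0},{"jaw":1,"linear":[0.6,2.8,-0.2],"twist":0},{"jaw":1,"linear":[0.6,2.8,-0.2],"twist":0},{"jaw":1,"linear":[0.6,2.8,-0.2],"twist":0},{"jaw":1,"linear":[0,0,0],"twist":0}]' >/dev/null
python3 - <<'E'
import sim2; from sim2 import *
s(); lids(.131,172,8,True,.008); c=cams.camera("scene"); print(crate(c)[0]); W=cloud(c); hsv=cv2.cvtColor(c["color"],cv2.COLOR_BGR2HSV)
m=((hsv[...,0]>172)|(hsv[...,0]<8))&(hsv[...,1]>120)&(W[...,1]<-.2)&(W[...,0]<.6)&(W[...,2]>.05)&(W[...,2]<.15); P=W[m]; print("placed honey",len(P),(P.min(0)+P.max(0))/2,np.percentile(P[:,2],95) if len(P) else 0)
q=now(); plan(q,[(.573,.221,.106),(.52,.221,.24),(.43,.08,.25),(.40,-.1,.23),(.41,-.2,.2),(.426,-.262,.15),(.424,-.264,.12),(.422,-.264,.095),(.42,-.264,.074)],2.5)
E
```

```text
t 88.25 p [ 0.4547 -0.3709  0.0793] rpy [-179.    23.1  155. ] w 0.0614 g 29.6 F [-0.1 -0.3 -4.3]
t 88.83 p [ 0.4558 -0.3724  0.0782] rpy [-178.9   23.1  155. ] w 0.0726 g 0.0 F [0.2 0.4 0.4]
t 90.17 p [ 0.4109 -0.0934  0.2633] rpy [-178.9   23.   154.9] w 0.0868 g 0.0 F [0.1 0.1 0.1]
t 91.17 p [0.483  0.2178 0.2521] rpy [-179.2   23.1  155.2] w 0.087 g 0.0 F [0.6 0.5 0. ]
q [ 0.374  0.332  1.828 -0.443  0.755 -0.47 ]
[[-0.835  0.425  0.35 ]
 [ 0.386  0.905 -0.178]
 [-0.393 -0.013 -0.92 ]]
tilt 23.1 az -26.9
X [-3.34  1.7   1.4 ]
Y [ 1.55  3.62 -0.71]
Z [-1.57 -0.05 -3.68]
lid [ 296  195   65   55 2755] [0.5732 0.2216 0.1286] [0.06  0.06  0.011]
((0.4936286211013794, -0.31121137738227844), (0.24048954248428345, 0.23913058638572693), 11.19149398803711)
placed honey 410 [ 0.45285587 -0.37356121  0.09078916] 0.09555166030442634
-> (0.573, 0.221, 0.106) 7 x [-0.3  0.7  2.4] [ 0.314  0.663  1.749 -0.599  0.521 -0.325] [0.577 0.22  0.104] tilt 23.0 az -27.8
-> (0.52, 0.221, 0.24) 6 x [-0.1 -0.4 -2.4] [ 0.354  0.398  1.758 -0.436  0.759 -0.494] [0.522 0.222 0.24 ] tilt 23.0 az -27.8
-> (0.4
[... 203 characters left out ...]
] [ 0.4   -0.101  0.23 ] tilt 23.0 az -27.8
-> (0.41, -0.2, 0.2) 5 x [-0.7 -1.7  1. ] [-0.774  0.281  2.166  0.353  0.327 -2.221] [ 0.41  -0.2    0.199] tilt 23.0 az -27.8
-> (0.426, -0.262, 0.15) 4 x [-0.4 -1.2  1.5] [-0.865  0.437  2.12   0.615  0.253 -2.57 ] [ 0.424 -0.261  0.151] tilt 23.0 az -27.8
-> (0.424, -0.264, 0.12) 2 x [ 0.5 -0.1  1.4] [-0.869  0.51   2.136  0.885  0.189 -2.85 ] [ 0.425 -0.264  0.122] tilt 22.9 az -27.9
-> (0.422, -0.264, 0.095) 2 x [ 0.6 -0.   1.2] [-0.852  0.554  2.123  0.899  0.165 -2.85 ] [ 0.43  -0.265  0.104] tilt 21.9 az -28.7
-> (0.42, -0.264, 0.074) 2 x [ 1.  -0.1  1.2] [-0.843  0.594  2.116  0.905  0.143 -2.85 ] [ 0.43  -0.265  0.087] tilt 20.6 az -29.8
```

```bash
python3 -m pendant '[{"jaw":1,"linear":[-0.3,0.7,2.4],"twist":0},{"jaw":1,"linear":[-0.3,0.7,2.4],"twist":0},{"jaw":1,"linear":[-0.2,0.7,2.4],"twist":0},{"jaw":1,"linear":[-0.2,0.7,2.4],"twist":0},{"jaw":1,"linear":[-0.2,0.7,2.4],"twist":0},{"jaw":1,"linear":[-0.2,0.7,2.4],"twist":0},{"jaw":1,"linear":[-0.2,0.7,2.1],"twist":0},{"jaw":1,"linear":[0,0,0],"twist":0}]' 30 >/dev/null; python3 s.py | head -1
python3 -m pendant '[{"jaw":0.3,"linear":[0,0,0],"twist":0},{"jaw":0.3,"linear":[0,0,0],"twist":0},{"jaw":0.3,"linear":[0,0,0],"twist":0},{"jaw":0.3,"linear":[0,0,0],"twist":0},{"jaw":0.3,"linear":[0,0,0],"twist":0},{"jaw":0.3,"linear":[0,0,0],"twist":0},{"jaw":0.3,"linear":[0,0,0],"twist":0},{"jaw":0.3,"linear":[0,0,0],"twist":0}]' 30 >/dev/null; python3 -c "
from s import *
s(); np.save('/tmp/grasp4.npy',robot.get_obs()['tool_rot'])" | head -1
python3 -m pendant '[{"jaw":0.3,"linear":[-0.1,-0.4,-1.4],"twist":0},{"jaw":0.3,"linear":[-0.1,-0.4,-2.4],"twist":0},{"jaw":0.3,"linear":[-0.1,-0.4,-2.4],"twist":0},{"jaw":0.3,"linear":[-0.1,-0.4,-2.4],"twist":0},{"jaw":0.3,"linear":[-0.1,-0.4,-2.4],"twist":0},{"jaw":0.3,"linear":[-0.1,-0.4,-2.4],"twist":0}]' >/dev/null
python3 -m pendant '[{"jaw":0.3,"linear":[0.3,-2.4,-0.2],"twist":0},{"jaw":0.3,"linear":[0.3,-2.4,-0.2],"twist":0},{"jaw":0.3,"linear":[0.3,-2.4,-0.2],"twist":0},{"jaw":0.3,"linear":[0.3,-2.4,-0.2],"twist":0},{"jaw":0.3,"linear":[0.3,-2.4,-0.2],"twist":0},{"jaw":0.3,"linear":[0.3,-2.4,-0.2],"twist":0},{"jaw":0.3,"linear":[0.3,-2.4,-0.2],"twist":0}]' >/dev/null; python3 s.py | head -1
python3 -m pendant '[{"jaw":0.3,"linear":[-0.5,-2.2,0.5],"twist":0},{"jaw":0.3,"linear":[-0.5,-2.2,0.5],"twist":0},{"jaw":0.3,"linear":[-0.5,-2.2,0.5],"twist":0},{"jaw":0.3,"linear":[-0.5,-2.2,0.5],"twist":0},{"jaw":0.3,"linear":[-0.5,-2.2,0.5],"twist":0},{"jaw":0.3,"linear":[-0.5,-2.2,0.5],"twist":0},{"jaw":0.3,"linear":[-0.5,-2.2,0.5],"twist":0},{"jaw":0.3,"linear":[-0.5,-2.2,0.5],"twist":0},{"jaw":0.3,"linear":[0,0,0],"twist":0}]' >/dev/null
python3 -m pendant '[{"jaw":0.3,"linear":[-0.7,-1.7,0.9],"twist":0},{"jaw":0.3,"linear":[-0.7,-1.7,0.9],"twist":0},{"jaw":0.3,"linear":[-0.7,-1.7,0.9],"twist":0},{"jaw":0.3,"linear":[-0.7,-1.7,0.9],"twist":0},{"jaw":0.3,"linear":[-0.7,-1.7,0.9],"twist":0},{"jaw":0.3,"linear":[-0.4,-1.2,1.2],"twist":0},{"jaw":0.3,"linear":[-0.4,-1.2,1.2],"twist":0},{"jaw":0.3,"linear":[-0.4,-1.2,1.2],"twist":0},{"jaw":0.3,"linear":[0,0,0],"twist":0},{"jaw":0.3,"linear":[0,0,0],"twist":0}]' >/dev/null
python3 - <<'E'
import sim2; from sim2 import *
sim2.setJ("/tmp/grasp4.npy"); s(); q=now(); print("jar",jar(q),fk(q,PP)[1]@sim2.J,[crate(cams.camera(n))[0] for n in("scene","side")])
q=plan(q,[(.422,-.264,.14),(.422,-.264,.1),(.422,-.264,.08),(.422,-.264,.070),(.422,-.264,.065)],1.5); print(jar(q)); q=plan(q,[(.40,-.24,.2),(.36,-.1,.23),(.34,.12,.2)],3)
E
```

```text
t 91.93 p [0.5725 0.2187 0.1023] rpy [-178.7   22.8  154.9] w 0.0874 g 0.0 F [-0.  -0.7  0.4]
t 92.6 p [0.5729 0.2212 0.1074] rpy [-179.    23.1  155. ] w 0.0616 g 29.9 F [-2.7  0.2  6.5]
t 93.68 p [0.4242 0.0797 0.2391] rpy [-178.8   22.9  155. ] w 0.0614 g 29.9 F [ 0.7 -1.  -3.5]
t 95.27 p [ 0.4128 -0.2429  0.1669] rpy [-179.    22.9  154.9] w 0.0616 g 29.9 F [ 0.1 -0.2 -2.6]
q [-0.855  0.384  2.152  0.559  0.271 -2.5  ]
[[-0.834  0.43   0.345]
 [ 0.391  0.903 -0.181]
 [-0.389 -0.016 -0.921]]
tilt 22.9 az -27.6
X [-3.34  1.72  1.38]
Y [ 1.56  3.61 -0.72]
Z [-1.56 -0.06 -3.68]
jar 0.24722272840582427 [ 0.00362366 -0.00234241  0.99999069] [((0.4686867594718933, -0.31562215089797974), (0.1905275285243988, 0.2396111637353897), 12.929801940917969), ((0.46041178703308105, -0.3155916929244995), (0.17357562482357025, 0.23960153758525848), 11.464383125305176)]
-> (0.422, -0.264, 0.14) 3 x [-0.2 -0.5  1. ] [-0.875  0.461  2.129  0.702  0.233 -2.665] [ 0.421 -0.263  0.141] tilt 22.9 az -27.6
-> (0.422, -0.264, 0.1) 3 x [0.5 0.  1.3] [-0.858  0.546  2.125  0.897  0.172 -2.85 ] [ 0.429 -0.265  0.107] tilt 22.1 az -28.3
-> (0.422, -0.264, 0.08) 2 x [ 0.8 -0.1  1.1] [-0.849  0.584  2.117  0.904  0.152 -2.85 ] [ 0.43  -0.267  0.092] tilt 20.9 az -29.2
-> (0.422, -0.264, 0.07) 2 x [ 0.8 -0.   0.9] [-0.84   0.614  2.113  0.911  0.134 -2.85 ] [ 0.429 -0.265  0.078] tilt 19.9 az -30.1
-> (0.422, -0.264, 0.065) 2 x [ 0.6 -0.1  0.5] [-0.84   0.629  2.114  0.91   0.125 -2.85 ] [ 0.426 -0.265  0.071] tilt 19.2 az -30.7
4.042911027318613
-> (0.4, -0.24, 0.2) 5 x [-0.2  0.1 -2.7] [-0.852  0.29   2.093  0.238  0.45  -2.171] [ 0.399 -0.242  0.202] tilt 19.2 az -30.7
-> (0.36, -0.1, 0.23) 5 x [ 1.6  2.2 -1.2] [-0.585  0.11   2.241  0.037  0.455 -1.735] [ 0.362 -0.101  0.229] tilt 19.2 az -30.7
-> (0.34, 0.12, 0.2) 8 x [ 1.5  2.4 -0.2] [ 0.22   0.223  2.236 -0.504  0.487 -0.475] [0.34  0.123 0.199] tilt 19.2 az -30.7
```

```bash
python3 -m pendant '[{"jaw":0.3,"linear":[-0.2,-0.5,1.0],"twist":0},{"jaw":0.3,"linear":[-0.2,-0.5,1.0],"twist":0},{"jaw":0.3,"linear":[-0.2,-0.5,1.0],"twist":0},{"jaw":0.3,"linear":[0.5,0,1.3],"twist":0},{"jaw":0.3,"linear":[0.5,0,1.3],"twist":0},{"jaw":0.3,"linear":[0.5,0,1.3],"twist":0},{"jaw":0.3,"linear":[0.8,-0.1,1.1],"twist":0},{"jaw":0.3,"linear":[0.8,-0.1,1.1],"twist":0}]' 
python3 -m pendant '[{"jaw":0.3,"linear":[0.8,0,0.9],"twist":0},{"jaw":0.3,"linear":[0.8,0,0.9],"twist":0},{"jaw":0.3,"linear":[0.6,-0.1,0.5],"twist":0},{"jaw":0.3,"linear":[0.6,-0.1,0.5],"twist":0},{"jaw":0.3,"linear":[0,0,0],"twist":0},{"jaw":0.3,"linear":[0,0,0],"twist":0}]'
python3 s.py; python3 - <<'E'
from sim2 import *
import sim2; sim2.setJ("/tmp/grasp4.npy")
print(jar(now()), tgt([.426,-.266,.070]))
E
```

```text
time: 96.03
position: [0.4306, -0.2682, 0.0929]
tool_rot: [0.216, 0.959, -0.052, 0.175]
ft_force: [-1.3, -1.5, -2.4]
grip_width: 0.0609
grip_force: 29.9
time: 96.53
position: [0.4263, -0.2673, 0.0724]
tool_rot: [0.22, 0.961, -0.052, 0.159]
ft_force: [-0.3, -0.0, -2.6]
grip_width: 0.0616
grip_force: 29.9
t 96.53 p [ 0.4263 -0.2673  0.0724] rpy [-178.2   19.2  154.5] w 0.0616 g 29.9 F [-0.3 -0.  -2.6]
q [-0.84   0.628  2.115  0.913  0.124 -2.854]
[[-0.852  0.44   0.283]
 [ 0.407  0.898 -0.17 ]
 [-0.329 -0.03  -0.944]]
tilt 19.3 az -30.9
X [-3.41  1.76  1.13]
Y [ 1.63  3.59 -0.68]
Z [-1.32 -0.12 -3.78]
to [0.426, -0.266, 0.07] tool cm [0.15 0.11 0.19]
4.005319548549029 None
```

```bash
python3 -m pendant '[{"jaw":0.3,"linear":[0.1,0,0.2],"twist":0},{"jaw":0.3,"linear":[0,0,0],"twist":0},{"jaw":0.84,"linear":[0,0,0],"twist":0},{"jaw":0.84,"linear":[0,0,0],"twist":0},{"jaw":0.84,"linear":[0,0,0],"twist":0},{"jaw":0.84,"linear":[0,0,0],"twist":0},{"jaw":0.84,"linear":[0,0,0],"twist":0},{"jaw":0.84,"linear":[0,0,-1.5],"twist":0},{"jaw":0.84,"linear":[0,0,-2.5],"twist":0},{"jaw":0.84,"linear":[0,0,-2.5],"twist":0},{"jaw":0.84,"linear":[-0.2,0.1,-2.5],"twist":0},{"jaw":0.84,"linear":[-0.2,0.1,-2.5],"twist":0}]'
python3 -m pendant '[{"jaw":0.84,"linear":[-0.2,0.1,-2.7],"twist":0},{"jaw":0.3,"linear":[1.6,2.2,-1.2],"twist":0},{"jaw":0,"linear":[1.6,2.2,-1.2],"twist":0},{"jaw":0,"linear":[1.6,2.2,-1.2],"twist":0},{"jaw":0,"linear":[1.6,2.2,-1.2],"twist":0},{"jaw":0,"linear":[1.6,2.2,-1.2],"twist":0},{"jaw":0,"linear":[1.5,2.4,-0.2],"twist":0},{"jaw":0,"linear":[1.5,2.4,-0.2],"twist":0},{"jaw":0,"linear":[1.5,2.4,-0.2],"twist":0},{"jaw":0,"linear":[1.5,2.4,-0.2],"twist":0},{"jaw":0,"linear":[1.5,2.4,-0.2],"twist":0},{"jaw":0,"linear":[1.5,2.4,-0.2],"twist":0}]'
python3 s.py; python3 - <<'E'
import cv2
from sim2 import *
from h import *
c=cams.camera("scene"); cv2.imwrite("pics/end1.png",c["color"])
W=cloud(c).reshape(420,560,3); hsv=cv2.cvtColor(c["color"],cv2.COLOR_BGR2HSV)
m=(((hsv[...,0]>172)|(hsv[...,0]<8))&(hsv[...,1]>120)&(W[...,1]<-.2)&(W[...,0]<.6)&(W[...,2]>.05)&(W[...,2]<.15)).astype('uint8')
n,l,stt,_=cv2.connectedComponentsWithStats(m)
for i in range(1,n):
    if stt[i,4]>30: P=W[l==i]; print(stt[i],P.mean(0).round(3),np.percentile(P[:,2],95).round(3))
q=now()
plan(q,[(.34,.14,.20),(.36,.165,.12),(.37,.167,.066),(.45,.168,.066),(.52,.168,.066),(.56,.168,.066)],2.5)
E
```

```text
time: 97.53
position: [0.3983, -0.2475, 0.1804]
tool_rot: [0.22, 0.961, -0.052, 0.158]
ft_force: [0.1, -0.3, 0.4]
grip_width: 0.0733
grip_force: 0.0
time: 98.53
position: [0.3395, 0.0673, 0.2106]
tool_rot: [0.22, 0.961, -0.052, 0.159]
ft_force: [0.5, 0.1, 0.2]
grip_width: 0.0079
grip_force: 0.0
t 98.53 p [0.3395 0.0673 0.2106] rpy [-178.2   19.2  154.5] w 0.0079 g 0.0 F [0.5 0.1 0.2]
q [ 0.02   0.158  2.277 -0.413  0.452 -0.75 ]
[[-0.852  0.44   0.283]
 [ 0.407  0.898 -0.17 ]
 [-0.329 -0.029 -0.944]]
tilt 19.3 az -30.9
X [-3.41  1.76  1.13]
Y [ 1.63  3.59 -0.68]
Z [-1.32 -0.12 -3.78]
[412 253  26  22 411] [ 0.45  -0.373  0.093] 0.096
[370 255  25  22 428] [ 0.42  -0.269  0.093] 0.096
-> (0.34, 0.14, 0.2) 3 x [ 1.   2.1 -0.1] [ 0.276  0.23   2.212 -0.5    0.517 -0.433] [0.34  0.141 0.201] tilt 19.2 az -30.3
-> (0.36, 0.165, 0.12) 4 x [0.5 0.8 2. ] [ 0.328  0.484  2.236 -0.918  0.318  0.068] [0.359 0.165 0.118] tilt 19.2 az -30.3
-> (0.37, 0.167, 0.066) 3 x [0.3 0.3 1.7] [ 0.325  0.636  2.244 -1.43   0.253  0.597] [0.37  0.168 0.067] tilt 19.2 az -30.3
-> (0.45, 0.168, 0.066) 4 x [-1.7  0.9  0.6] [ 0.267  0.651  2.071 -0.931  0.297  0.023] [0.45  0.169 0.066] tilt 19.2 az -30.3
-> (0.52, 0.168, 0.066) 3 x [-2.   1.   0.7] [ 0.228  0.681  1.916 -0.67   0.372 -0.29 ] [0.521 0.168 0.065] tilt 19.2 az -30.3
-> (0.56, 0.168, 0.066) 2 x [-1.7  0.8  0.5] [ 0.209  0.7    1.827 -0.569  0.423 -0.416] [0.56  0.167 0.066] tilt 19.2 az -30.3
```

View pics/end1.png

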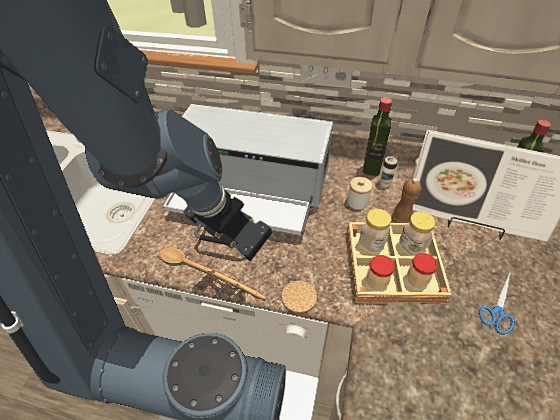

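The picture shows all four jars upright in the crate: yellow lids at (378,220) and (422,222), red lids at (382,268) and (425,265). The tray is out and empty, with the gripper in front of it at (240,230). Next I push the tray in.

```bash
python3 -m pendant '[{"jaw":0,"linear":[1.0,2.1,-0.1],"twist":0},{"jaw":0,"linear":[1.0,2.1,-0.1],"twist":0},{"jaw":0,"linear":[1.0,2.1,-0.1],"twist":0},{"jaw":0,"linear":[0.5,0.8,2.0],"twist":0},{"jaw":0,"linear":[0.5,0.8,2.0],"twist":0},{"jaw":0,"linear":[0.5,0.8,2.0],"twist":0},{"jaw":0,"linear":[0.5,0.8,2.0],"twist":0},{"jaw":0,"linear":[0.3,0.3,1.7],"twist":0},{"jaw":0,"linear":[0.3,0.3,1.7],"twist":0},{"jaw":0,"linear":[0.3,0.3,1.7],"twist":0}]'
python3 -m pendant '[{"jaw":0,"linear":[-0.8,0.45,0.4],"twist":0},{"jaw":0,"linear":[-0.85,0.45,0.3],"twist":0},{"jaw":0,"linear":[-0.85,0.45,0.3],"twist":0},{"jaw":0,"linear":[-0.85,0.45,0.3],"twist":0},{"jaw":0,"linear":[-0.85,0.45,0.3],"twist":0},{"jaw":0,"linear":[-0.85,0.45,0.3],"twist":0},{"jaw":0,"linear":[-0.85,0.45,0.3],"twist":0},{"jaw":0,"linear":[-0.85,0.45,0.3],"twist":0}]'
python3 -m pendant '[{"jaw":0,"linear":[-1.0,0.5,0.35],"twist":0},{"jaw":0,"linear":[-1.0,0.5,0.35],"twist":0},{"jaw":0,"linear":[-1.0,0.5,0.35],"twist":0},{"jaw":0,"linear":[-1.0,0.5,0.35],"twist":0},{"jaw":0,"linear":[-1.0,0.5,0.35],"twist":0}]'
python3 -m pendant '[{"jaw":0,"linear":[-0.4,0.2,0.13],"twist":0},{"jaw":0,"linear":[-0.4,0.2,0.13],"twist":0},{"jaw":0,"linear":[-0.3,0.15,0.1],"twist":0}]'
python3 s.py; python3 - <<'E'
import cv2
from h import *
c=cams.camera("side"); cv2.imwrite("pics/end2.png",c["color"])
E
```

```text
time: 99.42
position: [0.3717, 0.1619, 0.0669]
tool_rot: [0.22, 0.961, -0.052, 0.159]
ft_force: [0.2, -0.0, 0.4]
grip_width: 0.0004
grip_force: 0.0
time: 100.08
position: [0.4509, 0.1615, 0.0652]
tool_rot: [0.22, 0.961, -0.053, 0.158]
ft_force: [-2.6, -0.2, 1.6]
grip_width: 0.0006
grip_force: 1.1
time: 100.5
position: [0.5094, 0.1608, 0.0642]
tool_rot: [0.22, 0.961, -0.053, 0.158]
ft_force: [-2.8, 0.7, 1.9]
grip_width: 0.0003
grip_force: 1.2
time: 100.75
position: [0.5225, 0.1609, 0.0643]
tool_rot: [0.22, 0.961, -0.052, 0.158]
ft_force: [-2.7, 0.3, 0.6]
grip_width: 0.0003
grip_force: 1.1
t 100.75 p [0.5225 0.1609 0.0643] rpy [-178.1   19.1  154.5] w 0.0003 g 1.1 F [-2.7  0.3  0.6]
q [ 0.215  0.682  1.914 -0.668  0.374 -0.3  ]
[[-0.853  0.44   0.281]
 [ 0.407  0.897 -0.17 ]
 [-0.327 -0.031 -0.945]]
tilt 19.2 az -31.2
X [-3.41  1.76  1.12]
Y [ 1.63  3.59 -0.68]
Z [-1.31 -0.12 -3.78]
```

View pics/end2.png

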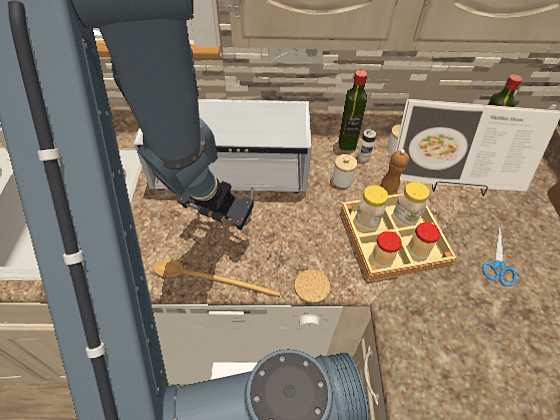

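The picture shows the tray almost in, with the fingers on the handle at (240,205), and the jars still standing in the crate. I'll finish the push in small steps, stop once the force rises, then back off.

```bash
ok(){ python3 -c "
from rig import robot
o=robot.get_obs();print(o['position'][0],o['ft_force'][0]);raise SystemExit(o['ft_force'][0]<-9)"; }
python3 -m pendant '[{"jaw":0,"linear":[-0.3,0.15,0.1],"twist":0},{"jaw":0,"linear":[-0.3,0.15,0.1],"twist":0}]' >/dev/null; ok && \
python3 -m pendant '[{"jaw":0,"linear":[-0.25,0.13,0.08],"twist":0},{"jaw":0,"linear":[0,0,0],"twist":0}]' >/dev/null && ok && \
python3 -m pendant '[{"jaw":0,"linear":[-0.25,0.13,0.08],"twist":0},{"jaw":0,"linear":[0,0,0],"twist":0}]' >/dev/null && ok && \
python3 -m pendant '[{"jaw":0,"linear":[-0.25,0.13,0.08],"twist":0},{"jaw":0,"linear":[0,0,0],"twist":0}]' >/dev/null && ok && \
python3 -m pendant '[{"jaw":0,"linear":[-0.25,0.13,0.08],"twist":0},{"jaw":0,"linear":[0,0,0],"twist":0}]' >/dev/null && ok && \
python3 -m pendant '[{"jaw":0,"linear":[-0.25,0.13,0.08],"twist":0},{"jaw":0,"linear":[0,0,0],"twist":0}]' >/dev/null && ok && \
python3 -m pendant '[{"jaw":0,"linear":[-0.25,0.13,0.08],"twist":0},{"jaw":0,"linear":[0,0,0],"twist":0}]' >/dev/null && ok 
python3 -m pendant '[{"jaw":0,"linear":[1.0,-0.5,-0.35],"twist":0},{"jaw":0,"linear":[1.5,-0.8,-0.5],"twist":0},{"jaw":0,"linear":[1.5,-0.8,-0.5],"twist":0},{"jaw":0,"linear":[0,0,-2.5],"twist":0},{"jaw":0,"linear":[0,0,-2.5],"twist":0},{"jaw":0,"linear":[0,0,-2.5],"twist":0},{"jaw":0,"linear":[0,0,-2.5],"twist":0},{"jaw":0,"linear":[0,0,-2.5],"twist":0},{"jaw":0,"linear":[0,0,-1.5],"twist":0},{"jaw":0,"linear":[0,0,0],"twist":0}]'
python3 - <<'E'
import cv2,numpy as np
from h import *
for n in("side","scene"):
    c=cams.camera(n); W=cloud(c).reshape(420,560,3); v=c["color"].max(2)
    m=(abs(W[...,1]-.16)<.05)&(abs(W[...,2]-.064)<.010)&(W[...,0]>.45)&(W[...,0]<.62)&(v<80)
    P=W[m]; print(n,m.sum(),np.median(P,0).round(4) if m.sum() else '')
E
```

```text
0.529288603276138 -2.116424949816709
time: 101.8
position: [0.4454, 0.1861, 0.2007]
tool_rot: [0.22, 0.961, -0.049, 0.163]
ft_force: [-0.3, 1.1, 0.2]
grip_width: 0.0006
grip_force: 0.0
side 49 [0.5495 0.1251 0.0677]
scene 119 [0.5486 0.1489 0.0671]False
```

```bash
ok(){ python3 -c "
from rig import robot
o=robot.get_obs();print(o['position'],o['ft_force']);raise SystemExit(int(o['ft_force'][0]<-9))"; }
python3 -m pendant '[{"jaw":0,"linear":[0,0,2.5],"twist":0},{"jaw":0,"linear":[0,0,2.5],"twist":0},{"jaw":0,"linear":[0,0,2.5],"twist":0},{"jaw":0,"linear":[0,0,2.5],"twist":0},{"jaw":0,"linear":[0,0,2.5],"twist":0},{"jaw":0,"linear":[0,0,1.7],"twist":0},{"jaw":0,"linear":[-1.2,0.62,0.4],"twist":0},{"jaw":0,"linear":[-1.2,0.62,0.4],"twist":0},{"jaw":0,"linear":[-1.2,0.62,0.4],"twist":0},{"jaw":0,"linear":[0,0,0],"twist":0}]' >/dev/null; ok && \
python3 -m pendant '[{"jaw":0,"linear":[-0.25,0.13,0.08],"twist":0},{"jaw":0,"linear":[0,0,0],"twist":0}]' >/dev/null && ok && \
python3 -m pendant '[{"jaw":0,"linear":[-0.25,0.13,0.08],"twist":0},{"jaw":0,"linear":[0,0,0],"twist":0}]' >/dev/null && ok && \
python3 -m pendant '[{"jaw":0,"linear":[-0.25,0.13,0.08],"twist":0},{"jaw":0,"linear":[0,0,0],"twist":0}]' >/dev/null && ok && \
python3 -m pendant '[{"jaw":0,"linear":[-0.25,0.13,0.08],"twist":0},{"jaw":0,"linear":[0,0,0],"twist":0}]' >/dev/null && ok && \
python3 -m pendant '[{"jaw":0,"linear":[-0.25,0.13,0.08],"twist":0},{"jaw":0,"linear":[0,0,0],"twist":0}]' >/dev/null && ok && \
python3 -m pendant '[{"jaw":0,"linear":[-0.25,0.13,0.08],"twist":0},{"jaw":0,"linear":[0,0,0],"twist":0}]' >/dev/null && ok 
python3 -m pendant '[{"jaw":0,"linear":[1.0,-0.5,-0.35],"twist":0},{"jaw":0,"linear":[1.5,-0.8,-0.5],"twist":0},{"jaw":0,"linear":[1.5,-0.8,-0.5],"twist":0},{"jaw":0,"linear":[0,0,-2.5],"twist":0},{"jaw":0,"linear":[0,0,-2.5],"twist":0},{"jaw":0,"linear":[0,0,-2.5],"twist":0},{"jaw":0,"linear":[0,0,-2.5],"twist":0},{"jaw":0,"linear":[0,0,-2.5],"twist":0},{"jaw":0,"linear":[0,0,-1.5],"twist":0},{"jaw":0,"linear":[0,0,0],"twist":0}]'
python3 - <<'E'
import cv2,numpy as np
from h import *
g=[]
for n in("side","scene"):
    c=cams.camera(n); W=cloud(c).reshape(420,560,3); v=c["color"].max(2)
    m=(abs(W[...,1]-.16)<.05)&(abs(W[...,2]-.064)<.010)&(W[...,0]>.45)&(W[...,0]<.62)&(v<80)
    P=W[m]; print(n,m.sum(),np.median(P,0).round(4) if m.sum() else ''); g.append(np.median(P[:,0]) if m.sum() else 0)
E
```

```text
[0.52932906 0.1605525  0.06156105] [-0.13522008  0.11856757  0.09257568]
[0.5281581  0.16025305 0.06200773] [ 0.14982028  0.34124732 -0.20282968]
[0.53078402 0.16038926 0.06261594] [-1.04291062 -1.72023401 -0.97939777]
[0.53379053 0.16042464 0.06274465] [-1.87720759 -0.93913622 -2.64768167]
[0.53745817 0.1605373  0.06287082] [-1.67481425 -0.297054   -1.5481429 ]
[0.54094991 0.16062364 0.06303561] [-1.1036409  -1.05947393 -2.34112851]
[0.54418787 0.16071461 0.06317402] [-1.02657776 -1.14984241 -2.41789322]
time: 104.57
position: [0.4592, 0.1857, 0.1996]
tool_rot: [0.22, 0.961, -0.049, 0.163]
ft_force: [0.8, 1.0, 0.9]
grip_width: 0.0003
grip_force: 0.0
side 59 [0.562  0.1263 0.0683]
scene 132 [0.5628 0.1518 0.068 ]
```

```bash
ok(){ python3 -c "
from rig import robot
o=robot.get_obs();print(o['position'],o['ft_force']);raise SystemExit(int(o['ft_force'][0]<-7))"; }
python3 -m pendant '[{"jaw":0,"linear":[0,0,2.5],"twist":0},{"jaw":0,"linear":[0,0,2.5],"twist":0},{"jaw":0,"linear":[0,0,2.5],"twist":0},{"jaw":0,"linear":[0,0,2.5],"twist":0},{"jaw":0,"linear":[0,0,2.5],"twist":0},{"jaw":0,"linear":[0,0,1.5],"twist":0},{"jaw":0,"linear":[-1.2,0.62,0.4],"twist":0},{"jaw":0,"linear":[-1.2,0.62,0.4],"twist":0},{"jaw":0,"linear":[-1.2,0.62,0.4],"twist":0},{"jaw":0,"linear":[0,0,0],"twist":0}]' >/dev/null; ok && \
python3 -m pendant '[{"jaw":0,"linear":[-0.25,0.13,0.08],"twist":0},{"jaw":0,"linear":[0,0,0],"twist":0}]' >/dev/null && ok && \
python3 -m pendant '[{"jaw":0,"linear":[-0.25,0.13,0.08],"twist":0},{"jaw":0,"linear":[0,0,0],"twist":0}]' >/dev/null && ok && \
python3 -m pendant '[{"jaw":0,"linear":[-0.25,0.13,0.08],"twist":0},{"jaw":0,"linear":[0,0,0],"twist":0}]' >/dev/null && ok && \
python3 -m pendant '[{"jaw":0,"linear":[-0.25,0.13,0.08],"twist":0},{"jaw":0,"linear":[0,0,0],"twist":0}]' >/dev/null && ok && \
python3 -m pendant '[{"jaw":0,"linear":[-0.25,0.13,0.08],"twist":0},{"jaw":0,"linear":[0,0,0],"twist":0}]' >/dev/null && ok && \
python3 -m pendant '[{"jaw":0,"linear":[-0.25,0.13,0.08],"twist":0},{"jaw":0,"linear":[0,0,0],"twist":0}]' >/dev/null && ok && \
python3 -m pendant '[{"jaw":0,"linear":[-0.25,0.13,0.08],"twist":0},{"jaw":0,"linear":[0,0,0],"twist":0}]' >/dev/null && ok 
python3 -m pendant '[{"jaw":0,"linear":[1.0,-0.5,-0.35],"twist":0},{"jaw":0,"linear":[1.5,-0.8,-0.5],"twist":0},{"jaw":0,"linear":[1.5,-0.8,-0.5],"twist":0},{"jaw":0,"linear":[0,0,-2.5],"twist":0},{"jaw":0,"linear":[0,0,-2.5],"twist":0},{"jaw":0,"linear":[0,0,-2.5],"twist":0},{"jaw":0,"linear":[0,0,-2.5],"twist":0},{"jaw":0,"linear":[0,0,-2.5],"twist":0},{"jaw":0,"linear":[0,0,-1.5],"twist":0},{"jaw":0,"linear":[0,0,0],"twist":0},{"jaw":0,"linear":[0,0,0],"twist":0},{"jaw":0,"linear":[0,0,0],"twist":0}]'
python3 - <<'E'
import cv2,numpy as np
from h import *
c=cams.camera("scene"); W=cloud(c).reshape(420,560,3); v=c["color"].max(2)
m=(abs(W[...,1]-.16)<.05)&(abs(W[...,2]-.064)<.010)&(W[...,0]>.45)&(W[...,0]<.62)&(v<80)
x=np.median(W[m][:,0]) if m.sum() else 0; print(m.sum(),x)
if x>.56: print(robot.hand_in())
E
```

```text
[0.54223951 0.16038415 0.06203418] [ 0.26849299 -0.73654765 -1.42296339]
[0.54092645 0.16007206 0.06234079] [-0.12308651  0.01428065 -0.1923124 ]
[0.54393407 0.16040054 0.06309845] [-0.3467417  -0.8878799   0.32223962]
[0.5466121  0.16035351 0.06316333] [-1.51884563 -0.4199917  -0.99903626]
[0.54746892 0.1600596  0.06268028] [-5.75139983  1.07299379  2.17936809]
[0.5479533  0.15972339 0.06211946] [-9.76088001  2.1245628   3.31148453]
time: 107.33
position: [0.4666, 0.1838, 0.1954]
tool_rot: [0.22, 0.961, -0.052, 0.159]
ft_force: [0.0, -0.4, -0.6]
grip_width: 0.0002
grip_force: 0.0
132 0.5654791588779228
the job is handed in; nothing more can be done
None
```

The job is handed in at about 107 s, verdict not shown: both nut-butter jars were turned for over 2 s each, one after the other, all four jars were upright in the crate when last seen before the tray was pushed in, and the empty tray was pushed in to its stop.

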